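Tip the router offcuts into the covered hopper

ROBOT

A 6-joint arm with a two-finger parallel gripper is mounted at the origin on the work surface. World frame = base frame: x ahead of the robot, y to its left, z up, the work surface at z = 0. Lengths are in m, angles in degrees, forces in N, time in s.
With the tool pointing down it reaches from about 0.35 to 0.875 m from the base axis. Payload 4.2 kg.
Tool frame: the origin (TCP) lies midway between the tips of the shut fingers; the grasp point (between the pads) lies 19 mm behind it; z points along the fingers, y is the direction in which the jaws open and shut (so a half turn about z gives the same grasp; the last joint's range is limited). The gripper opens to 87 mm and grips with 3 to 60 N. Pads are 19 mm wide; open, the fingers measure 117 mm over their backs; the gripper's body (75 mm by 190 mm) begins 51 mm behind the grasp point.
Start: joints at [-51.99, 22.042, 0.453, 0, -68.411, -14.817], TCP at [0.246, -0.574, 0.223] pointing down, gripper open.
Joint ranges: [-179.83, 179.83], [-69.29, 118.12], [-61.27, 80.66], [-181.25, 117.63], [-171.15, -9.14], [-177.46, 177.46]. Speed limits (degrees/s): [159.86, 159.86, 180, 180, 180, 180].

INTERFACE

Orientations are given as a 3x3 rotation matrix whose columns are the frame's x, y, z axes.
In Python, from station import sense, capture, calibration, finish_job gives the robot as it stands.
- The arm moves only by the tool carry_out, never from a script. Its argument "commands" is one flat list of numbers, 6 for each row, row after row: the shift along the tool's x, y, z in mm, then the turn, a rotation vector about the tool's x, y, z in rad. A call has 1 to 5 rows; each row shifts and turns the pose as measured when the row begins, along the tool's axes as they then stand; what a row does not reach is not made up. A row lasts 1/8 s, in which the tool goes at most 62.5 mm and 10.7 degrees, less where a joint would pass 70% of its speed; a pose out of reach is approached as far as the arm can. A call is refused whole if a number of a shift passes 62.5 or a number of a turn 0.188, either way. A call with a gripper value outside its range is refused whole. "grip" is the finger opening in mm, from 0 to 87, set as the call begins (left out, the last holds). The fingers move at their own pace and stop on an object; the grip force is fixed at half the most. Time passes only in rows, so rows that do not move let the fingers close. It gives the time, the measured TCP pose, the force and the opening at its end, in the units of the state.
- sense(): the state, without advancing time (a new reading comes with each control period).
- capture(name): name is "scene" or "side" or "wrist"; returns the picture (400x640x3 uint8, red, green, blue); there is no depth.
- calibration(name): a dict with "fx", "fy", "cx", "cy" (pixels), "dist" ([k1, k2, p1, p2, k3] as OpenCV has them; the pictures are not rectified), "rvec" (rotation vector, rad) and "tvec" (3), from world to camera coordinates, as OpenCV has them. Camera axes: x right, y down, z forward; pixel columns grow to the right and rows downward; lengths in m; the calibration is good to about 2 mm. A picture is of the moment at which its call begins: read the wrist's pose just before it. calibration takes no time and is no camera call; for the wrist camera it gives the pose at the moment of the call.
- finish_job(): hands the job in, once; it reports no verdict.
The state is a dict: "time_s": time; "joints": joint angles; "joint_velocities": joint speeds; "effort": joint torques, N m; "tcp_pos": TCP position; "ee_rot": TCP orientation; "wrist_force": force on the tool from outside, world axes, zero at the start; "moment": the same for the moment, N m; "gripper_width": opening from 0.0 (shut) to 1.0 (fully open).
Only numpy, scipy, OpenCV 4.12 (cv2) and the standard library are available. Lean on these libraries where they do the work, as an engineer would, in place of code of your own. Each camera call takes 0.05 s, during which the arm holds its last target.

TASK

First draw the red-headed locking pin up out of its bore beside the wheel, hang it upright by its collar in the notch of the yellow bracket and let go, and then wind the wheel one full turn counter-clockwise by its crank knob so that the hopper cover runs fully open. After that gather every wooden offcut lying on the bench into the blue scoop tray, so that all of them are in the tray together, carry the tray by its black handle over the hopper and tip them all into it. Finally stand the empty tray back upright on its green mat and wind the wheel back the full turn so that the cover is fully shut, leaving the pin in the notch and not pushing the bottle, tape measure or screwdriver about.

Things in the scene. Friction and masses are not known exactly. Their poses are not given: they have to be found in the camera images.
- hopper: Fixed white steel box open at the top, outside 240 x 210 x 125 mm (own x, y, z), walls and floor 6 mm; origin at the centre of its underside. A cover plate lies over its mouth and slides to the hopper's +x on two rails at own y = +-100 mm, 124 mm high, that run out to own x = 360 mm.
- cover (a joint): Slide of the aluminium cover (238 x 208 x 6 mm, green ribs, top 138 mm above the bench): 0 = shut, 0.215 m = open. Geared to the wheel, 34 mm per rad; moved only by winding the wheel.
- wheel (a joint): Turn (rad) of the steel crank wheel, radius 60 mm, upright axis: 0 = as found, cover shut; grows counter-clockwise seen from above; 6.28 = one full turn, cover open; stops at 0 and 6.33. Turns lightly (about 3 N at the knob) and stays where left. Two yellow lugs at its rim, tops 120 mm above the bench, stand either side of the pin, so the pin locks it.
- wheel_axis (a point): Centre of the wheel's top face (120 mm above the bench; hopper-frame x 0, y 175 mm). The wheel's axis is vertical through it.
- crank (a point): Top centre of the black upright crank knob: cylinder 24 mm in diameter, 60 mm tall, foot 2 mm above the wheel's top face, top 182 mm above the bench, 55 mm from the wheel axis, free to spin on its spindle, so the hand need not turn. At wheel 0 it lies on the hopper's +x side of the axis.
- pin: Locking pin: steel shaft 14 mm in diameter, 70 mm long; above it a collar 34 mm in diameter, 6 mm thick; above that a red head 26 mm (own x) by 14 mm (own y), 38 mm tall. Origin at the centre of the shaft's foot, z up. It starts upright in the bore and must rise 60 mm to clear bore and wheel lugs.
- bore (a point): Mouth of the pin's bore, 16 mm wide and 35 mm deep, in the top (100 mm above the bench) of a fixed steel block, 82 mm from the wheel axis on the hopper's +y side.
- notch (a point): Middle of the notch in the fixed yellow bracket, at its plate's top face, 90 mm above the bench; plate 64 x 64 x 12 mm. The notch is a slot 20 mm wide right through the plate, closed 25 mm ahead (+x of this frame), open at its end 25 mm behind (-x). A parked pin is upright with its shaft in the slot, its collar resting on the plate, its foot 20 mm above the bench.
- tray: Loose blue scoop tray, about 0.3 kg, 200 mm long (own x), 160 mm wide. Origin at the centre of its underside. Floor 5 mm thick; side walls 36 mm high, 4 mm thick; rear wall at x = +97 mm, 50 mm high; at the front (-x, the pouring mouth) the floor rises from x = -70 mm as a 22 degree ramp. Offcuts slide out when it is tilted mouth down 40 to 65 degrees (friction 0.5 to 0.7).
- tray_mouth (a point): Middle of the tray's pouring lip, 16 mm above its underside, at tray x = -102 mm.
- tray_handle (a point): Top centre of the tray's black handle, an upright plate inside the rear wall: 14 mm thick along tray x, 70 mm wide along y, top 118 mm above the tray's underside. Grip it from above, fingers closing along the tray's x.
- mat: Fixed green mat, 240 x 200 x 3 mm, the tray's place; origin at the centre of its underside.
- offcut1: Offcut: pale wood block 80 (own x) x 42 (y) x 36 mm (z), 70 g. Origin for every offcut: centre of the underside as first laid. Absent in some runs.
- offcut2: Offcut: brown block with one rounded end, x from -37 to +35 mm, 44 mm wide (y), 34 mm high, 70 g. Absent in some runs.
- offcut3: Offcut: dark stepped block, 75 x 40 mm, 18 mm high with a 45 x 40 x 20 mm step on its middle (38 mm in all), 70 g. Absent in some runs.
- offcut4: Offcut: plywood block 70 x 45 x 36 mm, 70 g. Absent in some runs.
- bottle: Bystander: clear water bottle with a blue label, 60 mm in diameter, 180 mm tall, upright; origin at its foot.
- tape: Bystander: yellow tape measure, 65 x 50 x 40 mm; origin at its underside.
- screwdriver: Bystander: screwdriver with red handle, 200 mm long, lying along its own x; origin at its middle.
Not all that is in view belongs to the job. What is shaped like the offcut4 but orange or purple is not meant.

How it is judged:
By the outcome, as a careful person would: the job done as asked, in the order asked, and still so for the second after the job is handed in, with the robot touching nothing.
Of offcut1, offcut2, offcut3, offcut4 only 2 to 4 are there at a start; the rules pass over those that are not, and their reading is None.
At some moment in a run one of offcut1, offcut2, offcut3, offcut4 may be knocked a few centimetres aside while the robot is not near it.
It also fails if it takes over 210 s, if anything falls off the work surface, if the arm or the gripper's body presses on something with over 40 N, if the wrist force passes 120 N, or if a joint passes its speed limit or range.

## Working session

There is one attempt and no reset: what is moved stays moved. The work goes in short steps, Python scripts to look and compute and a tool call to move; the robot and the scene stay as the last step left them, time stands still between calls to the robot, and variables do not carry over. Pictures are saved under pics/ and viewed, and the job is handed in when it is done.

Besides the shell and the picture viewer there is one more tool, called in YAML: its name, and indented under it one key for each argument. carry_out: Moves the arm, as the interface text tells. Its arguments: {"type":"object","properties":{"commands":{"type":"array"},"grip":{"type":"number"}},"required":["commands"]}

```bash
ls; mkdir -p pics; cat > h.py <<'E'
import numpy as np, cv2
from station import sense, capture, calibration, finish_job
def cal(n):
    c=calibration(n); K=np.array([[c['fx'],0,c['cx']],[0,c['fy'],c['cy']],[0,0,1.]])
    R,_=cv2.Rodrigues(np.array(c['rvec'],float)); return K,np.array(c['dist'],float),R,np.array(c['tvec'],float).reshape(3)
def shot(n,f):
    c=cal(n); im=capture(n); cv2.imwrite('pics/'+f,im[:,:,::-1]); return im,c
def ray(c,u,v):
    K,d,R,t=c; p=cv2.undistortPoints(np.array([[[u,v]]],float),K,d)[0,0]
    return -R.T@t, R.T@np.array([p[0],p[1],1.])
def onz(c,u,v,z):
    o,d=ray(c,u,v); return o+d*(z-o[2])/d[2]
def proj(c,P):
    K,d,R,t=c; return cv2.projectPoints(np.array(P,float).reshape(-1,1,3),cv2.Rodrigues(R)[0],t,K,d)[0][:,0]
def crop(im,x0,y0,x1,y1,s,f):
    cv2.imwrite('pics/'+f,cv2.resize(im[y0:y1,x0:x1,::-1],None,fx=s,fy=s,interpolation=cv2.INTER_CUBIC))
def st():
    s=sense(); print('t',round(s['time_s'],2),'tcp',np.round(s['tcp_pos'],4),'F',np.round(s['wrist_force'],1),'w',round(s['gripper_width'],3)); print(np.round(s['ee_rot'],3)); print(np.round(s['joints'],1)); return s
E
python3 - <<'E'
from h import *
st()
for n in('scene','side','wrist'):
    im,c=shot(n,n+'0.png'); print(n,-c[2].T@c[3], c[0][0,0])
E
```

```text
pics
t 0.0 tcp [ 0.2459 -0.5739  0.2214] F [1.1 0.3 0. ] w 1.004
[[-0.919 -0.394 -0.001]
 [-0.394  0.919  0.002]
 [ 0.     0.002 -1.   ]]
[-52.   22.1   0.4  -0.  -68.4 -14.8]
scene [0.99238375 0.26477721 0.94948877] 378.1864328839201
side [0.3065721  1.20729329 0.87387008] 488.71642173029903
wrist [ 0.18212248 -0.60213064  0.38292646] 356.96246487255615
```

View pics/scene0.png

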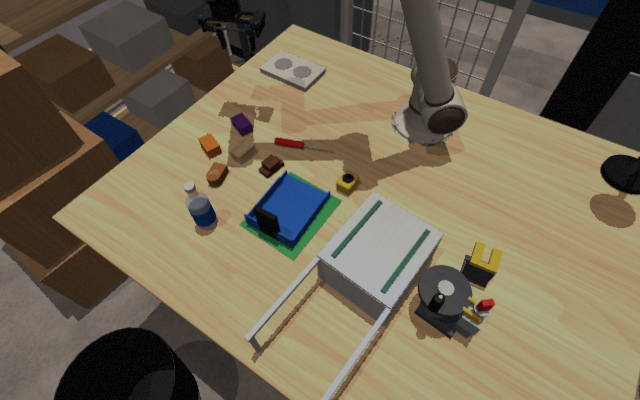

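View pics/side0.png

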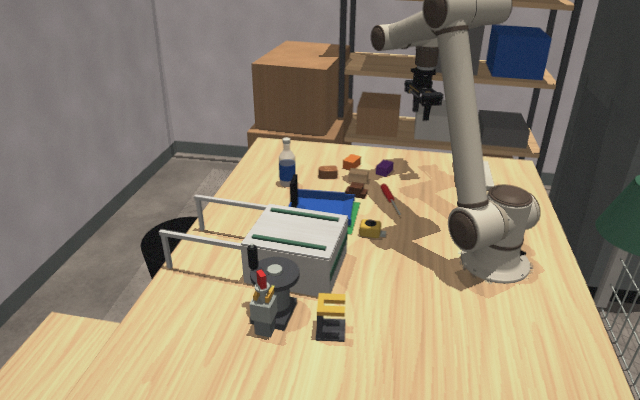

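View pics/wrist0.png

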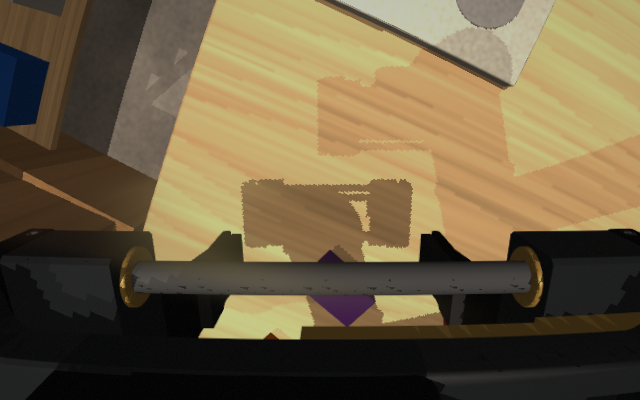

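```bash
python3 - <<'E'
from h import *
s=cv2.imread('pics/scene0.png')[:,:,::-1]; d=cv2.imread('pics/side0.png')[:,:,::-1]
crop(s,170,95,350,255,4.4,'s_off.png'); crop(s,310,190,510,340,4,'s_wh.png'); crop(d,220,220,380,350,5,'d_wh.png'); crop(d,260,130,420,250,5,'d_off.png')
E
```

```text
(no output)
```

View pics/s_off.png

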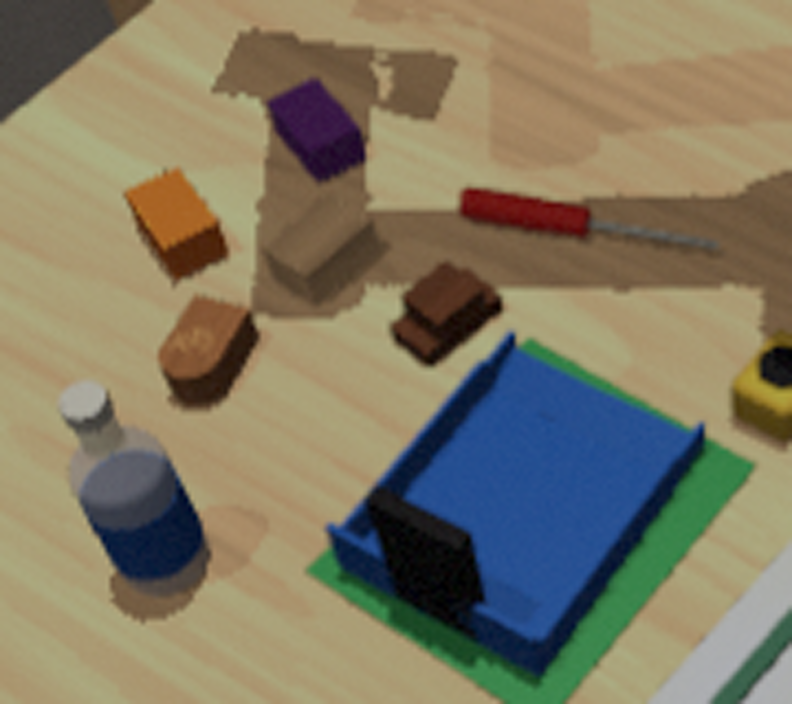

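View pics/s_wh.png

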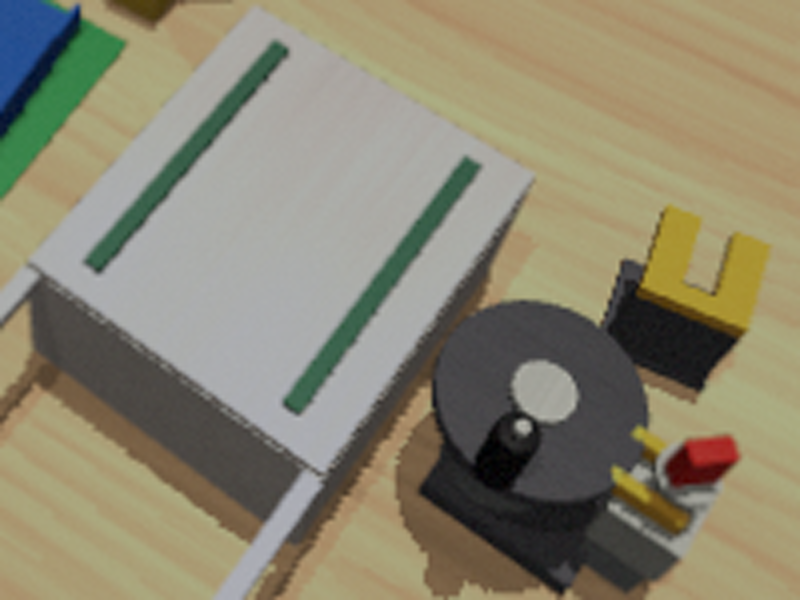

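View pics/d_wh.png

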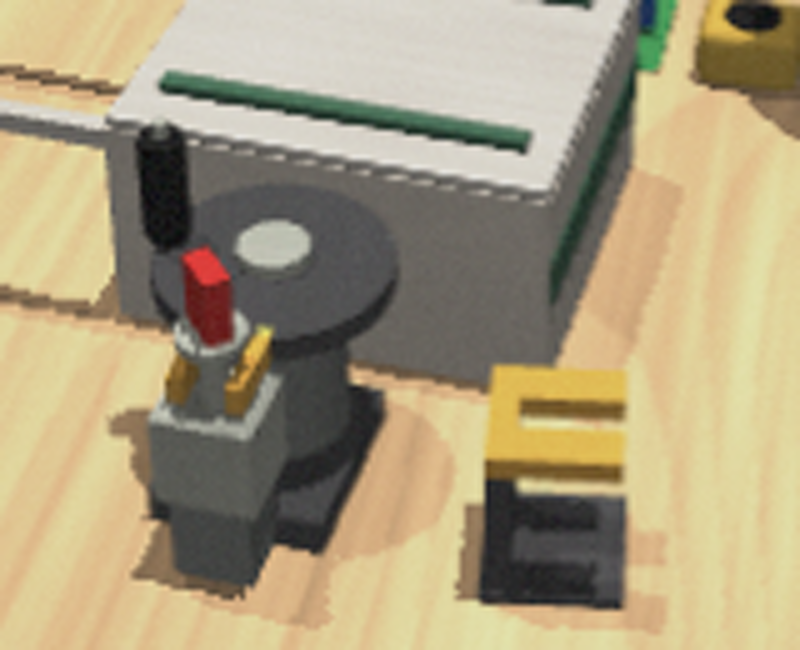

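View pics/d_off.png

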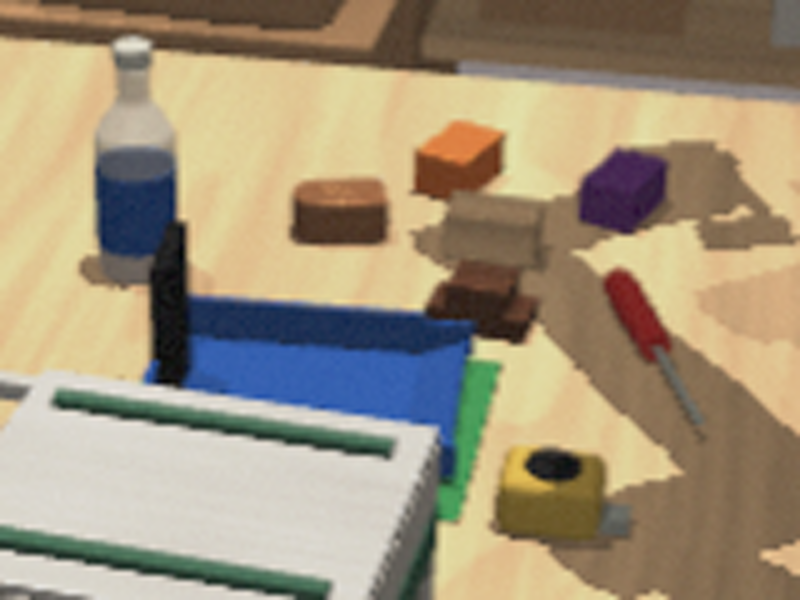

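```bash
python3 - <<'E'
from h import *
c=cal('scene'); d=cal('side')
def S(n,x,y,z): print('S',n,np.round(onz(c,310+x/4,190+y/4,z),4))
def D(n,x,y,z): print('D',n,np.round(onz(d,220+x/5,220+y/5,z),4))
for i,p in enumerate([(258,8),(533,178),(325,473),(32,265)]): S('cover%d'%i,*p,.138)
S('hub',545,391,.120); S('knob',524,427,.182)
for p in [(681,438),(731,437),(739,463),(689,487)]: S('pinhead',*p,.197)   # approx
for p in [(700,215),(733,232),(714,296),(686,284),(668,205),(770,247),(745,328),(640,290)]: S('brk',*p,.09)
D('hub',275,245,.12); D('knob',160,130,.182)
for p in [(183,256),(208,249),(231,275),(207,286)]: D('pinhead',*p,.197)
for p in [(521,400),(624,400),(521,419),(624,417),(490,367),(627,371),(625,465),(487,464)]: D('brk',*p,.09)
D('cov',110,122,.138);D('cov',550,200,.138)
E
```

```text
S cover0 [0.4465 0.0454 0.138 ]
S cover1 [0.4665 0.2468 0.138 ]
S cover2 [0.6962 0.2268 0.138 ]
S cover3 [0.681  0.0252 0.138 ]
S hub [0.5792 0.3077 0.12  ]
S knob [0.6342 0.3032 0.182 ]
S pinhead [0.6031 0.3702 0.197 ]
S pinhead [0.5888 0.3907 0.197 ]
S pinhead [0.5995 0.3985 0.197 ]
S pinhead [0.6247 0.3823 0.197 ]
S brk [0.403  0.3435 0.09  ]
S brk [0.4033 0.3647 0.09  ]
S brk [0.4516 0.37   0.09  ]
S brk [0.4533 0.3532 0.09  ]
S brk [0.4071 0.3243 0.09  ]
S brk [0.4009 0.3871 0.09  ]
S brk [0.4617 0.3926 0.09  ]
S brk [0.4724 0.3314 0.09  ]
D hub [0.5792 0.2984 0.12  ]
D knob [0.6332 0.2986 0.182 ]
D pinhead [0.5887 0.4061 0.197 ]
D pinhead [0.5794 0.3994 0.197 ]
D pinhead [0.5647 0.4147 0.197 ]
D pinhead [0.5728 0.4238 0.197 ]
D brk [0.4473 0.3531 0.09  ]
D brk [0.3997 0.3444 0.09  ]
D brk [0.4451 0.3658 0.09  ]
D brk [0.3981 0.3559 0.09  ]
D brk [0.4658 0.333  0.09  ]
D brk [0.4011 0.324  0.09  ]
D brk [0.3933 0.3873 0.09  ]
D brk [0.4551 0.3979 0.09  ]
D cov [0.6812 0.239  0.138 ]
D cov [0.4494 0.2613 0.138 ]
```

```bash
python3 - <<'E'
from h import *
from scipy.optimize import least_squares
c=cal('scene'); d=cal('side')
S=lambda x,y:(c,(310+x/4,190+y/4)); D=lambda x,y:(d,(220+x/5,220+y/5))
a=.119;b=.104
obs=[((-a,-b,.138),S(258,8)),((-a,b,.138),S(533,178)),((a,b,.138),S(325,473)),((a,-b,.138),S(32,265)),
((a,b,.138),D(110,122)),((-a,b,.138),D(550,200)),
((0,.175,.121),S(545,391)),((0,.175,.121),D(275,245)),((.055,.175,.182),S(524,427)),((.055,.175,.182),D(160,130))]
def T(p,P):
    cs,sn=np.cos(p[2]),np.sin(p[2]); return [p[0]+cs*P[0]-sn*P[1],p[1]+sn*P[0]+cs*P[1],P[2]]
f=lambda p:np.concatenate([proj(o[1][0],T(p,o[0]))[0]-o[1][1] for o in obs])
r=least_squares(f,[.575,.13,-.09]); print(r.x,np.degrees(r.x[2])); print(np.round(r.fun.reshape(-1,2),1))
for n,P in [('axis',(0,.175,.12)),('bore',(0,.257,.1)),('knob',(.055,.175,.182))]: print(n,np.round(T(r.x,P),4))
# bracket
Ob=[(-.032,-.032,S(668,205)),(-.032,.032,S(770,247)),(.032,.032,S(745,328)),(.032,-.032,S(640,290)),(-.032,-.032,D(627,371)),(-.032,.032,D(625,465)),(.032,.032,D(487,464)),(.032,-.032,D(490,367))]
best=None
f2=lambda p:np.concatenate([proj(o[2][0],T([p[0],p[1],p[2]],(-o[0]*-1,o[1],.09)))[0]-o[2][1] for o in Ob])
r2=least_squares(f2,[.43,.36,0]); print(r2.x,np.degrees(r2.x[2])); print(np.round(r2.fun.reshape(-1,2),1))
for p in [(681,438),(731,437),(739,463),(689,487)]: print('ph',onz(*[S(*p)[0]],*S(*p)[1],.179))
for p in [(183,256),(208,249),(231,275),(207,286)]: print('phD',onz(D(*p)[0],*D(*p)[1],.179))
E
```

```text
[ 0.56669806  0.1340986  -0.07279337] -4.170752725892844
[[-1.  -2.6]
 [ 1.7 -3.4]
 [ 1.7 -0.6]
 [-0.5 -1.8]
 [-3.2 -2.7]
 [-1.5 -3.9]
 [ 0.5  0.2]
 [-1.2  2.3]
 [ 0.6  0.4]
 [-1.2  1.4]]
axis [0.5794 0.3086 0.12  ]
bore [0.5854 0.3904 0.1   ]
knob [0.6343 0.3046 0.182 ]
[0.43146227 0.35928045 0.12924251] 7.405050500970073
[[ 0.1 -1.1]
 [ 0.6 -1.7]
 [ 1.4 -0.3]
 [ 0.9 -1.5]
 [-1.1 -0.3]
 [-1.  -0.2]
 [-1.5 -1. ]
 [-0.5 -0.4]]
ph [0.59374223 0.37269837 0.179     ]
ph [0.57912863 0.39370855 0.179     ]
ph [0.59010776 0.40169794 0.179     ]
ph [0.61595171 0.38508434 0.179     ]
phD [0.59625214 0.38480106 0.179     ]
phD [0.58665734 0.37791004 0.179     ]
phD [0.57156222 0.3936387  0.179     ]
phD [0.57988149 0.40293537 0.179     ]
```

```bash
cat >> h.py <<'E'
from scipy.spatial.transform import Rotation as Ro
def Rdown(a):  # tool y at angle a deg, z down
    a=np.radians(a); return np.array([[-np.sin(a),np.cos(a),0],[np.cos(a),np.sin(a),0],[0,0,-1.]])
def tilt(R0,ang,axis='x'):  # rotate about own tool axis
    return R0@Ro.from_euler(axis,ang,degrees=True).as_matrix()
def plan(wps,step=50,rot=10,start=None):
    """wps list of (pos, R); prints rows grouped by 5"""
    s=sense(); p=np.array(s['tcp_pos']);R=np.array(s['ee_rot'])
    import json;open('log.jsonl','a').write(json.dumps([list(map(float,s['joints'])),list(map(float,p)),R.tolist()])+'\n')
    rows=[]
    for P,Rt in wps:
        P=np.array(P,float); Rt=R if Rt is None else Rt
        rv=Ro.from_matrix(R.T@Rt).as_rotvec(); L=np.linalg.norm(P-p)*1000
        n=int(max(1,np.ceil(L/step),np.ceil(np.degrees(np.linalg.norm(rv))/rot)))
        for i in range(n):
            Ri=R@Ro.from_rotvec(rv*i/n).as_matrix()
            d=Ri.T@((P-p)/n)*1000
            rows.append(list(np.round(d,1))+list(np.round(rv/n,3)))
        p=P;R=Rt
    for i in range(0,len(rows),5): print(','.join('%g'%(v+0.) for r in rows[i:i+5] for v in r))
E
python3 - <<'E'
from h import *
c=cal('wrist'); print(c[2][2])
plan([((.585,.39,.30),Rdown(224))],55,9.5)
E
```

```text
[ 0.23409445  0.10154334 -0.96689645]
-36.4,39.6,-4.1,0,0,-0.102,-40.2,35.7,-4.1,0,0,-0.102,-43.6,31.5,-4.1,0,0,-0.102,-46.6,26.9,-4.1,0,0,-0.102,-49.1,22,-4.1,0,0,-0.102
-51.1,16.9,-4.1,0,0,-0.102,-52.5,11.6,-4.1,0,0,-0.102,-53.4,6.2,-4.1,0,0,-0.102,-53.8,0.7,-4.1,0,0,-0.102,-53.6,-4.7,-4.1,0,0,-0.102
-52.8,-10.2,-4.1,0,0,-0.102,-51.5,-15.5,-4.1,0,0,-0.102,-49.7,-20.6,-4.1,0,0,-0.102,-47.3,-25.6,-4.1,0,0,-0.102,-44.5,-30.2,-4.1,0,0,-0.102
-41.2,-34.6,-4.1,0,0,-0.102,-37.4,-38.6,-4.1,0,0,-0.102,-33.3,-42.2,-4.1,0,0,-0.102,-28.9,-45.4,-4.1,0,0,-0.102
```

carry_out:
  commands: [-36.4,39.6,-14,0,0,-0.102,-40.2,35.7,-14,0,0,-0.102,-43.6,31.5,-14,0,0,-0.102,-46.6,26.9,-14,0,0,-0.102,-49.1,22,-14,0,0,-0.102]

```text
time_s: 0.78
tcp_pos: [0.3343, -0.315, 0.2895]
ee_rot: [[-0.603, -0.798, -0.006], [-0.798, 0.603, 0.008], [-0.002, 0.009, -1.0]]
wrist_force: [1.3, -1.1, 0.5]
gripper_width: 1.001
```

carry_out:
  commands: [-51.1,16.9,0,0,0,-0.102,-52.5,11.6,0,0,0,-0.102,-53.4,6.2,0,0,0,-0.102,-53.8,0.7,0,0,0,-0.102,-53.6,-4.7,0,0,0,-0.102]

```text
time_s: 1.4
tcp_pos: [0.42, -0.0511, 0.2925]
ee_rot: [[-0.119, -0.993, -0.001], [-0.993, 0.119, 0.007], [-0.007, 0.002, -1.0]]
wrist_force: [0.6, -0.1, 0.6]
gripper_width: 0.998
```

carry_out:
  commands: [-52.8,-10.2,0,0,0,-0.102,-51.5,-15.5,0,0,0,-0.102,-49.7,-20.6,0,0,0,-0.102,-47.3,-25.6,0,0,0,-0.102,-44.5,-30.2,0,0,0,-0.102]

```text
time_s: 2.02
tcp_pos: [0.4998, 0.2149, 0.2944]
ee_rot: [[0.399, -0.917, -0.001], [-0.917, -0.399, 0.007], [-0.007, -0.002, -1.0]]
wrist_force: [0.4, 0.1, 0.1]
gripper_width: 1.001
```

```bash
python3 - <<'E'
from h import *
st()
plan([((.585,.39,.30),Rdown(224))],55,9.5)
E
```

```text
t 2.02 tcp [0.4998 0.2149 0.2944] F [0.4 0.1 0.1] w 1.001
[[ 0.399 -0.917 -0.001]
 [-0.917 -0.399  0.007]
 [-0.007 -0.002 -1.   ]]
[ 40.1  11.5  -3.9  -0.4 -74.3 -16.5]
-31.7,-37,-1.1,-0.001,0.002,-0.089,-28.2,-39.7,-1.2,-0.001,0.002,-0.089,-24.6,-42,-1.3,-0.001,0.002,-0.089,-20.7,-44.1,-1.3,-0.001,0.002,-0.089
```

carry_out:
  commands: [-31.7,-37,-1,0,0,-0.089,-28.2,-39.7,-1.2,0,0,-0.089,-24.6,-42,-1.3,0,0,-0.089,-20.7,-44.1,-1.3,0,0,-0.089,0,0,0,0,0,0]

```text
time_s: 2.65
tcp_pos: [0.5852, 0.3996, 0.2952]
ee_rot: [[0.705, -0.709, -0.006], [-0.709, -0.705, 0.003], [-0.007, 0.002, -1.0]]
wrist_force: [-0.1, -0.5, -0.0]
gripper_width: 1.003
```

```bash
python3 - <<'E'
from h import *
st(); im,c=shot('wrist','w1.png')
for n,P in [('bore',(.5854,.3904,.179)),('axis',(.5794,.3086,.12)),('knob',(.6343,.3046,.182)),('notch',(.4255,.358,.09)),('tcp',sense()['tcp_pos'])]: print(n,proj(c,P))
E
```

```text
t 2.65 tcp [0.5852 0.3996 0.2952] F [-0.1 -0.5 -0. ] w 1.003
[[ 0.705 -0.709 -0.006]
 [-0.709 -0.705  0.003]
 [-0.007  0.002 -1.   ]]
[ 47.2  28.9  21.8  -0.4 -83.   -2.3]
bore [[338.06610418 186.31191493]]
axis [[403.91788264 115.20543157]]
knob [[374.09135241  59.8640152 ]]
notch [[457.89135369 246.72196301]]
tcp [[332.68692494 252.72159672]]
```

View pics/w1.png

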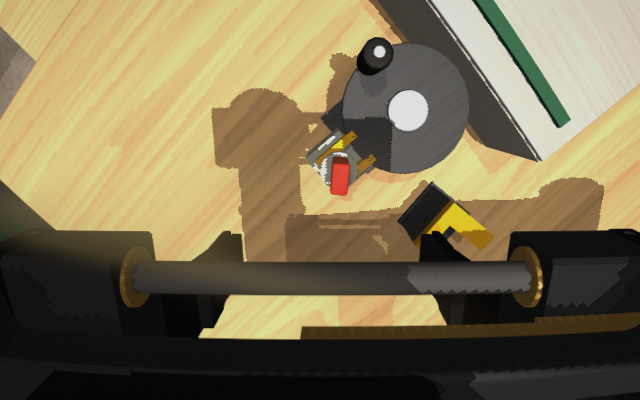

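```bash
python3 - <<'E'
from h import *
im=cv2.imread('pics/w1.png')[:,:,::-1]
crop(im,290,20,490,260,3.3,'w1a.png')
E
```

```text
(no output)
```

View pics/w1a.png

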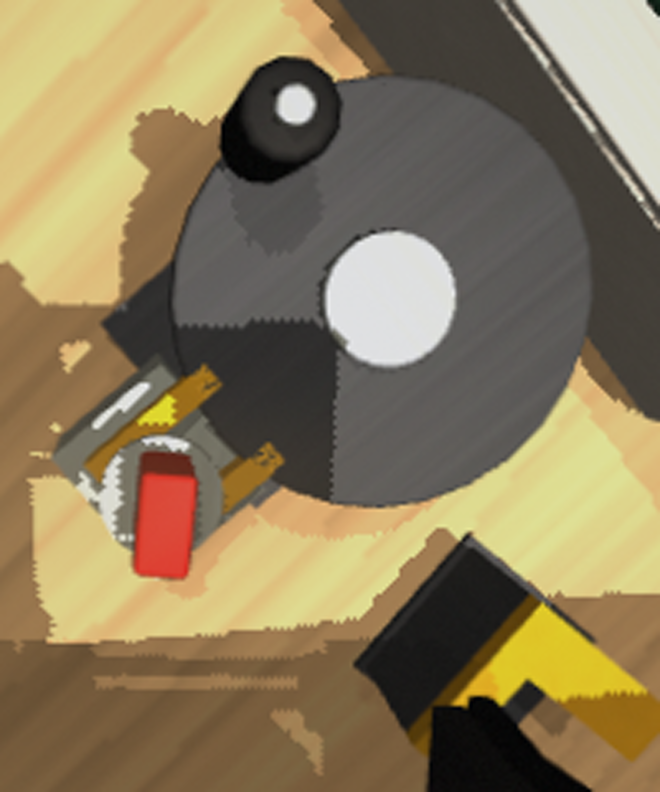

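```bash
python3 - <<'E'
from h import *
c=cal('wrist')
W=lambda x,y,z:np.round(onz(c,290+x/3.3,20+y/3.3,z),4)
print('rim',W(382,291,.12),'hub',W(390,298,.123),'knob',W(293,106,.182))
q=np.array([W(*p,.179) for p in [(142,472),(196,474),(189,579),(135,574)]]);print(q,q.mean(0))
v=q[2]+q[3]-q[0]-q[1];print('long',np.degrees(np.arctan2(v[1],v[0])),np.linalg.norm(v)/2)
E
```

```text
rim [0.5823 0.3015 0.12  ] hub [0.5798 0.3016 0.123 ] knob [0.6354 0.2967 0.182 ]
[[0.601  0.3786 0.179 ]
 [0.5915 0.3699 0.179 ]
 [0.5743 0.3892 0.179 ]
 [0.5846 0.3976 0.179 ]] [0.58785  0.383825 0.179   ]
long 131.2599780152788 0.025474742393201907
```

```bash
python3 - <<'E'
from h import *
plan([((.588,.384,.21),Rdown(221.3)),((.588,.384,.148),Rdown(221.3))],30,9.5)
E
```

```text
4.3,2.5,28.7,0.001,0.002,0.02,4.3,2.5,28.7,0.001,0.002,0.02,4.3,2.4,28.7,0.001,0.002,0.02,0,0,20.7,0,0,0,0,0,20.7,0,0,0
0,0,20.7,0,0,0
```

carry_out:
  commands: [4.3,2.5,28.7,0,0.002,0.02,4.3,2.5,28.7,0,0.002,0.02,4.3,2.4,28.7,0,0.002,0.02,0,0,0,0,0,0]

```text
time_s: 3.2
tcp_pos: [0.587, 0.3795, 0.2104]
ee_rot: [[0.656, -0.755, -0.001], [-0.755, -0.656, -0.0], [-0.0, 0.001, -1.0]]
wrist_force: [0.0, 0.4, -0.1]
gripper_width: 1.0
```

```bash
python3 - <<'E'
from h import *
st(); im,c=shot('wrist','w2.png'); shot('side','sd2.png')
print(proj(c,[(.588,.384,.179),(.588,.384,.141)]))
crop(im,230,120,440,280,3.8,'w2a.png')
plan([((.588,.384,.148),Rdown(221.3))],30,9.5)
E
```

```text
t 3.2 tcp [0.587  0.3795 0.2104] F [ 0.   0.4 -0.1] w 1.0
[[ 0.656 -0.755 -0.001]
 [-0.755 -0.656 -0.   ]
 [-0.     0.001 -1.   ]]
[ 46.1  29.8  11.3  -0.  -71.5  -5.1]
[[323.66302487 236.00692149]
 [324.71809475 216.16846235]]
-0.9,-0.3,22.1,-0.002,0,-0.001,-0.9,-0.3,22.1,-0.002,0,-0.001,-0.9,-0.4,22,-0.002,0,-0.001
```

View pics/w2a.png

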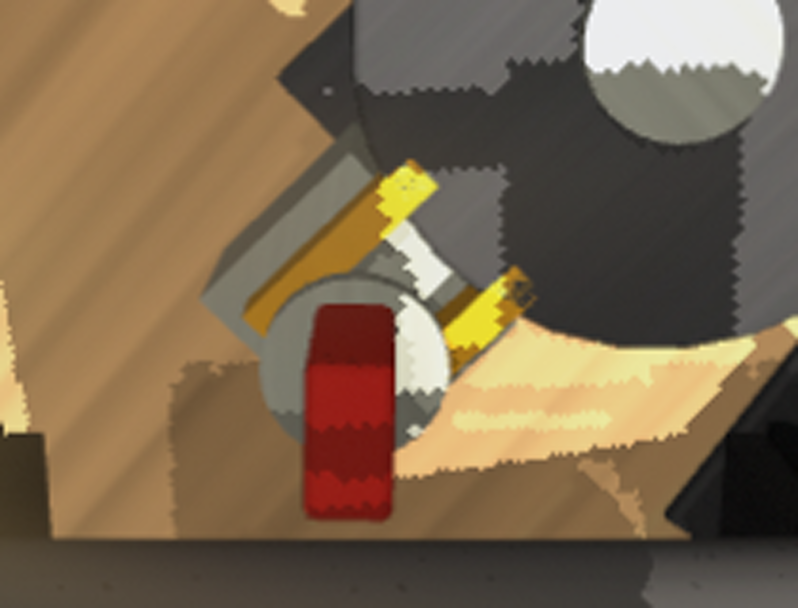

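carry_out:
  commands: [-0.9,-0.3,22.1,-0.002,0,0,-0.9,-0.3,22.1,-0.002,0,0,-0.9,-0.3,18,-0.002,0,0,0,0,0,0,0,0]

```text
time_s: 3.8
tcp_pos: [0.5913, 0.3864, 0.1598]
ee_rot: [[0.658, -0.753, 0.013], [-0.753, -0.658, 0.009], [0.002, -0.016, -1.0]]
wrist_force: [-0.7, 0.3, 0.3]
gripper_width: 1.004
```

carry_out:
  commands: [0,0,0,0,0,0,0,0,0,0,0,0,0,0,0,0,0,0,0,0,0,0,0,0]
  grip: 0

```text
time_s: 4.3
tcp_pos: [0.5928, 0.3875, 0.1637]
ee_rot: [[0.658, -0.753, 0.018], [-0.753, -0.658, 0.013], [0.002, -0.022, -1.0]]
wrist_force: [-1.4, 0.4, 0.1]
gripper_width: 0.634
```

```bash
python3 - <<'E'
from h import *
s=st(); print(s['effort'],s['joint_velocities'],s['moment']); im,c=shot('wrist','w3.png'); i2,_=shot('side','sd3.png'); crop(i2,200,150,400,350,4,'sd3a.png')
E
```

```text
t 4.3 tcp [0.5928 0.3875 0.1637] F [-1.4  0.4  0.1] w 0.634
[[ 0.658 -0.753  0.018]
 [-0.753 -0.658  0.013]
 [ 0.002 -0.022 -1.   ]]
[ 46.3  31.7   7.7   0.3 -64.7  -5.3]
[ 4.22452154e-03 -4.69780719e+01  1.85302180e+01  4.16206777e+00
  7.70746241e-02  1.60657673e-03] [-0.00590543 -0.10828806  0.12891306  0.02805172  0.05657791 -0.08701352] [-0.08425616  0.17111963 -0.02894556]
```

View pics/sd3a.png

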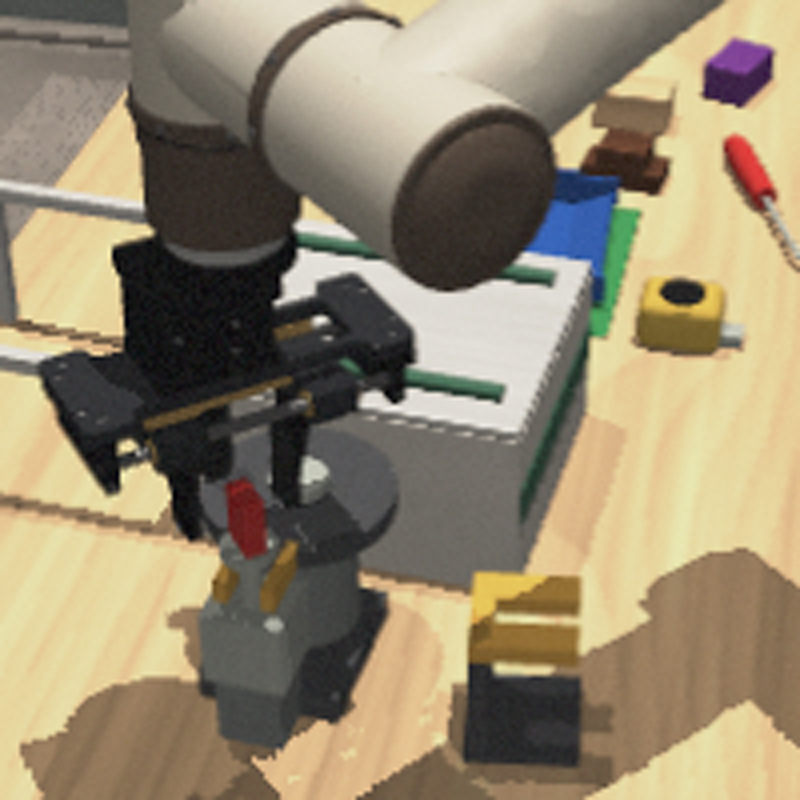

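View pics/w3.png

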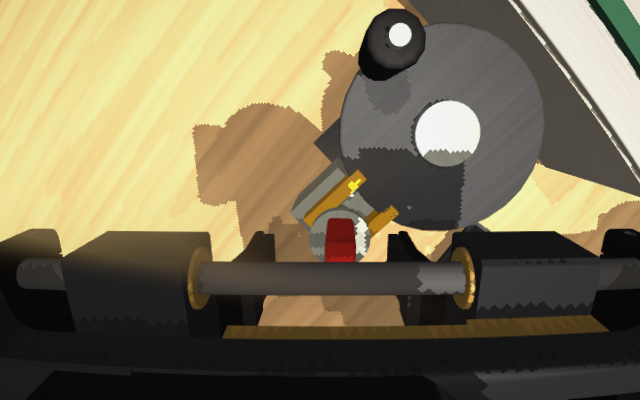

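carry_out:
  commands: [0,0,0,0,0,0]
  grip: 50

```text
time_s: 4.53
tcp_pos: [0.5927, 0.3874, 0.1635]
ee_rot: [[0.658, -0.753, 0.018], [-0.753, -0.658, 0.013], [0.002, -0.022, -1.0]]
wrist_force: [-0.2, 0.5, 0.3]
gripper_width: 0.56
```

carry_out:
  commands: [0,0,0,0,0,0]

```text
time_s: 4.65
tcp_pos: [0.5927, 0.3874, 0.1635]
ee_rot: [[0.658, -0.753, 0.018], [-0.753, -0.658, 0.013], [0.002, -0.022, -1.0]]
wrist_force: [-1.2, -0.2, -0.3]
gripper_width: 0.572
```

```bash
python3 - <<'E'
from h import *
s=st(); print(np.round(s['effort'],2))
E
```

```text
t 4.65 tcp [0.5927 0.3874 0.1635] F [-1.2 -0.2 -0.3] w 0.572
[[ 0.658 -0.753  0.018]
 [-0.753 -0.658  0.013]
 [ 0.002 -0.022 -1.   ]]
[ 46.3  31.8   7.7   0.3 -64.7  -5.3]
[  0.   -46.97  18.51   4.16   0.07   0.  ]
```

carry_out:
  commands: [0,0,5,0.01,0,0,0,0,0,0,0,0]
  grip: 87

```text
time_s: 4.9
tcp_pos: [0.5926, 0.3874, 0.1578]
ee_rot: [[0.658, -0.753, 0.026], [-0.753, -0.658, 0.02], [0.002, -0.032, -0.999]]
wrist_force: [-0.1, 0.4, -0.1]
gripper_width: 0.722
```

```bash
python3 - <<'E'
from h import *
s=st(); print(np.round(s['effort'],2))
plan([((.588,.384,.150),Rdown(221.3))],8,9.5)
E
```

```text
t 4.9 tcp [0.5926 0.3874 0.1578] F [-0.1  0.4 -0.1] w 0.722
[[ 0.658 -0.753  0.026]
 [-0.753 -0.658  0.02 ]
 [ 0.002 -0.032 -0.999]]
[ 46.3  31.7   6.7   0.3 -63.2  -5.3]
[ 1.000e-02 -4.696e+01  1.841e+01  4.120e+00  1.300e-01  0.000e+00]
-0.2,3,3.8,-0.016,-0.001,-0.001,-0.2,2.9,3.9,-0.016,-0.001,-0.001
```

carry_out:
  commands: [0,3,3.8,-0.016,0,0,0,3,3.9,-0.016,0,0,0,0,0,0,0,0]

```text
time_s: 5.28
tcp_pos: [0.5878, 0.3832, 0.1491]
ee_rot: [[0.658, -0.753, -0.001], [-0.753, -0.658, -0.003], [0.002, 0.003, -1.0]]
wrist_force: [0.4, 1.2, 0.7]
gripper_width: 0.984
```

```bash
python3 - <<'E'
from h import *
s=st(); print(np.round(s['effort'],2))
plan([((.588,.384,.150),Rdown(221.3))],8,9.5)
E
```

```text
t 5.28 tcp [0.5878 0.3832 0.1491] F [0.4 1.2 0.7] w 0.984
[[ 0.658 -0.753 -0.001]
 [-0.753 -0.658 -0.003]
 [ 0.002  0.003 -1.   ]]
[ 46.3  32.5   6.9   0.1 -64.6  -5.2]
[ -0.   -47.25  18.22   4.09   0.     0.  ]
-0.5,-0.7,-0.9,0.003,-0.002,-0.003
```

carry_out:
  commands: [0,0,0,0,0,0,0,0,0,0,0,0,0,0,0,0,0,0,0,0,0,0,0,0,0,0,0,0,0,0]
  grip: 0

```text
time_s: 5.9
tcp_pos: [0.5881, 0.3833, 0.1495]
ee_rot: [[0.658, -0.753, 0.0], [-0.753, -0.658, -0.003], [0.002, 0.002, -1.0]]
wrist_force: [0.8, -0.8, -1.0]
gripper_width: 0.513
```

carry_out:
  commands: [0,0,0,0,0,0,0,0,0,0,0,0,0,0,0,0,0,0,0,0,0,0,0,0,0,0,0,0,0,0]

```text
time_s: 6.52
tcp_pos: [0.5884, 0.3837, 0.1496]
ee_rot: [[0.658, -0.753, 0.001], [-0.753, -0.658, -0.002], [0.002, 0.001, -1.0]]
wrist_force: [0.5, -0.7, -0.1]
gripper_width: 0.16
```

carry_out:
  commands: [0,0,0,0,0,0,0,0,-8,0,0,0,0,0,-8,0,0,0]

```text
time_s: 6.9
tcp_pos: [0.5882, 0.3836, 0.1652]
ee_rot: [[0.658, -0.753, -0.0], [-0.753, -0.658, -0.003], [0.002, 0.002, -1.0]]
wrist_force: [0.3, -0.0, -1.2]
gripper_width: 0.158
```

carry_out:
  commands: [0,0,-15,0,0,0,0,0,-15,0,0,0,0,0,-15,0,0,0,0,0,-15,0,0,0]

```text
time_s: 7.4
tcp_pos: [0.5875, 0.3831, 0.2298]
ee_rot: [[0.658, -0.753, -0.002], [-0.753, -0.658, -0.004], [0.002, 0.004, -1.0]]
wrist_force: [0.4, 1.4, -1.2]
gripper_width: 0.159
```

```bash
python3 - <<'E'
from h import *
s=st(); i2,_=shot('side','sd4.png'); crop(i2,200,150,400,350,4,'sd4a.png')
E
```

```text
t 7.4 tcp [0.5875 0.3831 0.2298] F [ 0.4  1.4 -1.2] w 0.159
[[ 0.658 -0.753 -0.002]
 [-0.753 -0.658 -0.004]
 [ 0.002  0.004 -1.   ]]
[ 46.3  29.5  13.6   0.1 -74.3  -5.2]
```

View pics/sd4a.png

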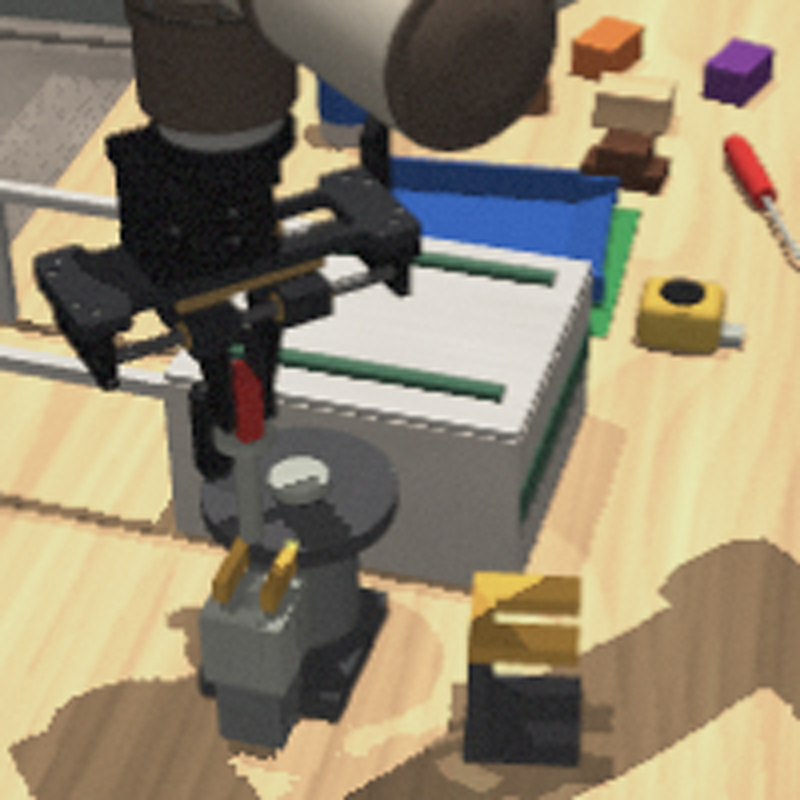

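```bash
python3 - <<'E'
from h import *
plan([((.372,.418,.24),None)],50,9.5)
E
```

```text
-33.7,28.1,-1.6,0,0,0,-33.7,28.1,-1.6,0,0,0,-33.7,28.1,-1.6,0,0,0,-33.7,28.1,-1.6,0,0,0,-33.7,28.1,-1.6,0,0,0
```

carry_out:
  commands: [-33.7,28.1,-1.6,0,0,0,-33.7,28.1,-1.6,0,0,0,-33.7,28.1,-1.6,0,0,0,-33.7,28.1,-1.6,0,0,0,-33.7,28.1,-1.6,0,0,0]

```text
time_s: 8.07
tcp_pos: [0.3685, 0.4183, 0.2412]
ee_rot: [[0.654, -0.756, 0.003], [-0.756, -0.654, -0.0], [0.002, -0.002, -1.0]]
wrist_force: [-0.5, 1.2, -1.2]
gripper_width: 0.162
```

carry_out:
  commands: [0,0,0,0,0,0]

```text
time_s: 8.2
tcp_pos: [0.3662, 0.4186, 0.2423]
ee_rot: [[0.657, -0.754, 0.003], [-0.754, -0.657, 0.001], [0.002, -0.003, -1.0]]
wrist_force: [0.8, 0.4, -0.8]
gripper_width: 0.156
```

```bash
python3 - <<'E'
from h import *
s=st(); im,c=shot('wrist','w5.png'); i2,_=shot('scene','sc5.png'); crop(im,220,60,460,270,3.3,'w5a.png')
E
```

```text
t 8.2 tcp [0.3662 0.4186 0.2423] F [ 0.8  0.4 -0.8] w 0.156
[[ 0.657 -0.754  0.003]
 [-0.754 -0.657  0.001]
 [ 0.002 -0.003 -1.   ]]
[ 65.6  14.5  -7.7   0.2 -67.7 -24.6]
```

View pics/w5a.png

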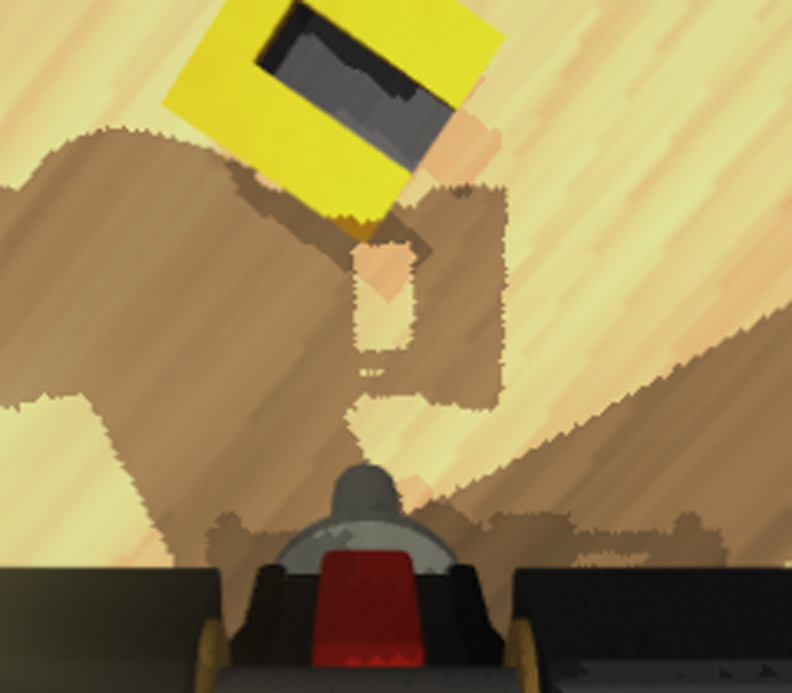

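```bash
python3 - <<'E'
from h import *
s=sense();c=cal('wrist'); W=lambda x,y,z:onz(c,220+x/3.3,60+y/3.3,z)
q=[W(*p,.09) for p in [(300,3),(256,62),(456,107),(412,170)]]; print(np.round(q,4))
cl=(q[0]+q[1])/2; op=(q[2]+q[3])/2; v=cl-op; print('open',op,'closed',cl,'mid',(op+cl)/2,'len',np.linalg.norm(v),'yaw',np.degrees(np.arctan2(v[1],v[0])), 'width',np.linalg.norm(q[0]-q[1]),np.linalg.norm(q[2]-q[3]))
R=np.array(s['ee_rot']);t=np.array(s['tcp_pos'])
f=t+R[:,2]*.0845
ring=lambda o,r:[o+r*(R[:,0]*np.cos(a)+R[:,1]*np.sin(a)) for a in np.linspace(0,6.28,24)]
for o,r in [(f,.007),(t+R[:,2]*.0085,.017)]:
    p=(proj(c,ring(o,r))-[220,60])*3.3; print('top',p[:,1].min(),'left',p[:,0].min(),'right',p[:,0].max())
E
```

```text
[[0.451  0.3486 0.09  ]
 [0.4502 0.367  0.09  ]
 [0.4041 0.3419 0.09  ]
 [0.4021 0.3613 0.09  ]]
open [0.40312592 0.35160886 0.09      ] closed [0.4505596  0.35779072 0.09      ] mid [0.42684276 0.35469979 0.09      ] len 0.04783481307484032 yaw 7.425305448218455 width 0.018363945972539486 0.019448985050061998
top 451.09225990463744 left 331.8936555272601 right 396.2547865999949
top 511.3582796031493 left 253.96942039397234 right 472.6676911502294
```

```bash
python3 - <<'E'
from h import *
plan([((.428,.3533,.205),Rdown(221.3))],40,9.5)
E
```

```text
29.4,-0.8,12.4,-0.001,-0.001,-0.002,29.5,-0.7,12.4,-0.001,-0.001,-0.002,29.5,-0.7,12.3,-0.001,-0.001,-0.002
```

carry_out:
  commands: [29.4,-0.8,12.4,0,0,0,29.5,-0.7,12.4,0,0,0,29.5,-0.7,12.3,0,0,0,0,0,0,0,0,0,0,0,0,0,0,0]

```text
time_s: 8.93
tcp_pos: [0.4344, 0.3509, 0.2038]
ee_rot: [[0.651, -0.759, 0.005], [-0.759, -0.651, 0.001], [0.003, -0.004, -1.0]]
wrist_force: [-0.1, 0.2, -1.2]
gripper_width: 0.16
```

```bash
python3 - <<'E'
from h import *
s=st(); im,c=shot('wrist','w6.png'); i2,_=shot('scene','sc6.png');i3,_=shot('side','sd6.png'); crop(im,240,120,420,270,3.5,'w6a.png'); crop(i3,280,200,380,350,4,'sd6a.png'); crop(i2,430,150,530,290,4,'sc6a.png')
cv2.imwrite('pics/v6.png',np.hstack([cv2.resize(cv2.imread('pics/sd6a.png'),(400,560)),cv2.resize(cv2.imread('pics/sc6a.png'),(400,560))]))
plan([((.428,.3533,.205),Rdown(221.3))],40,9.5)
E
```

```text
t 8.93 tcp [0.4344 0.3509 0.2038] F [-0.1  0.2 -1.2] w 0.16
[[ 0.651 -0.759  0.005]
 [-0.759 -0.651  0.001]
 [ 0.003 -0.004 -1.   ]]
[ 55.7  16.3 -11.    0.2 -62.6 -15.2]
-5,3,-1.1,-0.004,-0.003,-0.01
```

View pics/w6a.png

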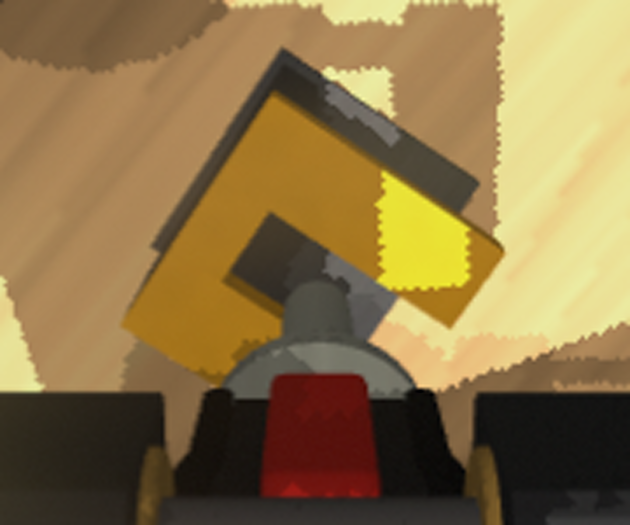

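View pics/v6.png

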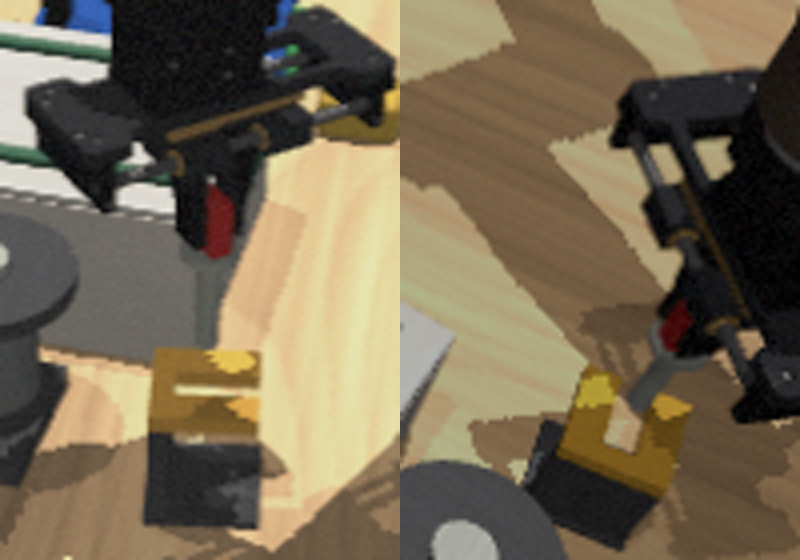

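carry_out:
  commands: [-2.5,1.5,0,-0.002,-0.002,-0.005,-2.5,1.5,0,-0.002,-0.002,-0.005,0,0,0,0,0,0]

```text
time_s: 9.45
tcp_pos: [0.4269, 0.3547, 0.2047]
ee_rot: [[0.662, -0.749, -0.0], [-0.749, -0.662, 0.003], [-0.002, -0.001, -1.0]]
wrist_force: [0.5, -0.1, -1.7]
gripper_width: 0.155
```

```bash
python3 - <<'E'
from h import *
plan([((.428,.3533,.186),Rdown(221.3))],10,9.5)
E
```

```text
0.9,0.1,9.4,-0.001,0.001,0.001,0.9,0.1,9.4,-0.001,0.001,0.001
```

carry_out:
  commands: [0.9,0,9,0,0.001,0,0.9,0,9,0,0.001,0,0,0,0,0,0,0]

```text
time_s: 9.82
tcp_pos: [0.4277, 0.3532, 0.185]
ee_rot: [[0.662, -0.749, 0.0], [-0.749, -0.662, 0.0], [0.0, -0.0, -1.0]]
wrist_force: [0.3, 0.2, -1.3]
gripper_width: 0.16
```

```bash
python3 - <<'E'
from h import *
s=st(); im,c=shot('wrist','w7.png'); crop(im,240,150,420,270,4.4,'w7a.png')
plan([((.428,.3533,.17),Rdown(221.3))],40,9.5)
R=np.array(s['ee_rot']);t=np.array(s['tcp_pos'])
f=t+R[:,2]*.0845-.002*R[:,0]
p=[f+.007*(R[:,0]*np.cos(a)+R[:,1]*np.sin(a)) for a in np.linspace(0,6.28,24)]
p=(proj(c,p)-[240,150])*4.4; print(p.min(0),p.max(0))
E
```

```text
t 9.82 tcp [0.4277 0.3532 0.185 ] F [ 0.3  0.2 -1.3] w 0.16
[[ 0.662 -0.749  0.   ]
 [-0.749 -0.662  0.   ]
 [ 0.    -0.    -1.   ]]
[ 56.3  17.  -12.8   0.  -60.2 -14.8]
0.1,0.1,15.5,-0.001,0,0.003
[354.65308871 217.58095911] [440.28926646 299.68586678]
```

View pics/w7a.png

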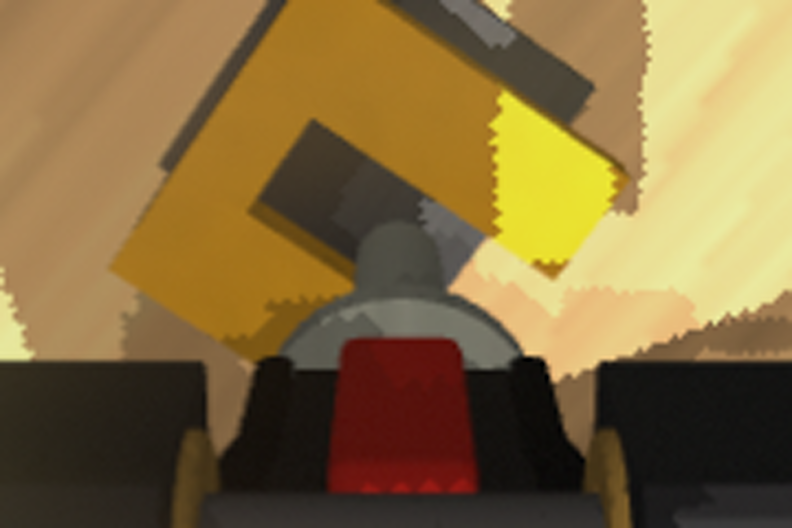

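```bash
python3 - <<'E'
from h import *
s=sense();c=cal('wrist'); W=lambda x,y,z:onz(c,240+x/4.4,150+y/4.4,z)
a,b,e=[W(*p,.09) for p in [(313,120),(249,209),(486,238)]]
print(np.round([a,b,e],4)); v=(e-a)/np.linalg.norm(e-a); n=np.array([-v[1],v[0],0]); print('v',v,'width',(b-a)@n)
R=np.array(s['ee_rot']);t=np.array(s['tcp_pos'])
for off in(-.002,-.0027,-.003):
  f=t+off*R[:,0]; print(off,'pin from far wall',(f-a)@n, 'along from closed',(f-a)@v)
E
```

```text
[[0.4511 0.3487 0.09  ]
 [0.4493 0.3675 0.09  ]
 [0.4158 0.3447 0.09  ]]
v [-0.99370073 -0.11206632  0.        ] width -0.018867088015875597
-0.002 pin from far wall -0.008939291086903962 along from closed 0.023620375402195918
-0.0027 pin from far wall -0.00951235121424467 along from closed 0.0240223730271243
-0.003 pin from far wall -0.009757948411676414 along from closed 0.02419465772352216
```

carry_out:
  commands: [0,0,8,0,0,0,0,0,8,0,0,0,0,0,0,0,0,0]

```text
time_s: 10.25
tcp_pos: [0.4281, 0.3534, 0.1683]
ee_rot: [[0.662, -0.749, 0.001], [-0.749, -0.662, 0.001], [0.0, -0.001, -1.0]]
wrist_force: [-1.0, -0.4, -1.9]
gripper_width: 0.16
```

carry_out:
  commands: [0,0,10,0,0,0,0,0,10,0,0,0,0,0,0,0,0,0]

```text
time_s: 10.62
tcp_pos: [0.4281, 0.3534, 0.1468]
ee_rot: [[0.662, -0.749, 0.001], [-0.749, -0.662, 0.001], [0.0, -0.001, -1.0]]
wrist_force: [0.1, 0.9, -1.6]
gripper_width: 0.159
```

In the slot with no contact force. Continue.

carry_out:
  commands: [0,0,10,0,0,0,0,0,10,0,0,0,0,0,10,0,0,0,0,0,0,0,0,0]

```text
time_s: 11.12
tcp_pos: [0.4281, 0.3534, 0.1145]
ee_rot: [[0.662, -0.749, 0.001], [-0.749, -0.662, 0.0], [0.0, -0.001, -1.0]]
wrist_force: [0.3, 0.1, -1.2]
gripper_width: 0.155
```

carry_out:
  commands: [0,0,4,0,0,0,0,0,3,0,0,0,0,0,0,0,0,0]

```text
time_s: 11.5
tcp_pos: [0.4285, 0.3538, 0.1075]
ee_rot: [[0.662, -0.749, 0.002], [-0.749, -0.662, 0.001], [0.0, -0.002, -1.0]]
wrist_force: [-0.6, 0.8, -1.4]
gripper_width: 0.162
```

carry_out:
  commands: [0,0,2,0,0,0,0,0,1,0,0,0]

```text
time_s: 11.75
tcp_pos: [0.4287, 0.3541, 0.1047]
ee_rot: [[0.663, -0.749, 0.002], [-0.749, -0.663, 0.002], [-0.0, -0.003, -1.0]]
wrist_force: [0.4, -0.1, -1.7]
gripper_width: 0.16
```

```bash
python3 - <<'E'
from h import *
s=st(); im,c=shot('wrist','w8.png'); crop(im,220,120,440,280,3.6,'w8a.png'); i3,_=shot('side','sd8.png'); crop(i3,280,200,380,350,4,'sd8a.png')
E
```

```text
t 11.75 tcp [0.4287 0.3541 0.1047] F [ 0.4 -0.1 -1.7] w 0.16
[[ 0.663 -0.749  0.002]
 [-0.749 -0.663  0.002]
 [-0.    -0.003 -1.   ]]
[ 56.3  21.9 -18.6   0.1 -49.4 -14.8]
```

View pics/sd8a.png

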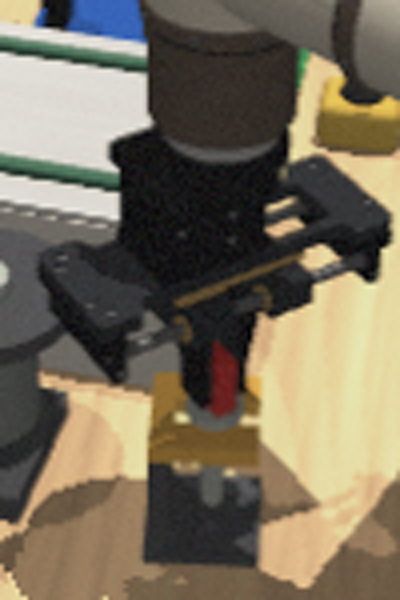

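View pics/w8a.png

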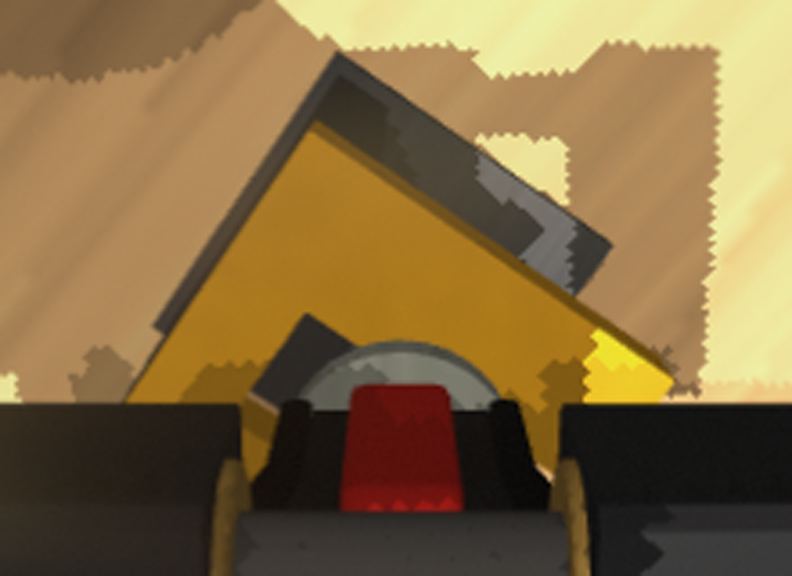

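carry_out:
  commands: [0,0,2,0,0,0,0,0,0,0,0,0]

```text
time_s: 12.1
tcp_pos: [0.429, 0.3545, 0.105]
ee_rot: [[0.663, -0.748, 0.004], [-0.748, -0.663, 0.003], [0.0, -0.004, -1.0]]
wrist_force: [0.7, 0.6, -1.1]
gripper_width: 0.154
```

carry_out:
  commands: [0,0,0,0,0,0,0,0,0,0,0,0,0,0,0,0,0,0]
  grip: 40

```text
time_s: 12.48
tcp_pos: [0.4295, 0.3549, 0.1053]
ee_rot: [[0.663, -0.748, 0.005], [-0.748, -0.663, 0.004], [0.0, -0.006, -1.0]]
wrist_force: [0.3, -0.5, -0.1]
gripper_width: 0.407
```

```bash
python3 - <<'E'
from h import *
s=st(); im,c=shot('wrist','w9.png'); crop(im,220,120,440,280,3.6,'w9a.png')
E
```

```text
t 12.47 tcp [0.4295 0.3549 0.1053] F [ 0.3 -0.5 -0.1] w 0.407
[[ 0.663 -0.748  0.005]
 [-0.748 -0.663  0.004]
 [ 0.    -0.006 -1.   ]]
[ 56.3  21.9 -18.5   0.1 -49.3 -14.8]
```

View pics/w9a.png

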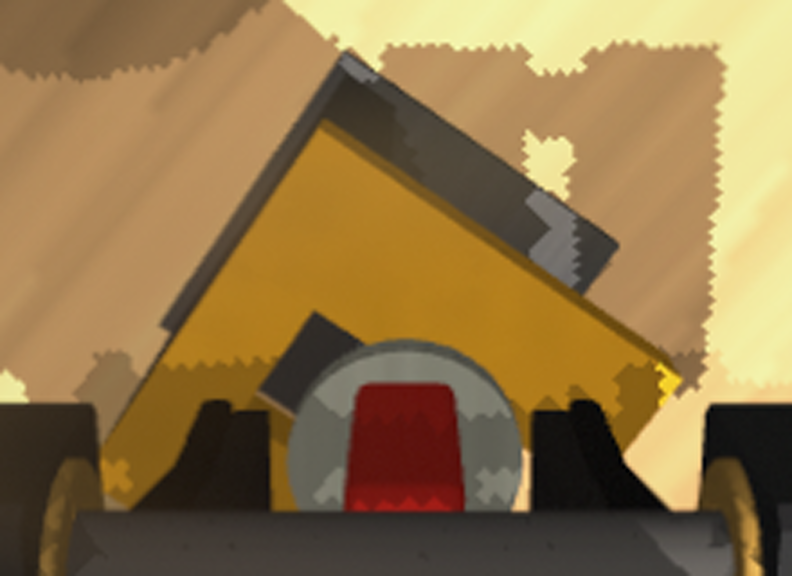

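carry_out:
  commands: [0,0,-15,0,0,0,0,0,-30,0,0,0,0,0,-40,0,0,0,0,0,-40,0,0,0,0,0,0,0,0,0]
  grip: 60

```text
time_s: 13.15
tcp_pos: [0.4297, 0.3547, 0.2384]
ee_rot: [[0.664, -0.748, 0.008], [-0.748, -0.664, 0.005], [0.001, -0.009, -1.0]]
wrist_force: [-0.9, 0.8, -0.4]
gripper_width: 0.687
```

```bash
python3 - <<'E'
from h import *
s=st(); shot('scene','sc10.png'); i3,_=shot('side','sd10.png'); crop(i3,280,230,380,350,5,'sd10a.png')
plan([((.63,.302,.235),Rdown(221.3))],40,9.5)
E
```

```text
t 13.15 tcp [0.4297 0.3547 0.2384] F [-0.9  0.8 -0.4] w 0.687
[[ 0.664 -0.748  0.008]
 [-0.748 -0.664  0.005]
 [ 0.001 -0.009 -1.   ]]
[ 56.3  14.5  -8.2   0.2 -66.7 -14.8]
28.7,-19.5,0,0,0,0.001,28.7,-19.5,0,0,0,0.001,28.7,-19.6,-0.1,0,0,0.001,28.7,-19.6,-0.1,0,0,0.001,28.6,-19.6,-0.1,0,0,0.001
28.6,-19.6,-0.1,0,0,0.001
```

View pics/sd10a.png

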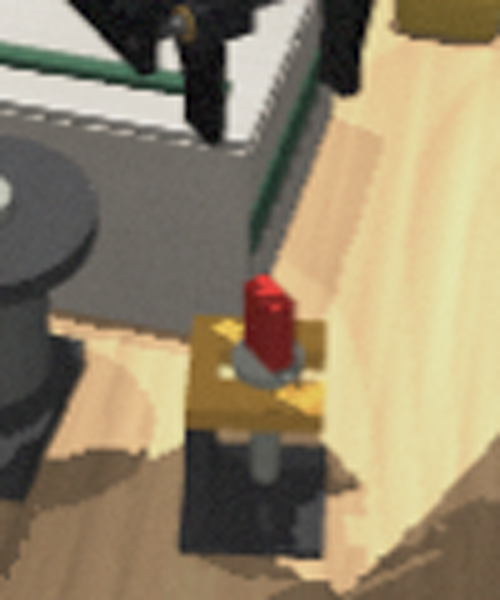

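carry_out:
  commands: [28.7,-19.5,0,0,0,0,28.7,-19.5,0,0,0,0,28.7,-19.5,0,0,0,0,28.7,-19.5,0,0,0,0,28.7,-19.5,0,0,0,0]

```text
time_s: 13.88
tcp_pos: [0.596, 0.3082, 0.2276]
ee_rot: [[0.666, -0.746, -0.009], [-0.746, -0.666, -0.008], [0.0, 0.012, -1.0]]
wrist_force: [-0.5, 1.3, 0.5]
gripper_width: 0.688
```

carry_out:
  commands: [20,-14,0,0,0,0,0,0,0,0,0,0]

```text
time_s: 14.12
tcp_pos: [0.621, 0.3004, 0.2222]
ee_rot: [[0.664, -0.748, -0.016], [-0.748, -0.664, -0.013], [-0.001, 0.021, -1.0]]
wrist_force: [-0.5, 0.7, -0.9]
gripper_width: 0.687
```

```bash
python3 - <<'E'
from h import *
s=st(); im,c=shot('wrist','w11.png'); print(proj(c,[(.6355,.2967,.182)]))
plan([((.6355,.2967,.21),Rdown(221.3)),((.6355,.2967,.152),Rdown(221.3))],15,9.5)
E
```

```text
t 14.12 tcp [0.621  0.3004 0.2222] F [-0.5  0.7 -0.9] w 0.687
[[ 0.664 -0.748 -0.016]
 [-0.748 -0.664 -0.013]
 [-0.001  0.021 -1.   ]]
[ 39.2  29.1  11.8  -0.  -73.9   2.4]
[[314.47521258 206.45160741]]
6.6,-4.6,6.1,0.01,0.001,0.003,6.6,-4.5,6.1,0.01,0.001,0.003,0,0,14.5,0,0,0,0,0,14.5,0,0,0,0,0,14.5,0,0,0
0,0,14.5,0,0,0
```

View pics/w11.png

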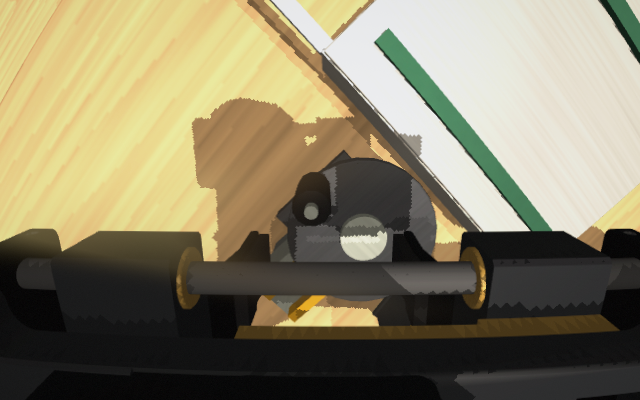

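carry_out:
  commands: [5.5,-4.5,6,0.01,0,0,5.5,-4.5,6,0.01,0,0,0,0,12,0,0,0,0,0,12,0,0,0,0,0,0,0,0,0]

```text
time_s: 14.8
tcp_pos: [0.6316, 0.2989, 0.1825]
ee_rot: [[0.666, -0.746, -0.004], [-0.746, -0.666, -0.0], [-0.002, 0.003, -1.0]]
wrist_force: [-0.6, 0.1, 0.5]
gripper_width: 0.688
```

```bash
python3 - <<'E'
from h import *
s=st(); im,c=shot('wrist','w12.png'); print(proj(c,[(.6345,.298,.182)])); crop(im,200,130,430,300,3.4,'w12a.png')
plan([((.6345,.298,.153),Rdown(221.3))],15,9.5)
E
```

```text
t 14.8 tcp [0.6316 0.2989 0.1825] F [-0.6  0.1  0.5] w 0.688
[[ 0.666 -0.746 -0.004]
 [-0.746 -0.666 -0.   ]
 [-0.002  0.003 -1.   ]]
[ 38.5  30.9   9.1  -0.1 -68.4   3.4]
[[326.7964796  248.22350987]]
0.8,-0.4,10.1,0.001,0.001,0.003,0.8,-0.4,10.1,0.001,0.001,0.003,0.8,-0.4,10.1,0.001,0.001,0.003
```

View pics/w12a.png

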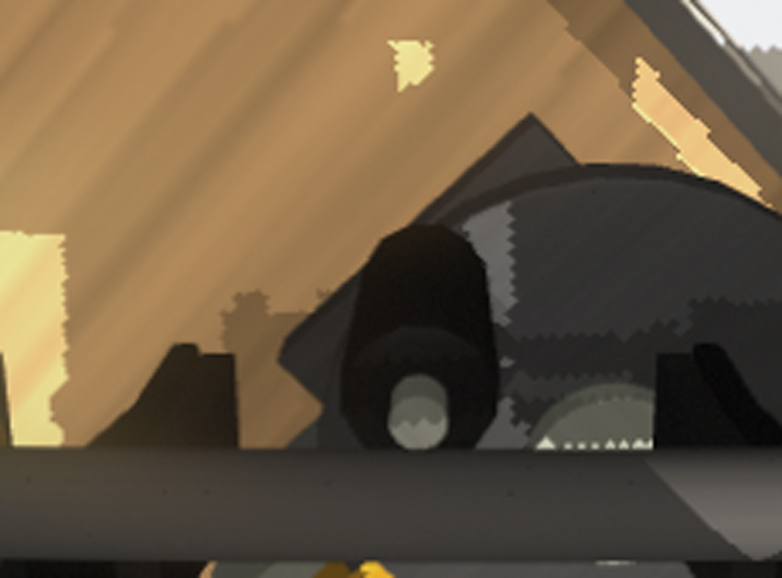

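carry_out:
  commands: [0.8,-0.4,10,0,0,0,0.8,0.5,10,0,0,0,0.8,0.5,9,0,0,0,0,0,0,0,0,0]

```text
time_s: 15.35
tcp_pos: [0.6333, 0.2969, 0.1527]
ee_rot: [[0.667, -0.745, -0.002], [-0.745, -0.667, 0.001], [-0.002, 0.001, -1.0]]
wrist_force: [-0.6, 0.5, -0.1]
gripper_width: 0.683
```

carry_out:
  commands: [0,0,0,0,0,0,0,0,0,0,0,0,0,0,0,0,0,0,0,0,0,0,0,0,0,0,0,0,0,0]
  grip: 0

```text
time_s: 15.98
tcp_pos: [0.6361, 0.2994, 0.1538]
ee_rot: [[0.667, -0.745, 0.006], [-0.745, -0.667, 0.007], [-0.001, -0.009, -1.0]]
wrist_force: [3.0, 2.9, -3.3]
gripper_width: 0.27
```

```bash
python3 - <<'E'
from h import *
s=st()
E
```

```text
t 15.97 tcp [0.6361 0.2994 0.1538] F [ 3.   2.9 -3.3] w 0.27
[[ 0.667 -0.745  0.006]
 [-0.745 -0.667  0.007]
 [-0.001 -0.009 -1.   ]]
[ 38.3  32.1   7.   -0.1 -64.4   3.6]
```

```bash
cat > circ.py <<'E'
from h import *
import sys
# args: cx cy endangle step
cx,cy,sgn,step,n=[float(v) for v in sys.argv[1:6]]
s=st(); t=np.array(s['tcp_pos']);R=np.array(s['ee_rot'])
a0=np.arctan2(t[1]-cy,t[0]-cx); print('ang',np.degrees(a0),'rad',np.hypot(t[0]-cx,t[1]-cy))
rows=[];p=t.copy()
for i in range(int(n)):
    a=a0+sgn*np.radians(step)*(i+1); q=np.array([cx+.055*np.cos(a),cy+.055*np.sin(a),.153])
    d=R.T@(q-p)*1000; p=q; rows+=list(np.round(d,1))+[0,0,0]
rv=Ro.from_matrix(R.T@Rdown(221.3)).as_rotvec(); print('rot',np.round(rv,3))
for i in range(0,len(rows),30): print(','.join('%g'%v for v in rows[i:i+30]))
E
python3 circ.py .581 .3025 1 15 5
```

```text
t 15.97 tcp [0.6361 0.2994 0.1538] F [ 3.   2.9 -3.3] w 0.27
[[ 0.667 -0.745  0.006]
 [-0.745 -0.667  0.007]
 [-0.001 -0.009 -1.   ]]
[ 38.3  32.1   7.   -0.1 -64.4   3.6]
ang -3.18285670752785 rad 0.05515694064517843
rot [-0.009  0.001  0.009]
-11.5,-8.6,0.9,0,0,0,-13.3,-5.5,0.1,0,0,0,-14.2,-1.9,0,0,0,0,-14.2,1.9,0,0,0,0,-13.3,5.5,-0,0,0,0
```

carry_out:
  commands: [-11.5,-8.6,0.5,-0.004,0,0,-13.3,-5.5,0,-0.004,0,0,-14.2,-1.9,0,0,0,0,-14.2,1.9,0,0,0,0,-13.3,5.5,0,0,0,0]

```text
time_s: 16.6
tcp_pos: [0.5987, 0.3566, 0.1538]
ee_rot: [[0.666, -0.746, 0.004], [-0.746, -0.666, 0.001], [0.002, -0.003, -1.0]]
wrist_force: [2.5, -1.9, 0.6]
gripper_width: 0.267
```

```bash
python3 circ.py .581 .3025 1 15 5; python3 -c "
from h import *
shot('scene','sc13.png')"
```

```text
t 16.6 tcp [0.5987 0.3566 0.1538] F [ 2.5 -1.9  0.6] w 0.267
[[ 0.666 -0.746  0.004]
 [-0.746 -0.666  0.001]
 [ 0.002 -0.003 -1.   ]]
[ 44.1  31.6   6.1   0.1 -64.3  -2.4]
ang 71.85104403458902 rad 0.056882552276116265
rot [-0.003 -0.002  0.008]
-10.4,10.4,0.7,0,0,0,-8.7,11.4,-0.1,0,0,0,-5.5,13.3,-0.1,0,0,0,-1.8,14.2,-0.1,0,0,0,1.9,14.2,-0,0,0,0
```

View pics/sc13.png

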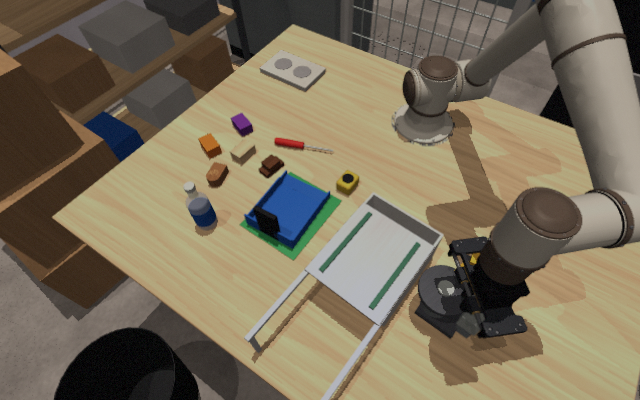

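carry_out:
  commands: [-10.4,10.4,0.7,0,0,0,-8.7,11.4,0,0,0,0,-5.5,13.3,0,0,0,0,-1.8,14.2,0,0,0,0,1.9,14.2,0,0,0,0]

```text
time_s: 17.27
tcp_pos: [0.5315, 0.3287, 0.1538]
ee_rot: [[0.668, -0.744, 0.007], [-0.744, -0.668, -0.005], [0.009, -0.002, -1.0]]
wrist_force: [14.3, -4.8, -6.7]
gripper_width: 0.27
```

```bash
python3 circ.py .581 .3025 1 15 5
```

```text
t 17.27 tcp [0.5315 0.3287 0.1538] F [14.3 -4.8 -6.7] w 0.27
[[ 0.668 -0.744  0.007]
 [-0.744 -0.668 -0.005]
 [ 0.009 -0.002 -1.   ]]
[ 46.8  25.   -5.4   0.6 -59.5  -5.2]
ang 152.06064447387377 rad 0.05599721815263982
rot [-0.002 -0.009  0.011]
7.6,12.4,0.9,0,0,0,9.7,10.6,0.1,0,0,0,12.1,7.7,0.1,0,0,0,13.7,4.3,0.1,0,0,0,14.3,0.6,0.1,0,0,0
```

```bash
python3 circ.py .5825 .302 1 15 5
```

```text
t 17.27 tcp [0.5315 0.3287 0.1538] F [14.3 -4.8 -6.7] w 0.27
[[ 0.668 -0.744  0.007]
 [-0.744 -0.668 -0.005]
 [ 0.009 -0.002 -1.   ]]
[ 46.8  25.   -5.4   0.6 -59.5  -5.2]
ang 152.32054246104155 rad 0.0575572446865011
rot [-0.002 -0.009  0.011]
9.1,11.8,0.9,0,0,0,9.8,10.5,0.1,0,0,0,12.2,7.6,0.1,0,0,0,13.7,4.2,0.1,0,0,0,14.3,0.5,0.1,0,0,0
```

carry_out:
  commands: [9.1,11.8,0,0,-0.004,0,9.8,10.5,0,0,-0.004,0,12.2,7.6,0,0,0,0,13.7,4.2,0,0,0,0,14.3,0.5,0,0,0,0]

```text
time_s: 17.9
tcp_pos: [0.5453, 0.2625, 0.1538]
ee_rot: [[0.669, -0.743, 0.007], [-0.743, -0.669, 0.011], [-0.004, -0.013, -1.0]]
wrist_force: [2.1, 6.6, -3.2]
gripper_width: 0.264
```

```bash
python3 circ.py .5825 .302 1 15 5
```

```text
t 17.9 tcp [0.5453 0.2625 0.1538] F [ 2.1  6.6 -3.2] w 0.264
[[ 0.669 -0.743  0.007]
 [-0.743 -0.669  0.011]
 [-0.004 -0.013 -1.   ]]
[ 40.9  23.   -8.4  -0.3 -57.9   1.3]
ang -133.2624452676556 rad 0.05426107079801834
rot [-0.013  0.004  0.012]
14.1,-2.3,0.8,0,0,0,12.8,-6.6,0,0,0,0,10.6,-9.6,0.1,0,0,0,7.8,-12.1,0.1,0,0,0,4.4,-13.7,0.2,0,0,0
```

carry_out:
  commands: [14.1,-2.3,0,-0.006,0.002,0,12.8,-6.6,0,-0.006,0.002,0,10.6,-9.6,0,0,0,0,7.8,-12.1,0,0,0,0,4.4,-13.7,0,0,0,0]

```text
time_s: 18.52
tcp_pos: [0.6091, 0.2566, 0.1537]
ee_rot: [[0.669, -0.743, -0.009], [-0.743, -0.669, 0.006], [-0.01, 0.003, -1.0]]
wrist_force: [-4.1, 4.0, 3.0]
gripper_width: 0.268
```

```bash
python3 circ.py .5825 .302 1 13.5 5
```

```text
t 18.52 tcp [0.6091 0.2566 0.1537] F [-4.1  4.   3. ] w 0.268
[[ 0.669 -0.743 -0.009]
 [-0.743 -0.669  0.006]
 [-0.01   0.003 -1.   ]]
[ 36.6  28.6   1.   -0.6 -62.7   5.7]
ang -59.66801439989219 rad 0.05263260314904635
rot [0.003 0.01  0.012]
3.4,-12.4,0.6,0,0,0,-1.9,-12.8,-0,0,0,0,-4.9,-12,0,0,0,0,-7.5,-10.5,0.1,0,0,0,-9.8,-8.5,0.1,0,0,0
```

carry_out:
  commands: [3.4,-12.4,0,0,0.005,0,-1.9,-12.8,0,0,0.005,0,-4.9,-12,0,0,0,0,-7.5,-10.5,0,0,0,0,-3,-2.5,0,0,0,0]

```text
time_s: 19.15
tcp_pos: [0.6362, 0.2997, 0.1538]
ee_rot: [[0.668, -0.744, -0.009], [-0.744, -0.668, -0.006], [-0.002, 0.011, -1.0]]
wrist_force: [1.1, -1.2, 0.1]
gripper_width: 0.265
```

```bash
python3 circ.py .5825 .302 1 3 3; python3 -c "
from h import *
i,c=shot('scene','sc14.png');crop(i,240,180,500,390,3,'sc14a.png')"
```

```text
t 19.15 tcp [0.6362 0.2997 0.1538] F [ 1.1 -1.2  0.1] w 0.265
[[ 0.668 -0.744 -0.009]
 [-0.744 -0.668 -0.006]
 [-0.002  0.011 -1.   ]]
[ 38.3  32.7   8.1  -0.1 -66.    3.6]
ang -2.426952136785963 rad 0.05376671332476701
rot [0.011 0.002 0.01 ]
-1.2,-2.8,0.8,0,0,0,-2.2,-1.8,-0,0,0,0,-2.3,-1.7,-0,0,0,0
```

View pics/sc14a.png

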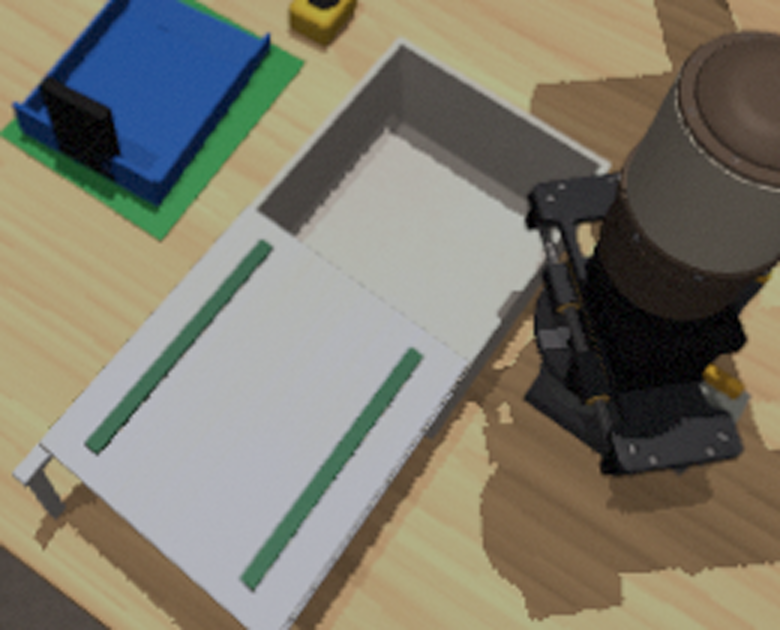

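```bash
python3 - <<'E'
from h import *
c=cal('scene'); S=lambda x,y,z:np.round(onz(c,240+x/3,180+y/3,z),4)
a=S(402,42,.125);b=S(255,210,.138);d=S(45,450,.138);e=S(610,165,.125);f=S(468,362,.138)
print(a,b,d,e,f,np.linalg.norm((a-b)[:2]),np.linalg.norm(b-d),np.linalg.norm((e-f)[:2]))
E
```

```text
[0.4442 0.044  0.125 ] [0.6584 0.03   0.138 ] [0.8939 0.0097 0.138 ] [0.4593 0.2472 0.125 ] [0.6756 0.2276 0.138 ] 0.21465702876915072 0.23637330644554605 0.21718621042782618
```

carry_out:
  commands: [-2,-2,0,0.005,0,0,-2,-2,0,0.005,0,0]

```text
time_s: 19.45
tcp_pos: [0.6362, 0.3025, 0.1538]
ee_rot: [[0.667, -0.745, -0.004], [-0.745, -0.667, -0.005], [0.001, 0.006, -1.0]]
wrist_force: [2.9, -9.4, 1.3]
gripper_width: 0.266
```

carry_out:
  commands: [0,0,0,0,0,0,0,0,0,0,0,0,0,0,0,0,0,0,0,0,0,0,0,0]
  grip: 60

```text
time_s: 19.95
tcp_pos: [0.6349, 0.3029, 0.1529]
ee_rot: [[0.667, -0.745, -0.006], [-0.745, -0.667, -0.004], [-0.001, 0.007, -1.0]]
wrist_force: [-0.1, -0.4, -0.4]
gripper_width: 0.63
```

carry_out:
  commands: [0,0,-20,0,0,0,0,0,-40,0,0,0,0,0,-40,0,0,0,0,0,-40,0,0,0,0,0,-40,0,0,0]

```text
time_s: 20.58
tcp_pos: [0.634, 0.3043, 0.3326]
ee_rot: [[0.668, -0.744, -0.015], [-0.744, -0.668, -0.008], [-0.004, 0.017, -1.0]]
wrist_force: [0.7, -0.1, 0.8]
gripper_width: 0.688
```

```bash
python3 - <<'E'
from h import *
st()
i,c=shot('scene','sc15.png');crop(i,170,95,350,255,4.4,'sc15a.png');crop(i,310,180,510,340,4,'sc15b.png')
E
```

```text
t 20.57 tcp [0.634  0.3043 0.3326] F [ 0.7 -0.1  0.8] w 0.688
[[ 0.668 -0.744 -0.015]
 [-0.744 -0.668 -0.008]
 [-0.004  0.017 -1.   ]]
[ 38.7  28.4  26.   -0.2 -88.6   3.2]
```

View pics/sc15a.png

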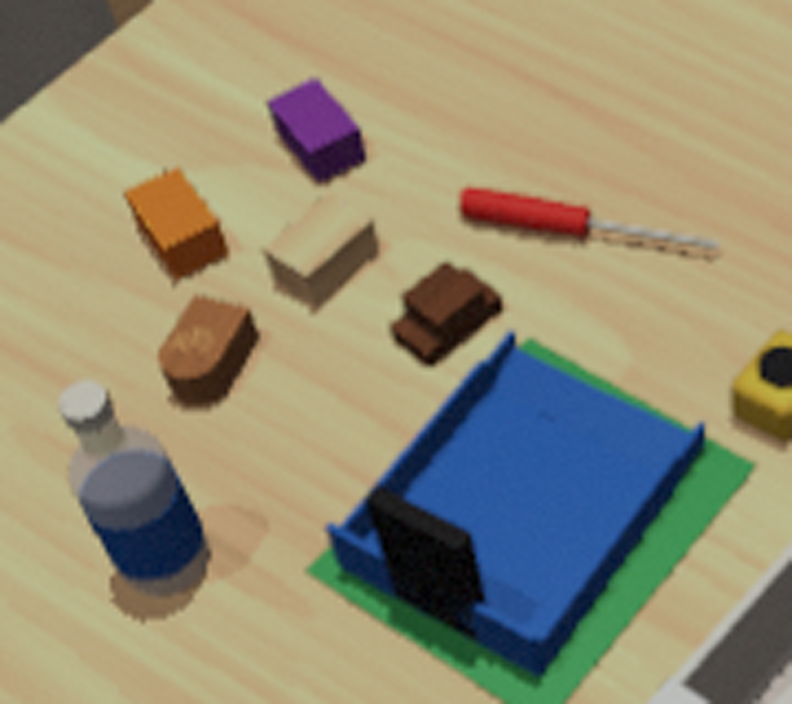

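View pics/sc15b.png

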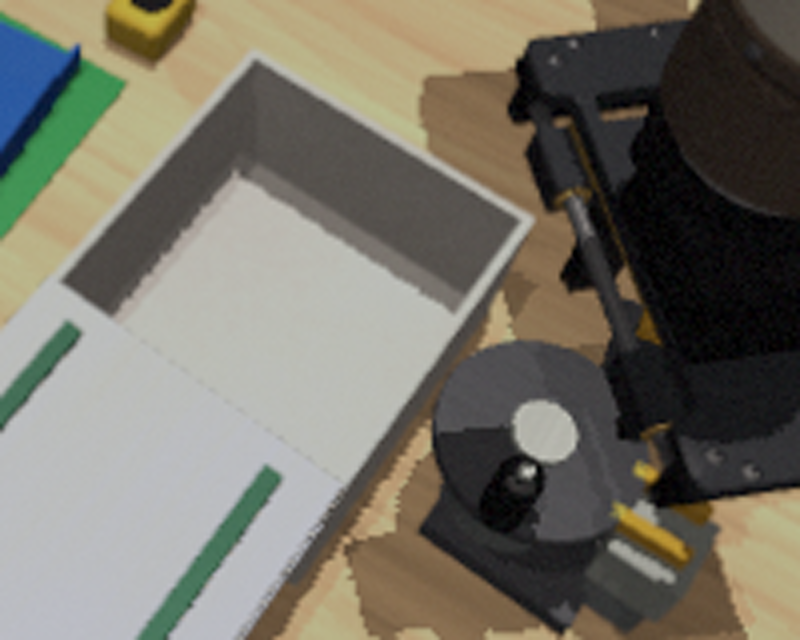

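```bash
python3 - <<'E'
from h import *
c=cal('scene'); S=lambda n,x,y,z:print(n,np.round(onz(c,170+x/4.4,95+y/4.4,z),4))
S('pale',322,235,.036);S('rounded',210,337,.034);S('dark',445,290,.038);S('orange',172,205,.036);S('purple',312,110,.036)
S('bottle foot',160,590,0);S('bottle cap',87,400,.18);S('handle',425,508,.121);S('rear wall L',333,530,.053);S('rear R',545,650,.053);S('front L',512,337,.039);S('front R',702,430,.039)
for p in [(308,570),(528,340),(754,465),(530,703)]: S('mat',*p,.003)
S('tape',790,380,.04); S('sd',465,200,.015);S('sd',715,245,.005)
E
```

```text
pale [ 0.4577 -0.4218  0.036 ]
rounded [ 0.5727 -0.4269  0.034 ]
dark [ 0.4511 -0.3123  0.038 ]
orange [ 0.4957 -0.5349  0.036 ]
purple [ 0.3626 -0.513   0.036 ]
bottle foot [ 0.7332 -0.3344  0.    ]
bottle cap [ 0.7127 -0.3442  0.18  ]
handle [ 0.6394 -0.1655  0.121 ]
rear wall L [ 0.6554 -0.2395  0.053 ]
rear R [ 0.6509 -0.0759  0.053 ]
front L [ 0.4599 -0.2458  0.039 ]
front R [ 0.4542 -0.091   0.039 ]
mat [ 0.6695 -0.2612  0.003 ]
mat [ 0.4348 -0.2546  0.003 ]
mat [ 0.4382 -0.059   0.003 ]
mat [ 0.6671 -0.0807  0.003 ]
tape [ 0.387  -0.0631  0.04  ]
sd [ 0.3587 -0.3693  0.015 ]
sd [ 0.286  -0.1895  0.005 ]
```

```bash
python3 - <<'E'
from h import *
plan([((.53,-.38,.35),Rdown(90))],50,9)
E
```

```text
29.2,35.8,-0.5,0,0,0.153,34.4,30.9,-0.5,0,0,0.153,38.7,25.3,-0.5,0,0,0.153,42.1,19,-0.5,0,0,0.153,44.5,12.4,-0.5,0,0,0.153
45.9,5.4,-0.6,0,0,0.153,46.2,-1.6,-0.6,0,0,0.153,45.4,-8.7,-0.6,0,0,0.153,43.5,-15.5,-0.6,0,0,0.153,40.6,-22,-0.6,0,0,0.153
36.8,-27.9,-0.7,0,0,0.153,32.1,-33.2,-0.7,0,0,0.153,26.6,-37.7,-0.7,0,0,0.153,20.5,-41.4,-0.7,0,0,0.153,14,-44,-0.7,0,0,0.153
```

carry_out:
  commands: [29.2,35.8,-1,0,0,0.153,34.4,30.9,-1,0,0,0.153,38.7,25.3,-1,0,0,0.153,42.1,19,-1,0,0,0.153,44.5,12.4,-1,0,0,0.153]
  grip: 70

```text
time_s: 21.25
tcp_pos: [0.5983, 0.0753, 0.3457]
ee_rot: [[-0.051, -0.999, -0.001], [-0.999, 0.051, -0.001], [0.001, 0.001, -1.0]]
wrist_force: [0.5, -0.6, -0.4]
gripper_width: 0.804
```

carry_out:
  commands: [45.9,5.4,-1,0,0,0.153,46.2,-1.6,-1,0,0,0.153,45.4,-8.7,-1,0,0,0.153,43.5,-15.5,-1,0,0,0.153,40.6,-22,-1,0,0,0.153]

```text
time_s: 21.88
tcp_pos: [0.5551, -0.1581, 0.3511]
ee_rot: [[-0.745, -0.667, 0.002], [-0.667, 0.745, 0.001], [-0.002, -0.0, -1.0]]
wrist_force: [0.9, 0.2, 0.1]
gripper_width: 0.802
```

carry_out:
  commands: [36.8,-27.9,-1,0,0,0.153,32.1,-33.2,-1,0,0,0.153,26.6,-37.7,-1,0,0,0.153,20.5,-41.4,-1,0,0,0.153,14,-44,-1,0,0,0.153]

```text
time_s: 22.5
tcp_pos: [0.5075, -0.3905, 0.3561]
ee_rot: [[-0.998, 0.058, 0.005], [0.058, 0.998, 0.001], [-0.005, 0.002, -1.0]]
wrist_force: [0.8, -0.2, 0.8]
gripper_width: 0.808
```

carry_out:
  commands: [0,0,0,0,0,0,0,0,0,0,0,0]

```text
time_s: 22.75
tcp_pos: [0.5066, -0.3927, 0.3549]
ee_rot: [[-0.998, 0.062, 0.004], [0.062, 0.998, 0.002], [-0.004, 0.002, -1.0]]
wrist_force: [0.7, 0.2, 0.0]
gripper_width: 0.806
```

```bash
python3 - <<'E'
from h import *
st();i,c=shot('wrist','w20.png')
E
```

```text
t 22.75 tcp [ 0.5066 -0.3927  0.3549] F [0.7 0.2 0. ] w 0.806
[[-0.998  0.062  0.004]
 [ 0.062  0.998  0.002]
 [-0.004  0.002 -1.   ]]
[-23.4  20.7  17.   -0.2 -86.1 -70.1]
```

View pics/w20.png

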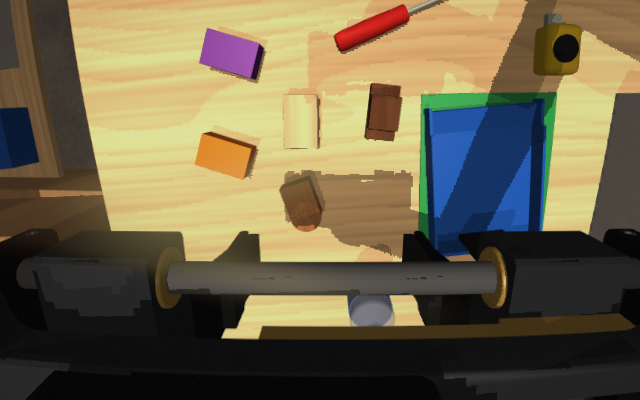

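```bash
python3 - <<'E'
from h import *
im=cv2.imread('pics/w20.png')[:,:,::-1]
crop(im,260,70,420,240,4.6,'w20a.png');crop(im,400,10,600,262,2.9,'w20b.png')
E
```

```text
(no output)
```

View pics/w20a.png

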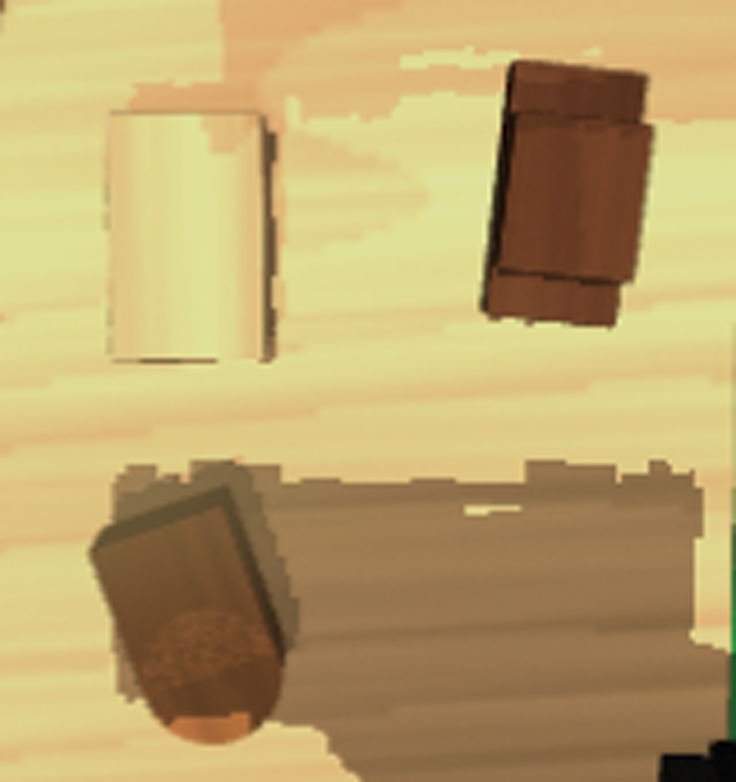

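View pics/w20b.png

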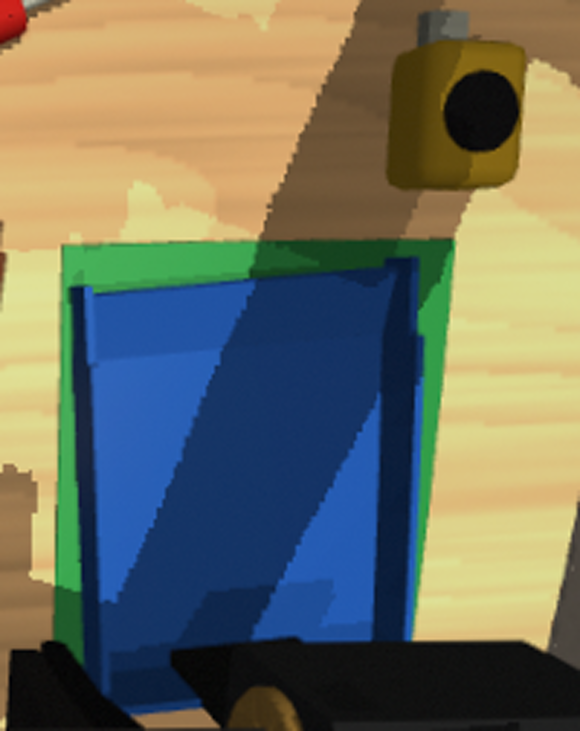

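```bash
python3 - <<'E'
from h import *
c=cal('wrist'); A=lambda x,y,z:onz(c,260+x/4.6,70+y/4.6,z); B=lambda x,y,z:onz(c,400+x/2.9,10+y/2.9,z)
def blk(n,ps,z):
    q=np.array([A(*p,z) for p in ps]); v=q[3]+q[2]-q[0]-q[1]; w=q[1]+q[2]-q[0]-q[3]
    print(n,np.round(q.mean(0),4),'len',np.linalg.norm(v)/2,'ang',np.degrees(np.arctan2(v[1],v[0])),'wid',np.linalg.norm(w)/2,np.degrees(np.arctan2(w[1],w[0])))
blk('pale',[(110,112),(265,113),(262,360),(112,360)],.036)
blk('dark',[(515,115),(652,125),(633,283),(500,270)],.038)
f=A(163,522,.034);r=A(213,744,.034);print('round flat',f,'end',r,np.linalg.norm(f-r),np.degrees(np.arctan2(*(r-f)[1::-1])),(f+r)/2)
print('wid',np.linalg.norm(A(95,548,.034)-A(225,500,.034)))
for n,p,z in [('FLtop',(72,288),.039),('FRtop',(418,260),.039),('FLin',(94,292),.039),('FRin',(386,265),.039),('lipmidL',(94,294),.019),('lipmidR',(386,266),.019),('mat1',(63,245),.003),('mat2',(454,240),.003),('tape',(460,110),.04)]: print(n,np.round(B(*p,z),4))
E
```

```text
pale [ 0.4565 -0.429   0.036 ] len 0.07009672866961651 ang -4.762137059213294 wid 0.04383959675843918 86.06909042486737
dark [ 0.4522 -0.3176  0.038 ] len 0.04395144118984132 ang -8.020282552745513 wid 0.03885428489366759 82.01141115232873
round flat [ 0.53967729 -0.44325858  0.034     ] end [ 0.61118632 -0.43393235  0.034     ] 0.07211463382710437 7.430587307958382 [ 0.5754318  -0.43859547  0.034     ]
wid 0.042164918525005625
FLtop [ 0.4499 -0.2653  0.039 ]
FRtop [ 0.4443 -0.1026  0.039 ]
FLin [ 0.4522 -0.2552  0.039 ]
FRin [ 0.446  -0.1181  0.039 ]
lipmidL [ 0.4538 -0.2496  0.019 ]
lipmidR [ 0.4469 -0.1067  0.019 ]
mat1 [ 0.4304 -0.2602  0.003 ]
mat2 [ 0.4357 -0.0624  0.003 ]
tape [ 0.3784 -0.0864  0.04  ]
```

```bash
python3 - <<'E'
from h import *
plan([((.4522,-.3176,.13),Rdown(82)),((.4522,-.3176,.08),Rdown(82))],45,9)
E
```

```text
10,11.8,37.5,0,0.001,0.013,10.1,11.7,37.5,0,0.001,0.013,10.2,11.6,37.5,0,0.001,0.013,10.3,11.5,37.5,0,0.001,0.013,10.5,11.3,37.5,0,0.001,0.013
10.6,11.2,37.5,0,0.001,0.013,0,0,25,0,0,0,0,0,25,0,0,0
```

carry_out:
  commands: [10,11.8,37.5,0,0,0.013,10,11.7,37.5,0,0,0.013,10,11.6,37.5,0,0,0.013,10,11.5,37.5,0,0,0.013,10.5,11.3,37.5,0,0,0.013]
  grip: 58

```text
time_s: 23.42
tcp_pos: [0.4661, -0.3238, 0.167]
ee_rot: [[-0.993, 0.116, 0.016], [0.116, 0.993, -0.003], [-0.016, -0.001, -1.0]]
wrist_force: [0.6, 0.1, -1.0]
gripper_width: 0.661
```

carry_out:
  commands: [10,11,30,0,0,0.013,0,0,0,0,0,0]

```text
time_s: 23.68
tcp_pos: [0.4561, -0.3077, 0.1344]
ee_rot: [[-0.992, 0.123, 0.011], [0.123, 0.992, -0.001], [-0.011, 0.001, -1.0]]
wrist_force: [-0.2, -0.7, 0.4]
gripper_width: 0.666
```

```bash
python3 - <<'E'
from h import *
s=st();i,c=shot('wrist','w21.png'); print(proj(c,[(.4522,-.3176,.038)]))
plan([((.4522,-.3176,.08),Rdown(82)),((.4522,-.3176,.014),Rdown(82))],25,9)
E
```

```text
t 23.68 tcp [ 0.4561 -0.3077  0.1344] F [-0.2 -0.7  0.4] w 0.666
[[-0.992  0.123  0.011]
 [ 0.123  0.992 -0.001]
 [-0.011  0.001 -1.   ]]
[-17.2  19.2 -17.6  -0.2 -52.6 -79.8]
[[317.60017277 196.39883999]]
1.8,-3.1,18.7,0,0.005,0.005,1.7,-3.1,18.7,0,0.005,0.005,1.6,-3.2,18.7,0,0.005,0.005,0,0,22,0,0,0,0,0,22,0,0,0
0,0,22,0,0,0
```

View pics/w21.png

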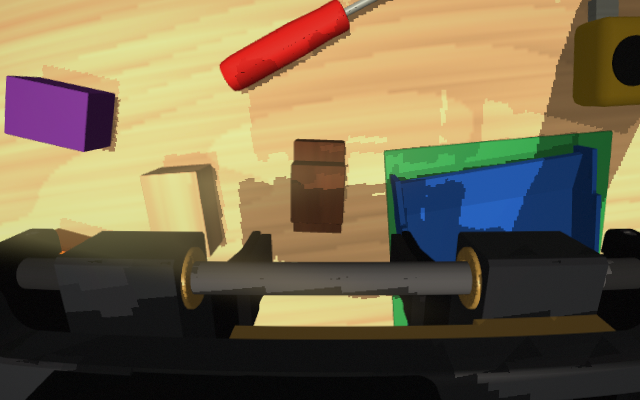

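carry_out:
  commands: [1.8,-4,18.7,0,0.005,0.005,1.7,-4,18.7,0,0.005,0.005,1.6,-3,18.7,0,0,0,0,0,20,0,0,0,0,0,0,0,0,0]

```text
time_s: 24.35
tcp_pos: [0.4584, -0.323, 0.0611]
ee_rot: [[-0.991, 0.132, 0.017], [0.131, 0.991, -0.007], [-0.017, -0.004, -1.0]]
wrist_force: [-0.7, 0.5, 0.7]
gripper_width: 0.664
```

```bash
python3 - <<'E'
from h import *
s=st();i,c=shot('wrist','w22.png'); crop(i,160,140,480,300,2.4,'w22a.png')
plan([((.4522,-.3176,.014),Rdown(82))],25,9)
E
```

```text
t 24.35 tcp [ 0.4584 -0.323   0.0611] F [-0.7  0.5  0.7] w 0.664
[[-0.991  0.132  0.017]
 [ 0.131  0.991 -0.007]
 [-0.017 -0.004 -1.   ]]
[-18.6  25.1 -21.1   0.1 -42.8 -79. ]
4.3,2.5,24,-0.003,0.01,0.004,4.1,2.5,24.1,-0.003,0.01,0.004
```

View pics/w22a.png

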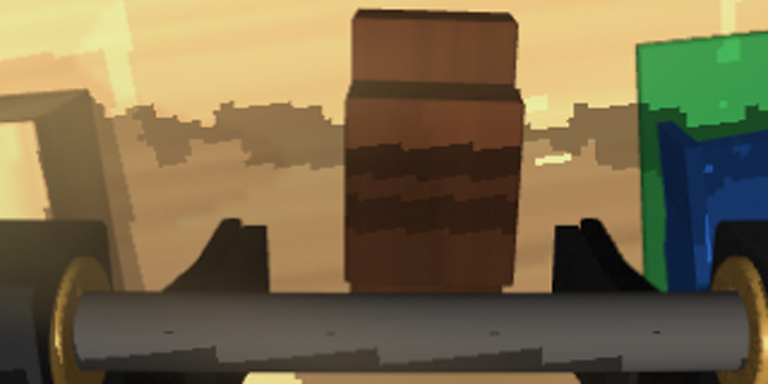

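carry_out:
  commands: [4,2.5,20,-0.003,0.01,0.004,4,2.5,20,0,0.008,0.004,0,0,5,0,0,0,0,0,0,0,0,0]

```text
time_s: 24.9
tcp_pos: [0.4544, -0.3184, 0.0168]
ee_rot: [[-0.99, 0.139, 0.005], [0.139, 0.99, -0.004], [-0.006, -0.003, -1.0]]
wrist_force: [-0.1, -0.3, -0.6]
gripper_width: 0.667
```

carry_out:
  commands: [0,0,0,0,0,0,0,0,0,0,0,0,0,0,0,0,0,0,0,0,0,0,0,0,0,0,0,0,0,0]
  grip: 0

```text
time_s: 25.52
tcp_pos: [0.4556, -0.3189, 0.0186]
ee_rot: [[-0.99, 0.139, 0.009], [0.139, 0.99, -0.005], [-0.009, -0.004, -1.0]]
wrist_force: [-0.6, 0.2, -1.8]
gripper_width: 0.454
```

```bash
python3 - <<'E'
from h import *
plan([((.4556,-.3189,.13),Rdown(84)),((.572,-.205,.13),Rdown(92)),((.572,-.205,.06),Rdown(92))],40,9)
E
```

```text
-0.4,-0.1,-37.1,-0.001,0.003,-0.012,-0.2,-0.1,-37.1,-0.001,0.003,-0.012,-0.1,-0.1,-37.1,-0.001,0.003,-0.012,-20.8,25.1,0,0,0,-0.028,-21.5,24.5,0,0,0,-0.028
-22.1,23.9,0,0,0,-0.028,-22.8,23.3,0,0,0,-0.028,-23.4,22.6,0,0,0,-0.028,0,0,35,0,0,0,0,0,35,0,0,0
```

carry_out:
  commands: [0,0,-37,0,0.003,-0.012,0,0,-37,0,0.003,-0.012,0,0,-37,0,0.003,-0.012,-20.8,25,0,0,0,-0.028,-21.5,24.5,0,0,0,-0.028]

```text
time_s: 26.15
tcp_pos: [0.5004, -0.2728, 0.1324]
ee_rot: [[-0.999, 0.049, -0.002], [0.049, 0.999, -0.003], [0.002, -0.003, -1.0]]
wrist_force: [1.0, -0.5, -1.9]
gripper_width: 0.453
```

carry_out:
  commands: [-22,24,0,0,0,-0.028,-22.8,23.3,0,0,0,-0.028,-23,22,0,0,0,-0.028,0,0,0,0,0,0]

```text
time_s: 26.65
tcp_pos: [0.5725, -0.2011, 0.132]
ee_rot: [[-0.999, -0.04, -0.002], [-0.04, 0.999, -0.002], [0.002, -0.002, -1.0]]
wrist_force: [-0.4, 0.5, 0.0]
gripper_width: 0.458
```

```bash
python3 - <<'E'
from h import *
s=st();i,c=shot('scene','sc23.png'); crop(i,170,95,370,275,4,'sc23a.png')
plan([((.572,-.205,.06),Rdown(92))],25,9)
E
```

```text
t 26.65 tcp [ 0.5725 -0.2011  0.132 ] F [-0.4  0.5  0. ] w 0.458
[[-0.999 -0.04  -0.002]
 [-0.04   0.999 -0.002]
 [ 0.002 -0.002 -1.   ]]
[ -4.   24.7  -9.3   0.2 -56.1 -83.8]
-0.2,-1,24,-0.001,-0.001,0.001,-0.2,-1.1,24,-0.001,-0.001,0.001,-0.2,-1.1,24,-0.001,-0.001,0.001
```

View pics/sc23a.png

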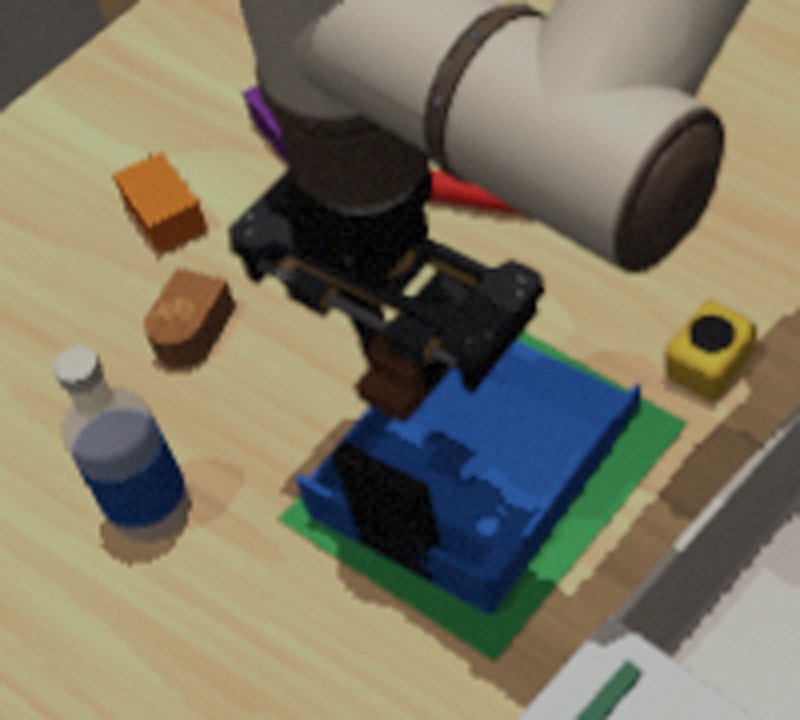

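carry_out:
  commands: [0,-1,24,0,0,0,0,-1,24,0,0,0,0,-1,22,0,0,0,0,0,10,0,0,0,0,0,0,0,0,0]

```text
time_s: 27.32
tcp_pos: [0.568, -0.208, 0.0506]
ee_rot: [[-0.999, -0.033, -0.004], [-0.033, 0.999, -0.002], [0.004, -0.002, -1.0]]
wrist_force: [0.5, -0.1, -1.0]
gripper_width: 0.457
```

```bash
python3 - <<'E'
from h import *
s=st();i,c=shot('wrist','w24.png'); crop(i,160,100,600,300,1.8,'w24a.png')
j,_=shot('scene','sc24.png');crop(j,230,160,350,255,5,'sc24a.png')
E
```

```text
t 27.32 tcp [ 0.568  -0.208   0.0506] F [ 0.5 -0.1 -1. ] w 0.457
[[-0.999 -0.033 -0.004]
 [-0.033  0.999 -0.002]
 [ 0.004 -0.002 -1.   ]]
[ -4.7  29.9 -14.3   0.2 -46.1 -83.5]
```

View pics/w24a.png

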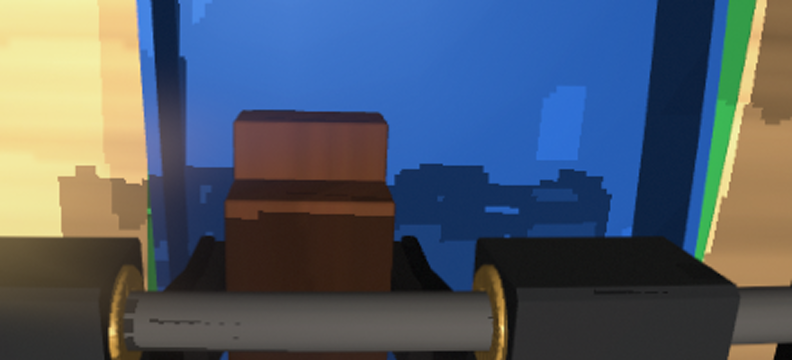

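View pics/sc24a.png

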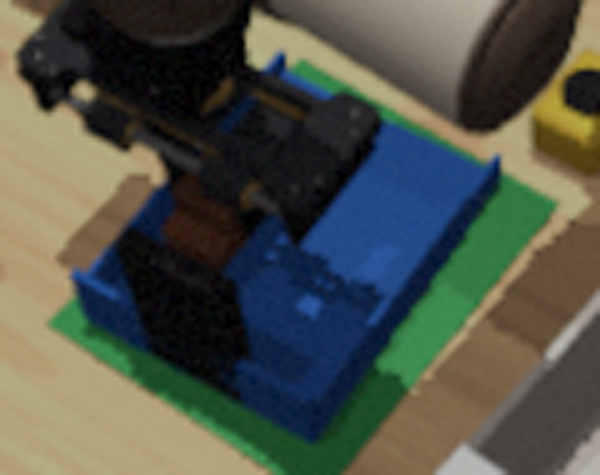

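carry_out:
  commands: [0,3,4,0,0,0,0,3,4,0,0,0,0,0,0,0,0,0]

```text
time_s: 27.8
tcp_pos: [0.5699, -0.2016, 0.0452]
ee_rot: [[-0.999, -0.034, 0.002], [-0.034, 0.999, -0.003], [-0.002, -0.003, -1.0]]
wrist_force: [-0.5, 0.2, -1.0]
gripper_width: 0.457
```

carry_out:
  commands: [0,0,0,0,0,0,0,0,0,0,0,0,0,0,0,0,0,0]
  grip: 54

```text
time_s: 28.18
tcp_pos: [0.5706, -0.2016, 0.0459]
ee_rot: [[-0.999, -0.035, 0.004], [-0.035, 0.999, -0.003], [-0.004, -0.004, -1.0]]
wrist_force: [0.1, 0.3, -0.2]
gripper_width: 0.611
```

carry_out:
  commands: [0,0,-30,0,0,0,0,0,-35,0,0,0,0,0,-35,0,0,0]

```text
time_s: 28.55
tcp_pos: [0.5682, -0.2011, 0.145]
ee_rot: [[-0.999, -0.034, -0.004], [-0.034, 0.999, -0.002], [0.004, -0.002, -1.0]]
wrist_force: [-0.1, 0.4, -0.4]
gripper_width: 0.622
```

```bash
python3 - <<'E'
from h import *
s=st();i,c=shot('wrist','w25.png')
plan([((.50,-.40,.17),Rdown(86))],45,9)
E
```

```text
t 28.55 tcp [ 0.5682 -0.2011  0.145 ] F [-0.1  0.4 -0.4] w 0.622
[[-0.999 -0.034 -0.004]
 [-0.034  0.999 -0.002]
 [ 0.004 -0.002 -1.   ]]
[ -4.   23.6  -8.9   0.2 -57.7 -84.1]
15.6,-39.1,-3.7,-0.001,0.001,0.021,14.8,-39.4,-3.7,-0.001,0.001,0.021,14,-39.7,-3.7,-0.001,0.001,0.021,13.1,-40,-3.8,-0.001,0.001,0.021,12.3,-40.2,-3.8,-0.001,0.001,0.021
```

View pics/w25.png

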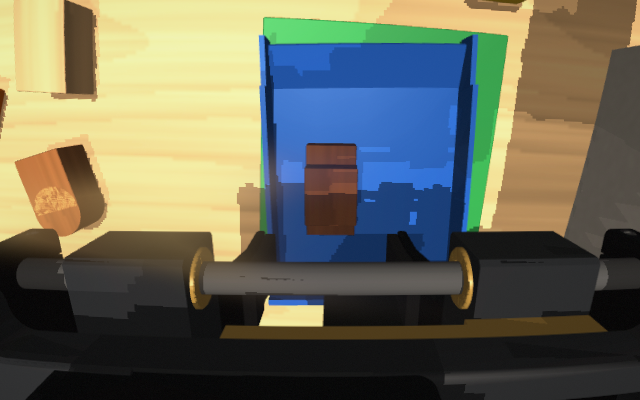

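carry_out:
  commands: [15.6,-39,-3.7,0,0,0.021,14.8,-39.4,-3.7,0,0,0.021,14,-39.7,-3.7,0,0,0.021,13,-40,-3.7,0,0,0.021,12.3,-38,-3.7,0,0,0.021]
  grip: 66

```text
time_s: 29.22
tcp_pos: [0.5009, -0.401, 0.1729]
ee_rot: [[-0.998, 0.067, 0.012], [0.066, 0.998, -0.007], [-0.012, -0.006, -1.0]]
wrist_force: [-0.2, 0.2, 1.0]
gripper_width: 0.757
```

carry_out:
  commands: [0,0,0,0,0,0]

```text
time_s: 29.35
tcp_pos: [0.4998, -0.4034, 0.1729]
ee_rot: [[-0.997, 0.07, 0.012], [0.07, 0.997, -0.007], [-0.012, -0.006, -1.0]]
wrist_force: [-0.2, 0.9, 0.1]
gripper_width: 0.757
```

```bash
python3 - <<'E'
from h import *
s=st();i,c=shot('wrist','w26.png'); crop(i,170,20,470,250,2.6,'w26a.png')
w=np.load if 0 else None
E
```

```text
t 29.35 tcp [ 0.4998 -0.4034  0.1729] F [-0.2  0.9  0.1] w 0.757
[[-0.997  0.07   0.012]
 [ 0.07   0.997 -0.007]
 [-0.012 -0.006 -1.   ]]
[-24.5  25.4  -1.7   0.1 -62.1 -69.6]
```

View pics/w26a.png

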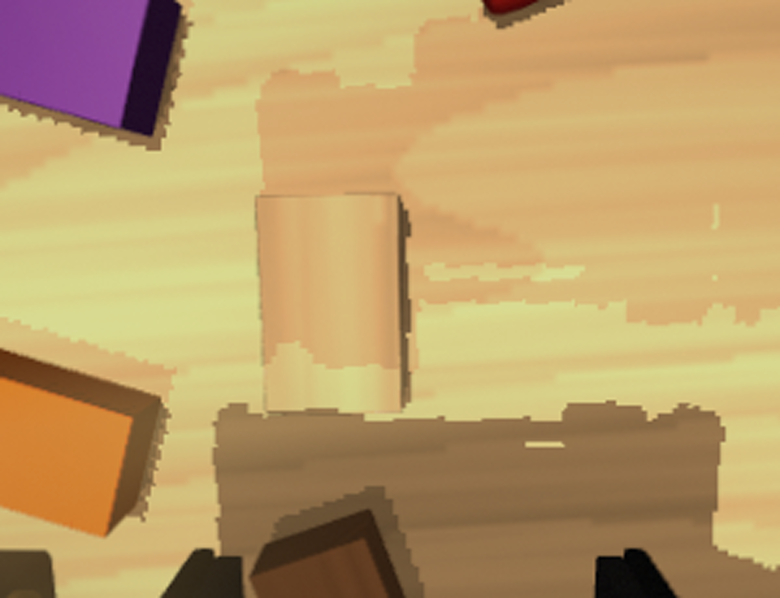

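```bash
python3 - <<'E'
from h import *
c=cal('wrist'); A=lambda x,y,z:onz(c,170+x/2.6,20+y/2.6,z)
q=np.array([A(*p,.036) for p in [(257,196),(398,193),(401,410),(267,410)]]); v=q[3]+q[2]-q[0]-q[1]
print(q.mean(0),np.linalg.norm(v)/2,np.degrees(np.arctan2(v[1],v[0])),np.linalg.norm(q[1]+q[2]-q[0]-q[3])/2)
m=q.mean(0)
plan([((m[0],m[1],.10),Rdown(86)),((m[0],m[1],.016),Rdown(86))],25,9)
E
```

```text
[ 0.45579164 -0.42832148  0.036     ] 0.06828525526634016 -3.5381186435349496 0.04388501366076061
10.8,-7.2,18.1,-0.001,0.003,0,10.8,-7.2,18.1,-0.001,0.003,0,10.7,-7.2,18.1,-0.001,0.003,0,10.7,-7.3,18.2,-0.001,0.003,0,0,0,21,0,0,0
0,0,21,0,0,0,0,0,21,0,0,0,0,0,21,0,0,0
```

carry_out:
  commands: [10.8,-7.2,18,0,0.003,0,10.8,-7.2,18,0,0.003,0,10.7,-7.2,18,0,0.003,0,10.7,-7.2,18,0,0.003,0,0,0,0,0,0,0]

```text
time_s: 30.02
tcp_pos: [0.4573, -0.4242, 0.0984]
ee_rot: [[-0.998, 0.062, 0.0], [0.062, 0.998, -0.005], [-0.0, -0.005, -1.0]]
wrist_force: [-0.5, 0.3, 0.7]
gripper_width: 0.759
```

```bash
python3 - <<'E'
from h import *
s=st();m=(.4558,-.4283)
plan([((m[0],m[1],.016),Rdown(86))],22,9)
E
```

```text
t 30.02 tcp [ 0.4573 -0.4242  0.0984] F [-0.5  0.3  0.7] w 0.759
[[-0.998  0.062  0.   ]
 [ 0.062  0.998 -0.005]
 [-0.    -0.005 -1.   ]]
[-27.9  28.   -9.2   0.3 -52.7 -65.9]
0.3,-1,20.6,-0.001,0,0.002,0.3,-1,20.6,-0.001,0,0.002,0.3,-1,20.6,-0.001,0,0.002,0.3,-1,20.6,-0.001,0,0.002
```

carry_out:
  commands: [0,-1,20.6,-0.001,0,0,0,-1,20.6,-0.001,0,0,0,-1,20.6,-0.001,0,0,0,-1,18,0,0,0,0,0,0,0,0,0]

```text
time_s: 30.65
tcp_pos: [0.4644, -0.4269, 0.0214]
ee_rot: [[-0.998, 0.055, 0.009], [0.055, 0.998, -0.007], [-0.009, -0.007, -1.0]]
wrist_force: [-0.9, -0.3, 0.4]
gripper_width: 0.758
```

carry_out:
  commands: [0,0,0,0,0,0,0,0,0,0,0,0,0,0,0,0,0,0,0,0,0,0,0,0,0,0,0,0,0,0]
  grip: 0

```text
time_s: 31.28
tcp_pos: [0.4663, -0.4276, 0.0243]
ee_rot: [[-0.998, 0.054, 0.013], [0.054, 0.998, -0.01], [-0.014, -0.009, -1.0]]
wrist_force: [-0.2, -0.5, -1.0]
gripper_width: 0.515
```

```bash
python3 - <<'E'
from h import *
s=st();p=s['tcp_pos']
plan([((p[0],p[1],.13),Rdown(86)),((.490,-.203,.13),Rdown(92)),((.49,-.203,.05),Rdown(92))],45,9)
E
```

```text
t 31.27 tcp [ 0.4663 -0.4276  0.0243] F [-0.2 -0.5 -1. ] w 0.515
[[-0.998  0.054  0.013]
 [ 0.054  0.998 -0.01 ]
 [-0.014 -0.009 -1.   ]]
[-27.8  33.5 -12.2   0.2 -43.4 -65.5]
-0.5,-0.3,-35.2,-0.003,0.005,0.005,-0.3,-0.2,-35.2,-0.003,0.005,0.005,-0.2,-0.1,-35.2,-0.003,0.005,0.005,-1.3,37.6,0,0,0,-0.017,-2,37.6,0,0,0,-0.017
-2.6,37.5,0,0,0,-0.017,-3.3,37.5,0,0,0,-0.017,-4,37.4,0,0,0,-0.017,-4.6,37.4,0,0,0,-0.017,0,0,40,0,0,0
0,0,40,0,0,0
```

carry_out:
  commands: [0,0,-35,-0.003,0.005,0,0,0,-35,-0.003,0.005,0,0,0,-35,-0.003,0.005,0,-6,37,0,0,0,-0.017,-7,37,0,0,0,-0.017]

```text
time_s: 31.9
tcp_pos: [0.4808, -0.3538, 0.1315]
ee_rot: [[-1.0, 0.024, -0.003], [0.024, 1.0, 0.001], [0.003, 0.001, -1.0]]
wrist_force: [0.5, 0.3, -1.0]
gripper_width: 0.515
```

carry_out:
  commands: [-7,37,0,0,0,-0.017,-7,37,0,0,0,-0.017,-6,37,0,0,0,-0.017,-4,34,0,0,0,-0.017,0,0,0,0,0,0]

```text
time_s: 32.52
tcp_pos: [0.5051, -0.2026, 0.1323]
ee_rot: [[-0.999, -0.048, -0.002], [-0.048, 0.999, 0.002], [0.002, 0.002, -1.0]]
wrist_force: [-0.9, -0.2, -0.5]
gripper_width: 0.514
```

```bash
python3 - <<'E'
from h import *
s=st();i,c=shot('wrist','w27.png'); 
plan([((.499,-.203,.054),Rdown(92))],25,9)
E
```

```text
t 32.52 tcp [ 0.5051 -0.2026  0.1323] F [-0.9 -0.2 -0.5] w 0.514
[[-0.999 -0.048 -0.002]
 [-0.048  0.999  0.002]
 [ 0.002  0.002 -1.   ]]
[ -4.8  19.2 -18.1  -0.1 -52.9 -82.4]
1.5,0.2,19.6,0,0,0.003,1.5,0.2,19.6,0,0,0.003,1.5,0.2,19.6,0,0,0.003,1.5,0.2,19.6,0,0,0.003
```

View pics/w27.png

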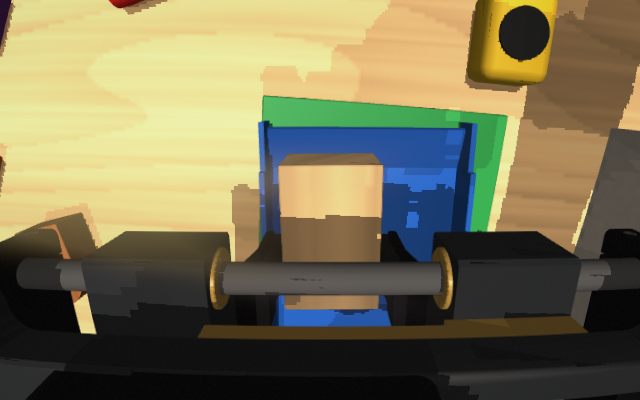

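carry_out:
  commands: [0,0,20,0,0,0,1,0,20,0,0,0,1,0,20,0,0,0,1,0,20,0,0,0,0,0,0,0,0,0]

```text
time_s: 33.2
tcp_pos: [0.5022, -0.2083, 0.0508]
ee_rot: [[-0.999, -0.041, 0.0], [-0.041, 0.999, 0.0], [-0.0, 0.0, -1.0]]
wrist_force: [0.3, 0.3, -0.4]
gripper_width: 0.512
```

carry_out:
  commands: [0,0,0,0,0,0,0,0,0,0,0,0,0,0,0,0,0,0]
  grip: 57

```text
time_s: 33.58
tcp_pos: [0.504, -0.2098, 0.0533]
ee_rot: [[-0.999, -0.04, 0.005], [-0.04, 0.999, -0.001], [-0.005, -0.001, -1.0]]
wrist_force: [1.1, 0.4, -0.2]
gripper_width: 0.646
```

carry_out:
  commands: [0,0,-30,0,0,0,0,0,-35,0,0,0,0,0,-35,0,0,0,0,0,-30,0,0,0]

```text
time_s: 34.08
tcp_pos: [0.5024, -0.2094, 0.1867]
ee_rot: [[-0.999, -0.041, 0.002], [-0.041, 0.999, -0.001], [-0.002, -0.001, -1.0]]
wrist_force: [0.3, 0.2, -0.1]
gripper_width: 0.654
```

```bash
python3 - <<'E'
from h import *
s=st();i,c=shot('wrist','w28.png'); 
plan([((.61,-.435,.18),Rdown(107))],45,9)
E
```

```text
t 34.08 tcp [ 0.5024 -0.2094  0.1867] F [ 0.3  0.2 -0.1] w 0.654
[[-0.999 -0.041  0.002]
 [-0.041  0.999 -0.001]
 [-0.002 -0.001 -1.   ]]
[ -5.5  15.8 -14.2   0.  -59.8 -82.2]
-15.9,-38.1,2.2,-0.001,0.002,-0.042,-14.3,-38.8,2.1,-0.001,0.002,-0.042,-12.6,-39.4,2.1,-0.001,0.002,-0.042,-11,-39.9,2,-0.001,0.002,-0.042,-9.3,-40.3,2,-0.001,0.002,-0.042
-7.5,-40.7,1.9,-0.001,0.002,-0.042
```

View pics/w28.png

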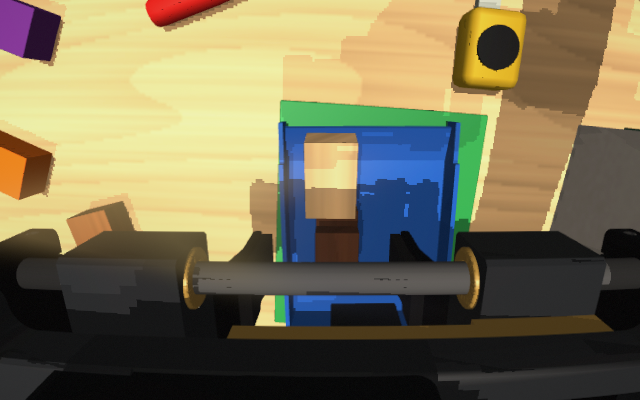

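carry_out:
  commands: [-15.9,-38,0,0,0.002,-0.042,-14,-38.8,0,0,0.002,-0.042,-12,-39,0,0,0,-0.042,-11,-40,0,0,0,-0.042,-9,-40,0,0,0,-0.042]
  grip: 66

```text
time_s: 34.75
tcp_pos: [0.5954, -0.3993, 0.1994]
ee_rot: [[-0.965, -0.262, 0.017], [-0.262, 0.965, -0.006], [-0.014, -0.01, -1.0]]
wrist_force: [1.2, 0.2, -0.8]
gripper_width: 0.757
```

carry_out:
  commands: [-7,-35,0,0,0,-0.042,0,0,0,0,0,0]

```text
time_s: 35.0
tcp_pos: [0.612, -0.4345, 0.1986]
ee_rot: [[-0.954, -0.301, 0.016], [-0.301, 0.954, -0.006], [-0.014, -0.011, -1.0]]
wrist_force: [0.5, -0.2, -0.7]
gripper_width: 0.755
```

```bash
python3 - <<'E'
from h import *
s=st();i,c=shot('wrist','w29.png');crop(i,170,20,470,250,2.6,'w29a.png')
E
```

```text
t 35.0 tcp [ 0.612  -0.4345  0.1986] F [ 0.5 -0.2 -0.7] w 0.755
[[-0.954 -0.301  0.016]
 [-0.301  0.954 -0.006]
 [-0.014 -0.011 -1.   ]]
[-23.1  34.9  18.6  -0.1 -72.7 -49.4]
```

View pics/w29a.png

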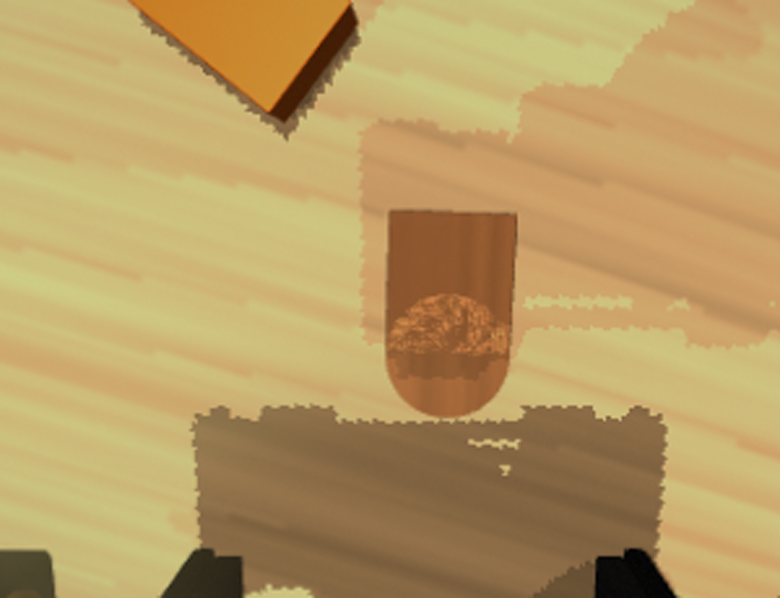

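```bash
python3 - <<'E'
from h import *
c=cal('wrist'); A=lambda x,y,z:onz(c,170+x/2.6,20+y/2.6,z)
f=A(452,212,.034);r=A(448,417,.034); print(f,r,np.linalg.norm(f-r),np.degrees(np.arctan2(*(r-f)[1::-1])),np.linalg.norm(A(388,211,.034)-A(517,213,.034)))
m=f*.55+r*.45;print(m)
plan([((m[0],m[1],.10),Rdown(107.5)),((m[0],m[1],.014),Rdown(107.5))],25,9)
E
```

```text
[ 0.54105499 -0.44583464  0.034     ] [ 0.60938903 -0.42512088  0.034     ] 0.07140448980634209 16.863365937808332 0.04387823481167364
[ 0.57180531 -0.43651345  0.034     ]
8.1,2,19.7,-0.002,0.003,0,8,2,19.7,-0.002,0.003,0,8,1.9,19.7,-0.002,0.003,0,7.9,1.9,19.7,-0.002,0.003,0,7.8,1.8,19.8,-0.002,0.003,0
0,0,21.5,0,0,0,0,0,21.5,0,0,0,0,0,21.5,0,0,0,0,0,21.5,0,0,0
```

carry_out:
  commands: [8,2,20,-0.002,0.003,0,8,2,20,-0.002,0.003,0,8,2,20,-0.002,0.003,0,8,2,20,-0.002,0.003,0,8,1,18,-0.002,0.003,0]

```text
time_s: 35.67
tcp_pos: [0.5713, -0.4318, 0.1034]
ee_rot: [[-0.952, -0.305, 0.005], [-0.305, 0.952, -0.002], [-0.004, -0.004, -1.0]]
wrist_force: [0.4, -0.6, 0.4]
gripper_width: 0.757
```

```bash
python3 - <<'E'
from h import *
s=st();m=(.5718,-.4365)
plan([((m[0],m[1],.014),Rdown(107.5))],22,9)
E
```

```text
t 35.67 tcp [ 0.5713 -0.4318  0.1034] F [ 0.4 -0.6  0.4] w 0.757
[[-0.952 -0.305  0.005]
 [-0.305  0.952 -0.002]
 [-0.004 -0.004 -1.   ]]
[-24.2  35.8   6.    0.  -60.  -48. ]
0.3,-0.9,17.9,-0.001,0.001,0.001,0.2,-0.9,17.9,-0.001,0.001,0.001,0.2,-0.9,17.9,-0.001,0.001,0.001,0.2,-0.9,17.9,-0.001,0.001,0.001,0.2,-0.9,17.9,-0.001,0.001,0.001
```

carry_out:
  commands: [0.5,-1,20,0,0.001,0,1,-1,20,0,0.001,0,1,-1,20,0,0.002,0,1,-1,20,0,0.002,0,1,0,8,0,0,0]

```text
time_s: 36.3
tcp_pos: [0.5674, -0.4326, 0.0147]
ee_rot: [[-0.951, -0.308, -0.0], [-0.308, 0.951, -0.004], [0.002, -0.004, -1.0]]
wrist_force: [-0.3, 0.7, 0.5]
gripper_width: 0.757
```

carry_out:
  commands: [0,0,3,0,0.003,0,0,0,0,0,0,0,0,0,0,0,0,0,0,0,0,0,0,0,0,0,0,0,0,0]
  grip: 0

```text
time_s: 36.92
tcp_pos: [0.5682, -0.4333, 0.0126]
ee_rot: [[-0.951, -0.308, -0.001], [-0.308, 0.951, -0.006], [0.003, -0.006, -1.0]]
wrist_force: [-0.5, 0.5, -0.1]
gripper_width: 0.504
```

```bash
python3 - <<'E'
from h import *
s=st();p=s['tcp_pos']
plan([((p[0],p[1],.14),Rdown(107)),((.535,-.145,.14),Rdown(92))],45,9)
E
```

```text
t 36.92 tcp [ 0.5682 -0.4333  0.0126] F [-0.5  0.5 -0.1] w 0.504
[[-0.951 -0.308 -0.001]
 [-0.308  0.951 -0.006]
 [ 0.003 -0.006 -1.   ]]
[-24.2  40.9   1.3   0.5 -50.2 -48.1]
0.1,-0.2,-42.5,-0.002,-0.001,0.006,0.1,-0.2,-42.5,-0.002,-0.001,0.006,0,-0.1,-42.5,-0.002,-0.001,0.006,-7.5,40.8,0,0,0,0.037,-6,41,0,0,0,0.037
-4.4,41.2,0,0,0,0.037,-2.9,41.4,0,0,0,0.037,-1.3,41.4,0,0,0,0.037,0.2,41.5,0,0,0,0.037,1.8,41.4,0,0,0,0.037
```

carry_out:
  commands: [0,0,-42,0,0,0.006,0,0,-42,0,0,0.006,0,0,-42,0,0,0.006,-7.5,41,0,0,0,0.037,-6,41,0,0,0,0.037]

```text
time_s: 37.55
tcp_pos: [0.5586, -0.3504, 0.1414]
ee_rot: [[-0.977, -0.212, -0.001], [-0.212, 0.977, -0.006], [0.002, -0.005, -1.0]]
wrist_force: [0.6, -0.5, -1.0]
gripper_width: 0.505
```

carry_out:
  commands: [-4,41,0,0,0,0.037,-3,41,0,0,0,0.037,-1,41,0,0,0,0.037,0,41,0,0,0,0.037,2,35,0,0,0,0.037]

```text
time_s: 38.17
tcp_pos: [0.5357, -0.1459, 0.1423]
ee_rot: [[-1.0, -0.022, 0.003], [-0.022, 1.0, -0.006], [-0.003, -0.006, -1.0]]
wrist_force: [-0.1, 0.1, -0.9]
gripper_width: 0.504
```

carry_out:
  commands: [0,0,0,0,0,0]

```text
time_s: 38.3
tcp_pos: [0.5355, -0.144, 0.1428]
ee_rot: [[-1.0, -0.025, 0.003], [-0.025, 1.0, -0.006], [-0.003, -0.006, -1.0]]
wrist_force: [0.2, -1.1, -0.3]
gripper_width: 0.505
```

```bash
python3 - <<'E'
from h import *
s=st();i,c=shot('wrist','w30.png')
plan([((.535,-.145,.05),Rdown(92))],22,9)
E
```

```text
t 38.3 tcp [ 0.5355 -0.144   0.1428] F [ 0.2 -1.1 -0.3] w 0.505
[[-1.    -0.025  0.003]
 [-0.025  1.    -0.006]
 [-0.003 -0.006 -1.   ]]
[  1.9  19.2 -16.4   0.4 -54.2 -90.7]
0.2,0.1,18.6,-0.001,0.001,-0.002,0.2,0.1,18.6,-0.001,0.001,-0.002,0.2,0.1,18.6,-0.001,0.001,-0.002,0.2,0,18.6,-0.001,0.001,-0.002,0.2,0,18.6,-0.001,0.001,-0.002
```

View pics/w30.png

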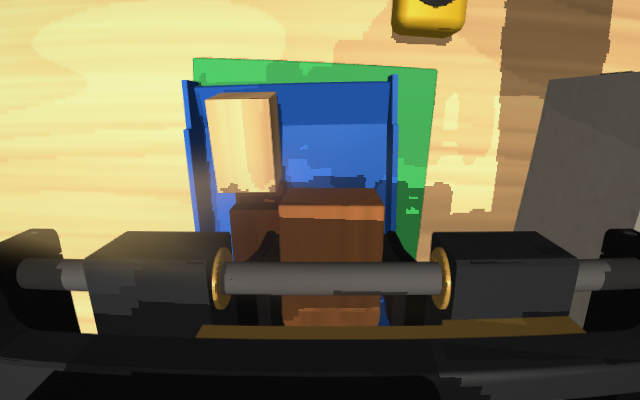

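carry_out:
  commands: [0,0,20,0,0,0,0,0,20,0,0,0,0,0,20,0,0,0,0,0,20,0,0,0,0,0,11,0,0,0]

```text
time_s: 38.98
tcp_pos: [0.5389, -0.1505, 0.0514]
ee_rot: [[-1.0, -0.021, 0.01], [-0.021, 1.0, -0.007], [-0.01, -0.007, -1.0]]
wrist_force: [0.2, -0.1, -0.2]
gripper_width: 0.504
```

carry_out:
  commands: [0,0,0,0,0,0]

```text
time_s: 39.1
tcp_pos: [0.5386, -0.1512, 0.0507]
ee_rot: [[-1.0, -0.02, 0.009], [-0.02, 1.0, -0.007], [-0.008, -0.008, -1.0]]
wrist_force: [0.2, -0.7, -0.7]
gripper_width: 0.504
```

carry_out:
  commands: [0,6,1,0,0.005,0,0,3,1,0,0,0,0,0,0,0,0,0]

```text
time_s: 39.48
tcp_pos: [0.5399, -0.142, 0.0504]
ee_rot: [[-1.0, -0.02, 0.007], [-0.02, 1.0, -0.008], [-0.007, -0.008, -1.0]]
wrist_force: [0.6, -0.2, -0.4]
gripper_width: 0.502
```

carry_out:
  commands: [0,0,0,0,0,0,0,0,0,0,0,0,0,0,0,0,0,0]
  grip: 53

```text
time_s: 39.85
tcp_pos: [0.5407, -0.1418, 0.0515]
ee_rot: [[-1.0, -0.021, 0.009], [-0.021, 1.0, -0.008], [-0.009, -0.008, -1.0]]
wrist_force: [0.6, 0.0, 0.3]
gripper_width: 0.601
```

carry_out:
  commands: [0,0,-30,0,0,0,0,0,-45,0,0,0,0,0,-45,0,0,0,0,0,-45,0,0,0]

```text
time_s: 40.35
tcp_pos: [0.5367, -0.1406, 0.2169]
ee_rot: [[-1.0, -0.02, -0.001], [-0.02, 1.0, -0.008], [0.002, -0.008, -1.0]]
wrist_force: [1.2, -0.4, 0.1]
gripper_width: 0.611
```

```bash
python3 - <<'E'
from h import *
s=st();i,c=shot('wrist','w31.png');i,c=shot('scene','sc31.png');crop(i,170,95,370,275,4,'sc31a.png')
E
```

```text
t 40.35 tcp [ 0.5367 -0.1406  0.2169] F [ 1.2 -0.4  0.1] w 0.611
[[-1.    -0.02  -0.001]
 [-0.02   1.    -0.008]
 [ 0.002 -0.008 -1.   ]]
[  2.3  15.4 -10.3   0.5 -64.4 -91.4]
```

View pics/w31.png

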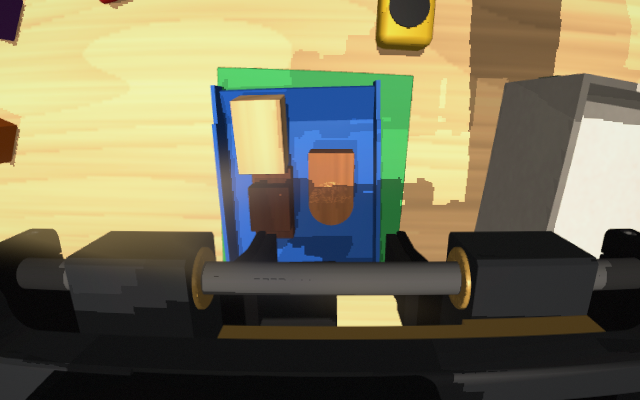

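View pics/sc31a.png

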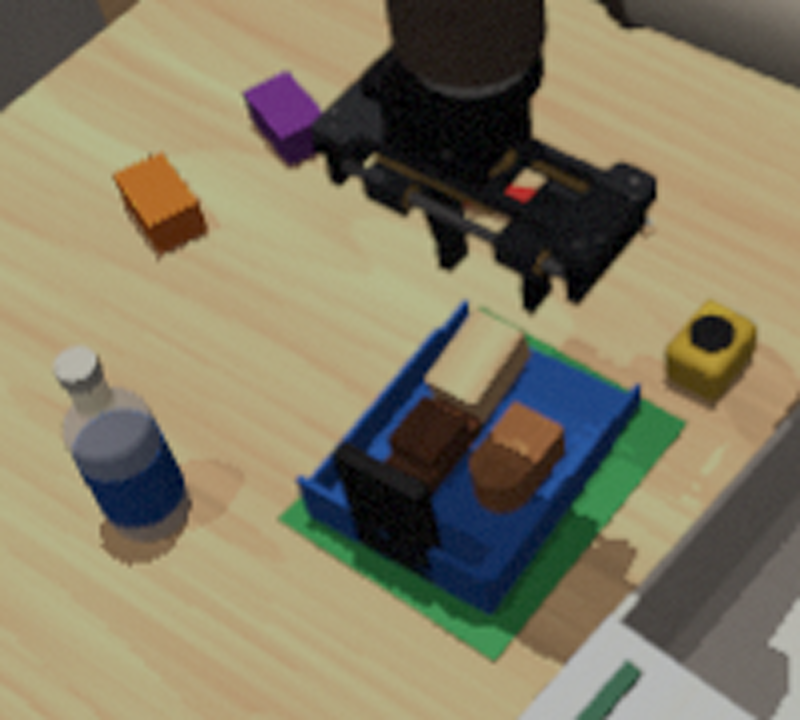

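```bash
cat > kin.py <<'E'
from h import *
import json
from scipy.optimize import least_squares
D=[json.loads(l) for l in open('log.jsonl')]
def fk(q,p):
    h,L1,a3,L2,Lt,d,o4=p
    q=np.radians(q)
    Rz=Ro.from_euler('z',q[0]); R2=Rz*Ro.from_euler('y',q[1]); 
    P=np.array([0,0,h])+Rz.apply([0,d,0])+R2.apply([0,0,L1])
    R3=R2*Ro.from_euler('y',-q[2]); P=P+R3.apply([0,0,a3])
    R4=R3*Ro.from_euler('x',q[3]*s4); P=P+R4.apply([L2,o4,0])
    R5=R4*Ro.from_euler('y',-q[4]); 
    R6=R5*Ro.from_euler('x',q[5]*s6)
    P=P+R6.apply([Lt,0,0])
    return P,R6
s4=1;s6=1
if __name__=='__main__':
    print(len(D))
    for s4 in(1,-1):
      for s6 in (1,-1):
        r=least_squares(lambda p:np.concatenate([fk(q,p)[0]-np.array(t) for q,t,_ in D]),[.3,.4,0.,.4,.25,.16,0.],x_scale=.1)
        # orientation consistency
        M=[ (fk(q,r.x)[1].inv()*Ro.from_matrix(np.array(R))) for q,_,R in D]
        m=Ro.concatenate(M).mean(); e=max((m.inv()*x).magnitude() for x in M)
        print(s4,s6,np.round(r.x,4),'rms',np.sqrt(np.mean(r.fun**2)),'ori err deg',np.degrees(e))
E
python3 kin.py
```

```text
30
1 1 [ 0.0896  0.5653  0.001   0.4214  0.237  -0.3243  0.164 ] rms 0.0010437994823934487 ori err deg 104.22315247634329
1 -1 [ 0.0896  0.5653  0.001   0.4214  0.237  -0.3243  0.164 ] rms 0.001043799482393441 ori err deg 0.8498905123855646
-1 1 [ 0.1606  0.5649 -0.      0.4218  0.3065 -0.     -0.1598] rms 2.492253568788092e-10 ori err deg 104.63521823038562
-1 -1 [ 0.1606  0.5649 -0.      0.4218  0.3065  0.     -0.1598] rms 1.0568818496899683e-16 ori err deg 4.968185234020765e-14
```

```bash
cat >> kin.py <<'E'
P0=[.1606,.5649,0,.4218,.3065,0,-.1598]
s4=s6=-1
def setup():
    p=least_squares(lambda p:np.concatenate([fk(q,p)[0]-np.array(t) for q,t,_ in D]),P0,x_scale=.1).x
    q,t,R=D[0]; return p,fk(q,p)[1].inv()*Ro.from_matrix(np.array(R))
LO=np.array([-179.83,-69.29,-61.27,-181.25,-171.15,-177.46]);HI=np.array([179.83,118.12,80.66,117.63,-9.14,177.46])
def ik(pos,R,q0,p,M):
    Rt=Ro.from_matrix(R)
    f=lambda q:np.concatenate([(fk(q,p)[0]-pos)*10,((fk(q,p)[1]*M).inv()*Rt).as_rotvec()])
    r=least_squares(f,np.clip(q0,LO+.1,HI-.1),bounds=(LO,HI),x_scale=10.); return r.x,np.abs(r.fun).max()
E
cat > t.py <<'E'
from kin import *
p,M=setup(); q0=np.array(sense()['joints'])
yaw=-4.9
def pose(t,lip,yaw=-4.9,hx=.189,hz=.065):
    y=np.radians(yaw); c,s=np.cos(y),np.sin(y)
    R=tilt(Rdown(180+yaw),t,'x')
    d=np.array([hx*np.cos(np.radians(t))-hz*np.sin(np.radians(t)),0,hx*np.sin(np.radians(t))+hz*np.cos(np.radians(t))])
    return np.array(lip)+[c*d[0],s*d[0],d[2]],R
if __name__=='__main__':
    q,e=ik((.64,-.168,.084),Rdown(181),[0,20,0,0,-60,0],p,M); print('grasp',np.round(q,1),e)
    for lip in [(.567,.1277,.17),(.60,.125,.17)]:
      qq=np.array([20,10,10,0,-60,0.])
      for t in (0,20,40,50,55,60,65):
        P,R=pose(t,lip); qq,e=ik(P,R,qq,p,M); print(lip,t,np.round(P,3),np.round(qq,1),round(e,4))
E
python3 t.py
```

```text
grasp [ -0.7  32.2  -3.8  -0.  -54.    1.7] 3.002376125493811e-11
(0.567, 0.1277, 0.17) 0 [0.755 0.112 0.235] [ 20.5  36.   25.5   0.  -79.6 -25.4] 0.0
(0.567, 0.1277, 0.17) 20 [0.722 0.114 0.296] [ 25.7  20.7   1.7  12.4 -54.2 -36.3] 0.0
(0.567, 0.1277, 0.17) 40 [0.67  0.119 0.341] [ 28.5   6.8 -28.3  48.1 -28.4 -71.2] 0.0
(0.567, 0.1277, 0.17) 50 [0.638 0.122 0.357] [  18.5    1.2  -42.    92.2  -17.7 -107.8] 0.0
(0.567, 0.1277, 0.17) 55 [0.622 0.123 0.362] [  10.7   -1.1  -44.4  117.6  -14.6 -127.6] 0.0056
(0.567, 0.1277, 0.17) 60 [0.605 0.124 0.366] [  13.4   -2.5  -46.6  117.6  -19.9 -129.4] 0.0487
(0.567, 0.1277, 0.17) 65 [0.588 0.126 0.369] [  16.5   -3.5  -49.   117.6  -26.  -131.8] 0.0867
(0.6, 0.125, 0.17) 0 [0.788 0.109 0.235] [ 19.4  39.7  32.5   0.  -82.7 -24.3] 0.0
(0.6, 0.125, 0.17) 20 [0.755 0.112 0.296] [ 24.2  24.    7.   11.6 -55.9 -34.2] 0.0
(0.6, 0.125, 0.17) 40 [0.703 0.116 0.341] [ 27.   10.  -24.   45.9 -28.2 -67.7] 0.0
(0.6, 0.125, 0.17) 50 [0.671 0.119 0.357] [  16.6    4.2  -38.7   93.   -16.3 -107.3] 0.0
(0.6, 0.125, 0.17) 55 [0.655 0.12  0.362] [   9.6    2.1  -41.   117.6  -13.8 -126.9] 0.0105
(0.6, 0.125, 0.17) 60 [0.638 0.122 0.366] [  12.1    0.7  -43.2  117.6  -18.9 -128.7] 0.0567
(0.6, 0.125, 0.17) 65 [0.621 0.123 0.369] [  14.9   -0.4  -45.6  117.6  -24.7 -130.9] 0.0982
```

```bash
cat > t2.py <<'E'
from t import *
H=np.array([.567,.1277]);yw=np.radians(-4.9);hx=np.array([np.cos(yw),np.sin(yw)]);hy=np.array([-np.sin(yw),np.cos(yw)])
for yaw in (-60,-30,20,45,85,120,150,175.1,-94.9):
  y=np.radians(yaw);xd=np.array([np.cos(y),np.sin(y)])
  c=H-.009*hx; lip=np.array([*(c+.02*xd),.165])   # lip a bit behind centre (mouth dir = -xd)
  best=None
  for j10 in (0,25,50):
    qq=np.array([j10,15,10,0,-70,((yaw-j10+180)%360)-180.]);out=[]
    for t in (0,10,20,30,40,50,55,60):
      P,R=pose(t,lip,yaw); qq,e=ik(P,R,qq,p,M); out.append((t,np.round(P,2),np.round(qq,0),round(e,4)))
    if best is None or out[-1][3]<best[-1][3]: best=out
  print(yaw)
  for o in best[::2]+best[-1:]: print('   ',*o)
E
python3 t2.py
```

```text
-60
    0 [ 0.66 -0.05  0.23] [  9.  26.   7.   0. -72. -69.] 0.0
    20 [ 0.65 -0.02  0.29] [ 21.  17.  -7.  22. -64. -90.] 0.0
    40 [0.62 0.02 0.34] [  32.   13.  -20.   45.  -66. -114.] 0.0
    55 [0.6  0.06 0.36] [  40.   14.  -27.   57.  -74. -130.] 0.0
    60 [0.59 0.08 0.36] [  43.   15.  -29.   60.  -78. -134.] 0.0
-30
    0 [0.74 0.02 0.23] [ 14.  33.  20.   0. -77. -44.] 0.0
    20 [0.71 0.04 0.29] [ 23.  20.  -2.  19. -57. -61.] 0.0
    40 [0.66 0.07 0.34] [ 29.  10. -26.  52. -44. -95.] 0.0
    55 [0.62 0.09 0.36] [  31.    5.  -40.   80.  -47. -122.] 0.0
    60 [0.61 0.1  0.36] [  32.    5.  -44.   88.  -50. -130.] 0.0
20
    0 [0.75 0.2  0.23] [ 27.  38.  29.   0. -81.  -7.] 0.0
    20 [0.72 0.19 0.29] [ 28.  22.   7.   3. -55. -10.] 0.0
    40 [0.67 0.17 0.34] [ 30.   8. -18.  15. -25. -21.] 0.0
    55 [0.63 0.15 0.36] [ 29.   0. -30.  16.  -9. -21.] 0.0747
    60 [0.61 0.15 0.36] [ 25.  -2. -23. -21.  -9.  18.] 0.1397
45
    0 [0.71 0.28 0.23] [ 34.  35.  24.   0. -78.  11.] 0.0
    20 [0.68 0.25 0.29] [ 31.  21.   9.  -6. -58.  16.] 0.0
    40 [0.65 0.22 0.34] [ 26
[... 1053 characters left out ...]
.   33.   33.  -48. -131.  121.] 0.0
175.1
    0 [0.35 0.15 0.23] [ 48.  -3. -30.  -0. -64. 127.] 0.0
    20 [0.38 0.14 0.29] [ 33.   8.  -6. -12. -91. 143.] 0.0
    40 [0.44 0.14 0.34] [  24.   22.   15.  -21. -117.  147.] 0.0
    55 [0.48 0.13 0.36] [  20.   33.   31.  -29. -136.  144.] 0.0
    60 [0.5  0.13 0.36] [  18.   37.   36.  -33. -142.  141.] 0.0
-94.9
    0 [ 0.54 -0.08  0.23] [   9.   14.  -10.    0.  -66. -104.] 0.0
    20 [ 0.54 -0.05  0.29] [  22.   13.  -12.   18.  -75. -123.] 0.0
    40 [0.55 0.01 0.34] [  33.   18.  -10.   30.  -89. -136.] 0.0
    55 [0.55 0.05 0.36] [  39.   24.   -8.   37. -100. -142.] 0.0
    60 [0.55 0.07 0.36] [  41.   26.   -8.   38. -104. -144.] 0.0
```

```bash
python3 - <<'E'
from h import *
c=cal('scene'); S=lambda x,y,z:onz(c,170+x/4,95+y/4,z)
# handle top face corners in sc31a
for p in [(340,447),(425,490),(437,485),(350,443)]: print(S(*p,.121))
plan([((.640,-.168,.22),Rdown(181))],45,9.5)
E
```

```text
[ 0.64698824 -0.19825368  0.121     ]
[ 0.64277255 -0.13117867  0.121     ]
[ 0.63555028 -0.12700786  0.121     ]
[ 0.64096436 -0.19475029  0.121     ]
-9.9,-2.9,0.3,-0.002,0,-0.157,-9.3,-4.4,0.3,-0.002,0,-0.157,-8.5,-5.8,0.3,-0.002,0,-0.157,-7.5,-7.1,0.3,-0.002,0,-0.157,-6.3,-8.2,0.3,-0.002,0,-0.157
-5,-9.1,0.3,-0.002,0,-0.157,-3.5,-9.7,0.2,-0.002,0,-0.157,-1.9,-10.1,0.2,-0.002,0,-0.157,-0.3,-10.3,0.2,-0.002,0,-0.157,1.3,-10.3,0.2,-0.002,0,-0.157
```

carry_out:
  commands: [-9.9,-2.9,0,-0.002,0,-0.157,-9.3,-4.4,0,-0.002,0,-0.157,-8.5,-5.8,0,0,0,-0.157,-7.5,-7.1,0,0,0,-0.157,-6.3,-8.2,0,0,0,-0.157]
  grip: 50

```text
time_s: 41.08
tcp_pos: [0.5897, -0.1543, 0.2211]
ee_rot: [[-0.674, -0.738, 0.009], [-0.738, 0.674, -0.004], [-0.004, -0.009, -1.0]]
wrist_force: [0.7, -0.4, -0.1]
gripper_width: 0.575
```

carry_out:
  commands: [-5,-9,0,0,0,-0.157,-3.5,-9.7,0,0,0,-0.157,-2,-10,0,0,0,-0.157,0,-10,0,0,0,-0.157,1,-10,0,0,0,-0.157]

```text
time_s: 41.7
tcp_pos: [0.6391, -0.166, 0.217]
ee_rot: [[0.071, -0.998, 0.003], [-0.998, -0.071, -0.002], [0.003, -0.003, -1.0]]
wrist_force: [0.4, 0.3, -0.2]
gripper_width: 0.57
```

carry_out:
  commands: [0,0,0,0,0,0]

```text
time_s: 41.82
tcp_pos: [0.6391, -0.166, 0.2158]
ee_rot: [[0.069, -0.998, 0.001], [-0.998, -0.069, -0.002], [0.002, -0.001, -1.0]]
wrist_force: [-0.4, 0.4, 0.2]
gripper_width: 0.577
```

```bash
python3 - <<'E'
from h import *
s=st();i,c=shot('wrist','w32.png'); print(proj(c,[(.642,-.165,.121)]))
E
```

```text
t 41.83 tcp [ 0.6391 -0.166   0.2158] F [-0.4  0.4  0.2] w 0.577
[[ 0.069 -0.998  0.001]
 [-0.998 -0.069 -0.002]
 [ 0.002 -0.001 -1.   ]]
[ -0.5  25.7   5.2   0.1 -69.4   4.4]
[[326.91382542 203.94385125]]
```

View pics/w32.png

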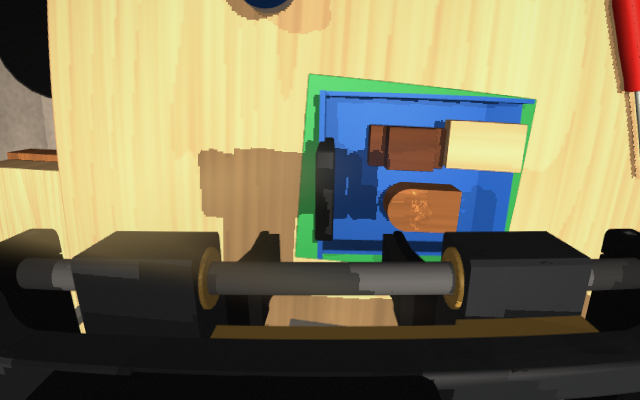

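```bash
python3 - <<'E'
from h import *
i=cv2.imread('pics/w32.png')[:,:,::-1];crop(i,290,60,550,270,3,'w32a.png')
E
```

```text
(no output)
```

View pics/w32a.png

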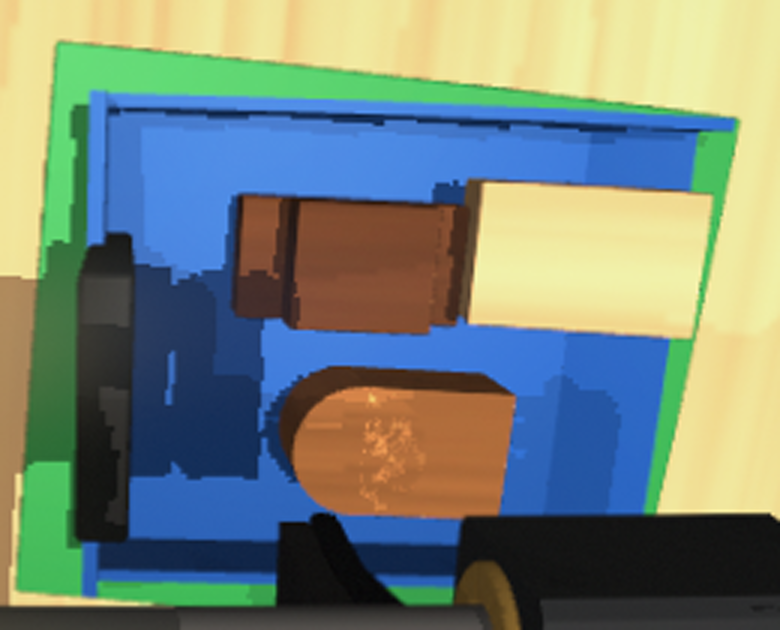

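```bash
python3 - <<'E'
from h import *
c=cal('wrist'); A=lambda x,y,z:np.round(onz(c,290+x/3,60+y/3,z),4)
q=[A(*p,.121) for p in [(80,275),(132,275),(128,541),(76,541)]];print(np.array(q),np.mean(q,0))
e=q[3]+q[2]-q[0]-q[1];print('handle y-dir',np.degrees(np.arctan2(e[1],e[0])),np.linalg.norm(e)/2)
print('mat',A(58,42,.003),A(737,118,.003),A(17,590,.003))
print('rear wall outer L',A(92,95,.053),'left wall front',A(737,125,.039),'left wall outer line',A(105,94,.039))
E
```

```text
[[ 0.6514 -0.2033  0.121 ]
 [ 0.639  -0.2041  0.121 ]
 [ 0.6353 -0.1364  0.121 ]
 [ 0.6485 -0.1355  0.121 ]] [ 0.64355  -0.169825  0.121   ]
handle y-dir 92.7885868070074 0.06783032139095317
mat [ 0.6672 -0.266   0.003 ] [ 0.4308 -0.26    0.003 ] [ 0.6723 -0.0681  0.003 ]
rear wall outer L [ 0.6532 -0.2477  0.053 ] left wall front [ 0.4508 -0.2555  0.039 ] left wall outer line [ 0.6497 -0.2487  0.039 ]
```

```bash
python3 - <<'E'
from h import *
plan([((.6435,-.170,.15),Rdown(182.3)),((.6435,-.170,.083),Rdown(182.3))],22,9.5)
E
```

```text
1.1,-1.1,16.5,0,0,0.007,1.1,-1.1,16.5,0,0,0.007,1.1,-1.1,16.5,0,0,0.007,1.1,-1.2,16.5,0,0,0.007,0,0,16.7,0,0,0
0,0,16.7,0,0,0,0,0,16.7,0,0,0,0,0,16.7,0,0,0
```

carry_out:
  commands: [1,-1,16.5,0,0,0.007,1,-1,16.5,0,0,0.007,1,-1,16.5,0,0,0.007,1,-1,16.5,0,0,0.007,0,0,0,0,0,0]

```text
time_s: 42.5
tcp_pos: [0.6406, -0.1698, 0.143]
ee_rot: [[0.033, -0.999, -0.004], [-0.999, -0.033, -0.001], [0.001, 0.004, -1.0]]
wrist_force: [-0.0, 0.7, 0.3]
gripper_width: 0.577
```

```bash
python3 - <<'E'
from h import *
s=st();i,c=shot('wrist','w33.png');crop(i,200,120,480,300,2.8,'w33a.png'); print((proj(c,[(.6435,-.170,.121)])-[200,120])*2.8)
plan([((.6435,-.170,.083),Rdown(182.3))],20,9.5)
E
```

```text
t 42.5 tcp [ 0.6406 -0.1698  0.143 ] F [-0.   0.7  0.3] w 0.577
[[ 0.033 -0.999 -0.004]
 [-0.999 -0.033 -0.001]
 [ 0.001  0.004 -1.   ]]
[ -0.9  29.2   0.2   0.1 -61.2   2.7]
[[351.12662817 327.8699499 ]]
0,-0.6,15.3,0,0,-0.002,0,-0.6,15.3,0,0,-0.002,0,-0.6,15.3,0,0,-0.002,0.1,-0.6,15.3,0,0,-0.002
```

View pics/w33a.png

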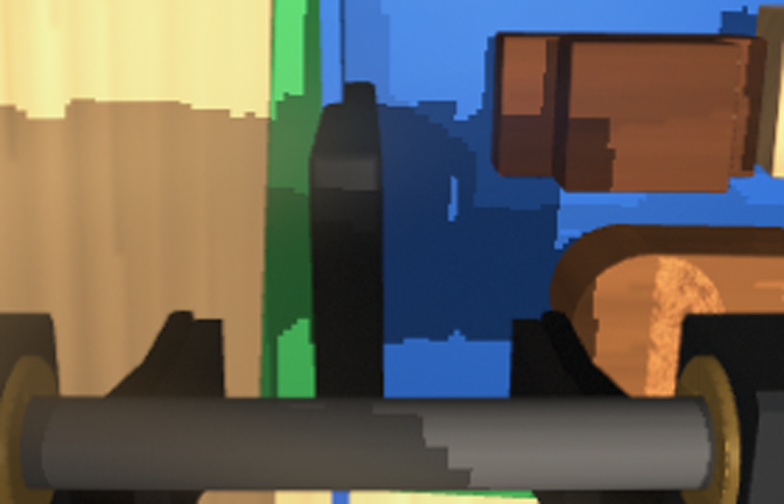

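carry_out:
  commands: [0,-1,15,0,0,0,0,-1,15,0,0,0,0,-1,15,0,0,0,0,-1,13,0,0,0,0,0,0,0,0,0]

```text
time_s: 43.18
tcp_pos: [0.6461, -0.1698, 0.0826]
ee_rot: [[0.034, -0.999, -0.0], [-0.999, -0.034, -0.001], [0.001, 0.0, -1.0]]
wrist_force: [0.4, -0.6, -0.3]
gripper_width: 0.573
```

carry_out:
  commands: [0,0,0,0,0,0,0,0,0,0,0,0,0,0,0,0,0,0,0,0,0,0,0,0,0,0,0,0,0,0]
  grip: 0

```text
time_s: 43.8
tcp_pos: [0.646, -0.1701, 0.0843]
ee_rot: [[0.034, -0.999, 0.0], [-0.999, -0.034, -0.002], [0.002, -0.0, -1.0]]
wrist_force: [-2.2, -0.5, -1.1]
gripper_width: 0.156
```

carry_out:
  commands: [0,0,0,0,0,0,0,0,0,0,0,0]

```text
time_s: 44.05
tcp_pos: [0.646, -0.1701, 0.0843]
ee_rot: [[0.035, -0.999, 0.0], [-0.999, -0.035, -0.002], [0.002, -0.0, -1.0]]
wrist_force: [-1.1, -0.7, -0.3]
gripper_width: 0.159
```

```bash
python3 - <<'E'
from h import *
s=st()
i,c=shot('scene','sc34.png');crop(i,170,95,370,275,4,'sc34a.png')
E
```

```text
t 44.05 tcp [ 0.646  -0.1701  0.0843] F [-1.1 -0.7 -0.3] w 0.159
[[ 0.035 -0.999  0.   ]
 [-0.999 -0.035 -0.002]
 [ 0.002 -0.    -1.   ]]
[ -0.9  32.7  -2.9   0.1 -54.4   2.7]
```

View pics/sc34a.png

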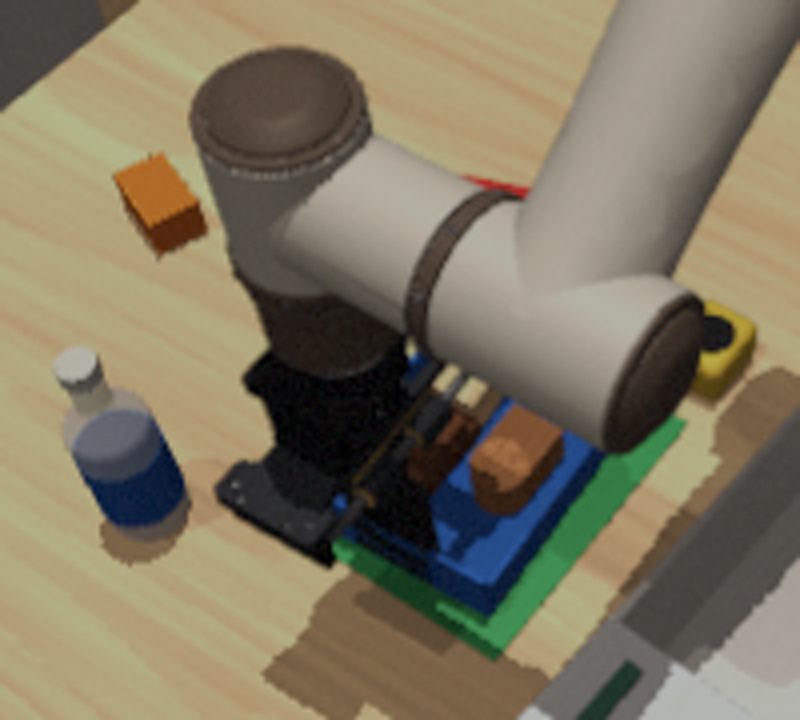

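carry_out:
  commands: [0,0,-8,0,0,0,0,0,-10,0,0,0,0,0,-12,0,0,0,0,0,-12,0,0,0,0,0,-12,0,0,0]

```text
time_s: 44.72
tcp_pos: [0.6455, -0.1691, 0.1385]
ee_rot: [[0.032, -0.999, -0.001], [-0.999, -0.032, 0.0], [-0.0, 0.001, -1.0]]
wrist_force: [0.6, 0.4, -5.0]
gripper_width: 0.157
```

```bash
python3 - <<'E'
from h import *
s=st()
i,c=shot('side','sd35.png');crop(i,230,120,400,270,4.5,'sd35a.png');i,c=shot('scene','sc35.png');crop(i,170,95,370,275,4,'sc35a.png')
E
```

```text
t 44.73 tcp [ 0.6455 -0.1691  0.1385] F [ 0.6  0.4 -5. ] w 0.157
[[ 0.032 -0.999 -0.001]
 [-0.999 -0.032  0.   ]
 [-0.     0.001 -1.   ]]
[ -0.8  29.7   0.5  -0.  -60.8   2.7]
```

View pics/sc35a.png

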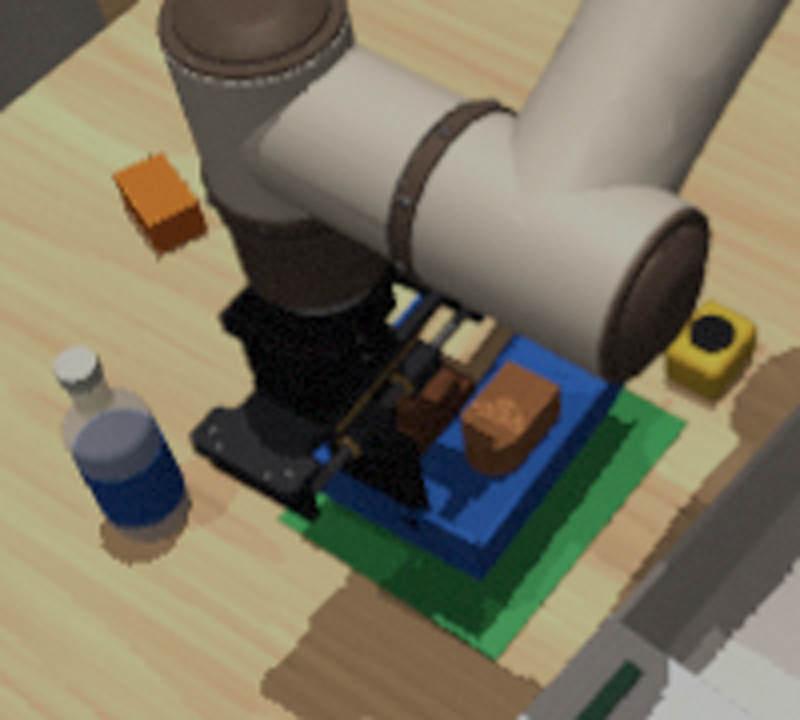

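View pics/sd35a.png

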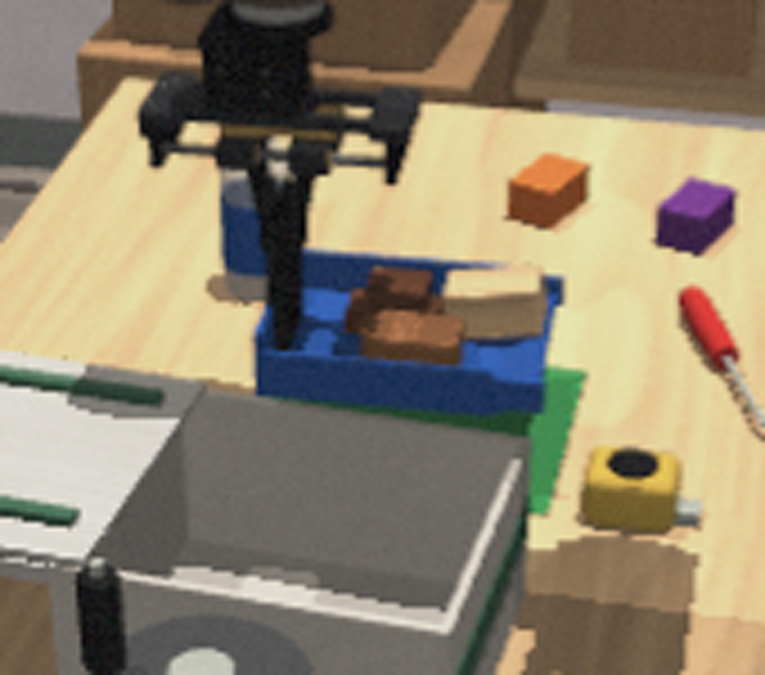

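```bash
cat > t3.py <<'E'
from t import *
H=np.array([.567,.1277]);yw=np.radians(-4.9);hx_=np.array([np.cos(yw),np.sin(yw)])
YAW=-94.9; xd=np.array([np.cos(np.radians(YAW)),np.sin(np.radians(YAW))])
def tp(t,z=.17,back=.02,yaw=YAW):
    c=H-.009*hx_; return pose(t,np.array([*(c+back*xd),z]),yaw)
E
python3 - <<'E'
from t3 import *
s=sense();q=s['tcp_pos']
P,R=tp(-6,.20); print(P)
plan([((.645,-.17,.27),tilt(Rdown(182),-6)),(P,R)],25,6)
qq=np.array(s['joints'])
for a in np.linspace(0,1,6):
    Pm=(1-a)*np.array([.645,-.17,.27])+a*P; qq,e=ik(Pm,tilt(Rdown(182-97*a+0),-6),qq,p,M); print(np.round(qq),round(e,4))
E
```

```text
[ 0.53968884 -0.08550536  0.24488804]
0.1,0.2,-21.7,-0.018,0,0,0.1,0.6,-21.6,-0.018,0,0,0.1,1,-21.6,-0.018,0,0,0.1,1.4,-21.6,-0.018,0,0,0.1,1.8,-21.6,-0.018,0,0
0.1,2.2,-21.5,-0.018,0,0,-5.2,5.8,2.1,0,-0.01,0.099,-4.6,6.3,2.1,0,-0.01,0.099,-3.9,6.7,2.2,0,-0.01,0.099,-3.2,7.1,2.2,0,-0.01,0.099
-2.4,7.4,2.3,0,-0.01,0.099,-1.7,7.6,2.3,0,-0.01,0.099,-0.9,7.7,2.3,0,-0.01,0.099,-0.1,7.7,2.3,0,-0.01,0.099,0.7,7.7,2.3,0,-0.01,0.099
1.5,7.6,2.3,0,-0.01,0.099,2.2,7.4,2.3,0,-0.01,0.099,3,7.2,2.2,0,-0.01,0.099,3.7,6.8,2.2,0,-0.01,0.099,4.4,6.4,2.2,0,-0.01,0.099
5,6,2.1,0,-0.01,0.099,5.6,5.5,2.1,0,-0.01,0.099,6.1,4.9,2,0,-0.01,0.099
[ -1.  28.  16.   0. -84.   3.] 0.0
[ -0.  26.  13.  -2. -83. -17.] 0.0
[  0.  23.   9.  -4. -80. -36.] 0.0
[  1.  20.   4.  -5. -77. -56.] 0.0
[  3.  17.  -1.  -6. -73. -76.] 0.0
[  4.  14.  -6.  -6. -69. -97.] 0.0
```

carry_out:
  commands: [0,0,-21.7,-0.018,0,0,0,0.6,-21.6,-0.018,0,0,0,1,-21.6,-0.018,0,0,0,1.4,-21.6,-0.018,0,0,0,1.8,-21.6,-0.018,0,0]

```text
time_s: 45.45
tcp_pos: [0.6435, -0.1686, 0.2474]
ee_rot: [[0.032, -0.995, -0.096], [-0.999, -0.032, -0.0], [-0.003, 0.096, -0.995]]
wrist_force: [-0.7, -0.1, -4.8]
gripper_width: 0.16
```

carry_out:
  commands: [0,2,-21.5,-0.018,0,0,-3,3,1,0,-0.005,0.05,-5,6.3,2.1,0,-0.01,0.099,-4,6.7,2.2,0,-0.01,0.099,-3.2,7.1,2.2,0,-0.01,0.099]

```text
time_s: 46.08
tcp_pos: [0.6223, -0.1503, 0.265]
ee_rot: [[-0.323, -0.941, -0.104], [-0.946, 0.321, 0.036], [-0.0, 0.11, -0.994]]
wrist_force: [0.4, 1.0, -5.3]
gripper_width: 0.156
```

carry_out:
  commands: [-2.4,7.4,2.3,0,-0.01,0.099,-1.7,7.6,2.3,0,-0.01,0.099,-0.9,7.7,2.3,0,-0.01,0.099,0,7.7,2.3,0,-0.01,0.099,0.7,7.7,2.3,0,-0.01,0.099]

```text
time_s: 46.7
tcp_pos: [0.5887, -0.1258, 0.2559]
ee_rot: [[-0.747, -0.66, -0.078], [-0.665, 0.743, 0.078], [0.006, 0.11, -0.994]]
wrist_force: [0.8, 0.8, -5.0]
gripper_width: 0.156
```

```bash
python3 - <<'E'
from t3 import *
s=st()
i,c=shot('side','sd36.png')
P,R=tp(-6,.20); plan([(P,R)],25,6)
E
```

```text
t 46.7 tcp [ 0.5887 -0.1258  0.2559] F [ 0.8  0.8 -5. ] w 0.156
[[-0.747 -0.66  -0.078]
 [-0.665  0.743  0.078]
 [ 0.006  0.11  -0.994]]
[  0.9  21.5   6.   -4.6 -78.9 -48.2]
1.2,7.5,2.2,0.001,-0.012,0.101,2,7.3,2.2,0.001,-0.012,0.101,2.7,7.1,2.2,0.001,-0.012,0.101,3.5,6.8,2.1,0.001,-0.012,0.101,4.2,6.4,2.1,0.001,-0.012,0.101
4.8,6,2,0.001,-0.012,0.101,5.4,5.4,2,0.001,-0.012,0.101,5.9,4.9,1.9,0.001,-0.012,0.101
```

View pics/sd36.png

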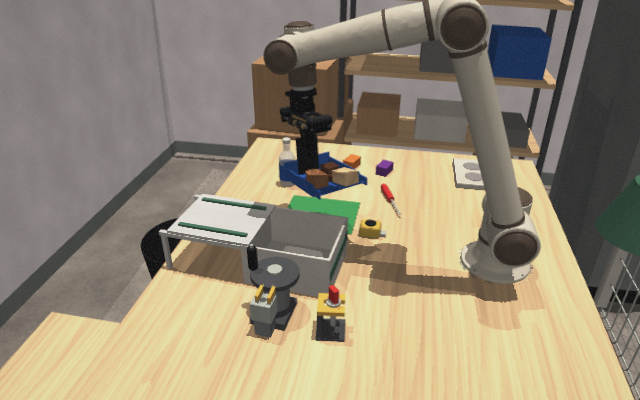

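Tray is carried level with all three blocks inside. Continue.

carry_out:
  commands: [1.2,7.5,2.2,0,-0.012,0.101,2,7.3,2.2,0,-0.012,0.101,2.7,7,2.2,0,-0.012,0.101,3.5,6.8,2,0,-0.012,0.101,4.2,6.4,2,0,-0.012,0.101]

```text
time_s: 47.38
tcp_pos: [0.5561, -0.1012, 0.2481]
ee_rot: [[-0.978, -0.205, -0.028], [-0.206, 0.973, 0.103], [0.006, 0.107, -0.994]]
wrist_force: [-0.7, -0.6, -5.0]
gripper_width: 0.159
```

carry_out:
  commands: [4.8,6,2,0,-0.012,0.101,5.4,5.4,2,0,-0.012,0.101,5.9,4.9,2,0,-0.012,0.09,0,0,0,0,0,0]

```text
time_s: 47.88
tcp_pos: [0.5348, -0.0868, 0.2431]
ee_rot: [[-0.996, 0.088, 0.001], [0.088, 0.991, 0.102], [0.008, 0.102, -0.995]]
wrist_force: [0.5, 0.5, -4.8]
gripper_width: 0.158
```

```bash
python3 - <<'E'
from t3 import *
s=st()
i,c=shot('side','sd37.png');crop(i,200,120,400,300,4,'sd37a.png');i,c=shot('scene','sc37.png')
P,R=tp(-6,.20); plan([(P,R)],25,6)
E
```

```text
t 47.88 tcp [ 0.5348 -0.0868  0.2431] F [ 0.5  0.5 -4.8] w 0.158
[[-0.996  0.088  0.001]
 [ 0.088  0.991  0.102]
 [ 0.008  0.102 -0.995]]
[  4.4  13.7  -6.4  -6.2 -69.5 -97.3]
-3.7,2,-1.5,-0.003,-0.006,-0.004
```

View pics/sd37a.png

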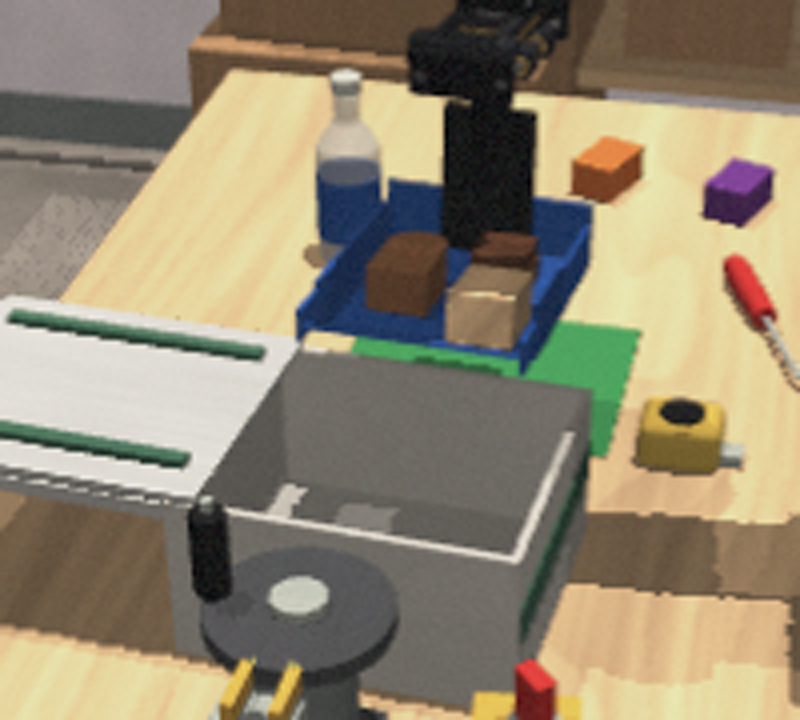

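View pics/sc37.png

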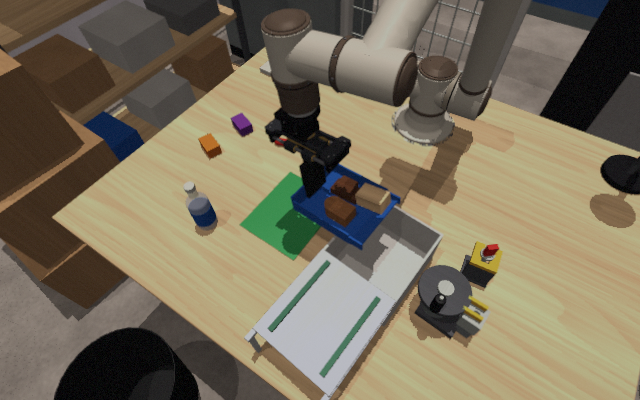

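```bash
python3 - <<'E'
from t3 import *
plan([tp(4,.19),tp(14,.175),tp(24,.17),tp(34,.17),tp(44,.17),tp(52,.17)],40,5.2)
qq=np.array(sense()['joints'])
for t in (4,14,24,34,44,52,60):
    qq,e=ik(*tp(t,.17),qq,p,M); print(t,np.round(qq),round(e,4),np.round(tp(t,.17)[0],3))
E
```

```text
-1.8,7.5,-11.7,0.086,-0.003,-0.001,-1.8,6.5,-12.3,0.086,-0.003,-0.001,0,7.6,-8.4,0.087,0,0,0,6.8,-9.1,0.087,0,0,0,7.7,-13.5,0.087,0,0
0,6.5,-14.1,0.087,0,0,0,7.1,-15.9,0.087,0,0,0,5.7,-16.5,0.087,0,0,0,7.1,-15.9,0.087,0,0,0,5.7,-16.5,0.087,0,0
0,5.4,-12.8,0.07,0,0,0,4.5,-13.2,0.07,0,0
4 [  11.   13.  -10.    4.  -68. -108.] 0.0 [ 0.541 -0.075  0.248]
14 [  18.   13.  -11.   14.  -72. -118.] 0.0 [ 0.542 -0.059  0.279]
24 [  24.   14.  -11.   21.  -78. -126.] 0.0 [ 0.544 -0.037  0.306]
34 [  30.   16.  -10.   27.  -85. -132.] 0.0 [ 0.546 -0.011  0.33 ]
44 [  35.   19.   -9.   32.  -93. -137.] 0.0 [0.549 0.018 0.348]
52 [  38.   22.   -8.   36.  -99. -141.] 0.0 [0.551 0.044 0.359]
60 [  41.   26.   -7.   38. -104. -143.] 0.0 [0.553 0.07  0.366]
```

carry_out:
  commands: [-1.8,7.5,-11.7,0.086,-0.003,0,-1.8,6.5,-12.3,0.086,-0.003,0,0,7.6,-8.4,0.087,0,0,0,6.8,-9,0.087,0,0,0,7.7,-13.5,0.087,0,0]

```text
time_s: 48.6
tcp_pos: [0.5443, -0.0492, 0.2955]
ee_rot: [[-0.996, 0.081, -0.033], [0.087, 0.938, -0.335], [0.004, -0.337, -0.941]]
wrist_force: [1.3, -0.4, -5.3]
gripper_width: 0.159
```

```bash
python3 - <<'E'
from t3 import *
s=st();R=np.array(s['ee_rot']);print('tilt',np.degrees(np.arcsin(-R[2,1])))
i,c=shot('side','sd38.png');crop(i,200,120,400,300,4,'sd38a.png')
plan([tp(24,.17),tp(34,.17),tp(44,.17),tp(54,.17)],40,5.2)
E
```

```text
t 48.6 tcp [ 0.5443 -0.0492  0.2955] F [ 1.3 -0.4 -5.3] w 0.159
[[-0.996  0.081 -0.033]
 [ 0.087  0.938 -0.335]
 [ 0.004 -0.337 -0.941]]
[  21.4   13.3  -10.6   18.   -75.9 -122.3]
tilt 19.69876460666171
2.6,6,-12.8,0.072,-0.001,0.003,0,7.1,-15.9,0.087,0,0,0,5.7,-16.5,0.087,0,0,0,7.1,-15.9,0.087,0,0,0,5.7,-16.5,0.087,0,0
0,7.1,-15.9,0.087,0,0,0,5.7,-16.5,0.087,0,0
```

View pics/sd38a.png

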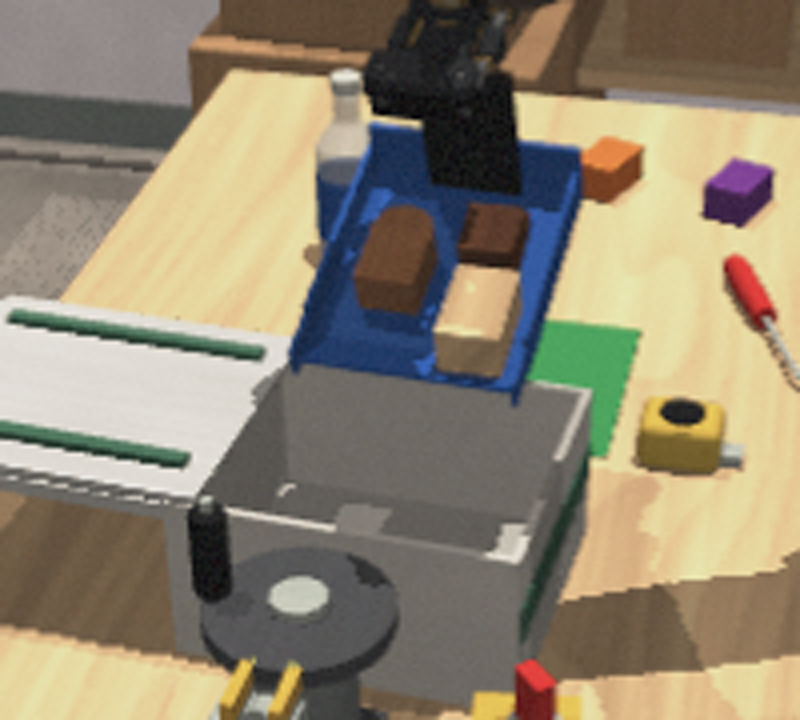

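carry_out:
  commands: [2,6,-12.8,0.072,0,0.003,0,7.1,-15.9,0.087,0,0,0,5.7,-16.5,0.087,0,0]

```text
time_s: 49.02
tcp_pos: [0.5477, -0.0101, 0.3297]
ee_rot: [[-0.996, 0.069, -0.049], [0.085, 0.826, -0.558], [0.002, -0.56, -0.829]]
wrist_force: [-0.1, -0.5, -5.3]
gripper_width: 0.158
```

```bash
python3 - <<'E'
from t3 import *
s=st();R=np.array(s['ee_rot']);print('tilt',np.degrees(np.arcsin(-R[2,1])))
i,c=shot('side','sd39.png');crop(i,200,120,400,300,4,'sd39a.png')
plan([tp(44,.17),tp(54,.17)],40,5.2)
E
```

```text
t 49.02 tcp [ 0.5477 -0.0101  0.3297] F [-0.1 -0.5 -5.3] w 0.158
[[-0.996  0.069 -0.049]
 [ 0.085  0.826 -0.558]
 [ 0.002 -0.56  -0.829]]
[  30.    16.1  -10.    27.4  -85.6 -132.3]
tilt 34.045681346920254
1.3,5.6,-14.8,0.085,0.001,0.002,1.3,4.3,-15.3,0.085,0.001,0.002,0,7.1,-15.9,0.087,0,0,0,5.7,-16.5,0.087,0,0
```

View pics/sd39a.png

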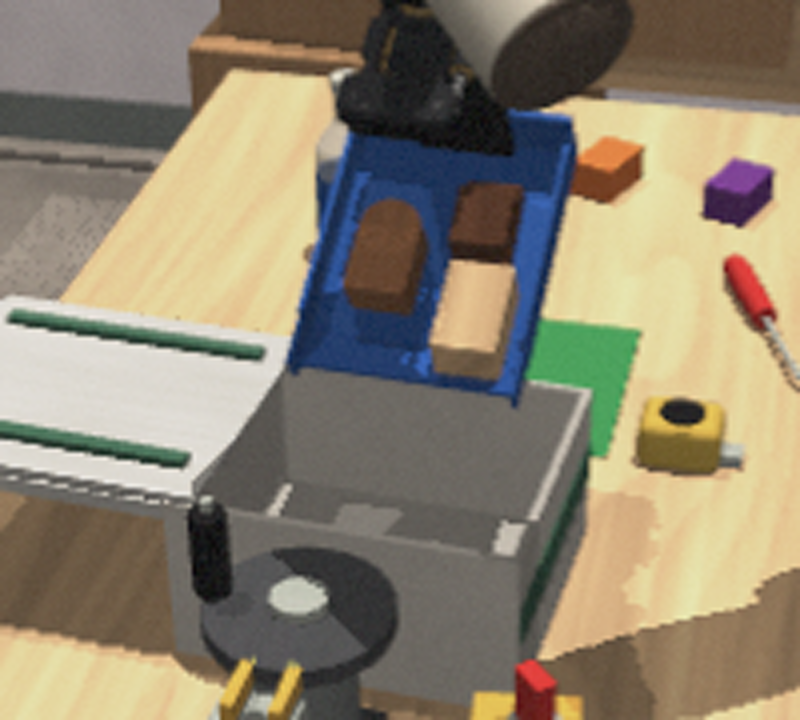

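carry_out:
  commands: [1,5.6,-13,0.085,0,0,1,4.3,-13.5,0.085,0,0,0,7,-15,0.087,0,0]

```text
time_s: 49.45
tcp_pos: [0.552, 0.0332, 0.3509]
ee_rot: [[-0.997, 0.051, -0.061], [0.08, 0.657, -0.75], [0.001, -0.752, -0.659]]
wrist_force: [0.6, 0.3, -4.8]
gripper_width: 0.157
```

```bash
python3 - <<'E'
from t3 import *
s=st();R=np.array(s['ee_rot']);print('tilt',np.degrees(np.arcsin(-R[2,1])))
i,c=shot('side','sd40.png');crop(i,200,120,400,300,4,'sd40a.png')
plan([tp(54,.165),tp(59,.165)],40,5.2)
E
```

```text
t 49.45 tcp [0.552  0.0332 0.3509] F [ 0.6  0.3 -4.8] w 0.157
[[-0.997  0.051 -0.061]
 [ 0.08   0.657 -0.75 ]
 [ 0.001 -0.752 -0.659]]
[  36.8   21.2   -9.    34.5  -95.6 -139.3]
tilt 48.7679637201353
2.8,4.6,-15.3,0.087,0.006,0.008,0,6.4,-16.2,0.087,0,0
```

View pics/sd40a.png

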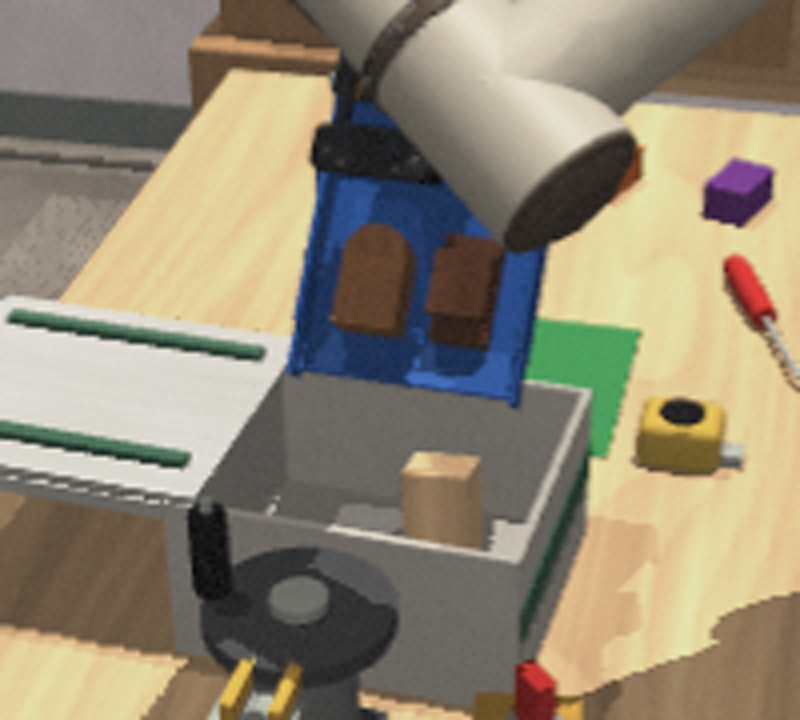

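Pale block went in; the other two are sliding. Hold tilt and wait.

carry_out:
  commands: [1,3,-7,0.05,0.003,0,0,0,0,0,0,0,0,0,0,0,0,0,0,0,0,0,0,0]

```text
time_s: 50.0
tcp_pos: [0.5538, 0.0437, 0.3506]
ee_rot: [[-0.997, 0.043, -0.064], [0.077, 0.619, -0.782], [0.006, -0.784, -0.62]]
wrist_force: [-0.1, 0.1, -2.8]
gripper_width: 0.16
```

```bash
python3 - <<'E'
from t3 import *
s=st();R=np.array(s['ee_rot']);print('tilt',np.degrees(np.arcsin(-R[2,1])))
i,c=shot('side','sd41.png');crop(i,200,120,400,300,4,'sd41a.png')
plan([tp(59,.165)],40,5.2)
E
```

```text
t 50.0 tcp [0.5538 0.0437 0.3506] F [-0.1  0.1 -2.8] w 0.16
[[-0.997  0.043 -0.064]
 [ 0.077  0.619 -0.782]
 [ 0.006 -0.784 -0.62 ]]
[  38.    22.7   -8.8   35.5  -97.5 -140.4]
tilt 51.650616245816934
1.5,3.4,-12.1,0.064,0.002,0.005,1.5,2.6,-12.3,0.064,0.002,0.005
```

View pics/sd41a.png

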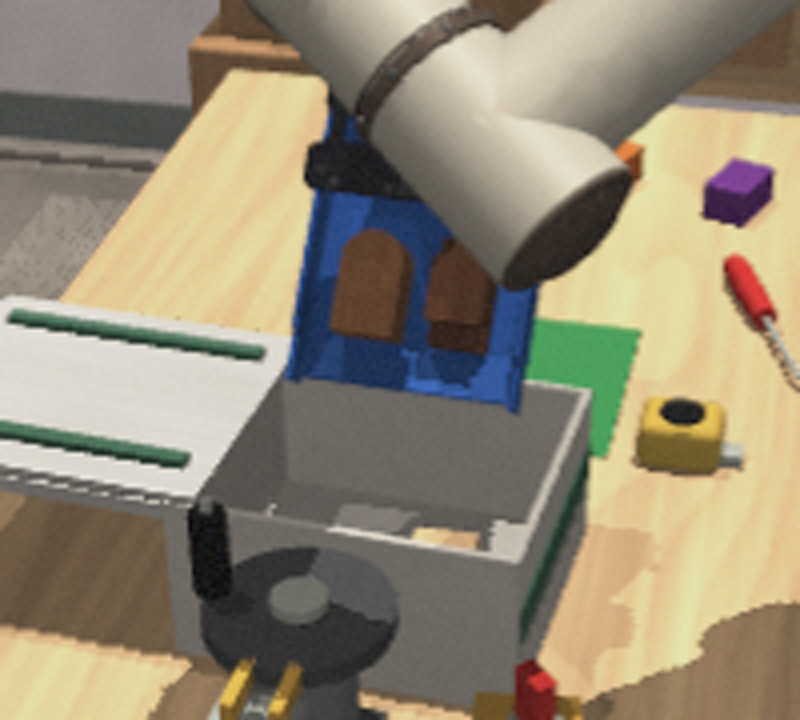

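carry_out:
  commands: [1.5,3.4,-12,0.064,0,0.005,1.5,2.6,-12.3,0.064,0,0.005,0,0,0,0,0,0,0,0,0,0,0,0]

```text
time_s: 50.55
tcp_pos: [0.5526, 0.0655, 0.3621]
ee_rot: [[-0.996, 0.049, -0.07], [0.086, 0.515, -0.853], [-0.006, -0.856, -0.518]]
wrist_force: [0.8, 0.0, -4.4]
gripper_width: 0.159
```

```bash
python3 - <<'E'
from t3 import *
s=st();R=np.array(s['ee_rot']);print('tilt',np.degrees(np.arcsin(-R[2,1])))
i,c=shot('side','sd42.png');crop(i,200,120,400,300,4,'sd42a.png')
plan([tp(65,.165)],40,5.2)
E
```

```text
t 50.55 tcp [0.5526 0.0655 0.3621] F [ 0.8  0.  -4.4] w 0.159
[[-0.996  0.049 -0.07 ]
 [ 0.086  0.515 -0.853]
 [-0.006 -0.856 -0.518]]
[  40.6   25.4   -8.    38.1 -102.9 -143.4]
tilt 58.8205313666402
0,5.1,-10,0.054,0.001,-0.003,0,4.5,-10.2,0.054,0.001,-0.003
```

View pics/sd42a.png

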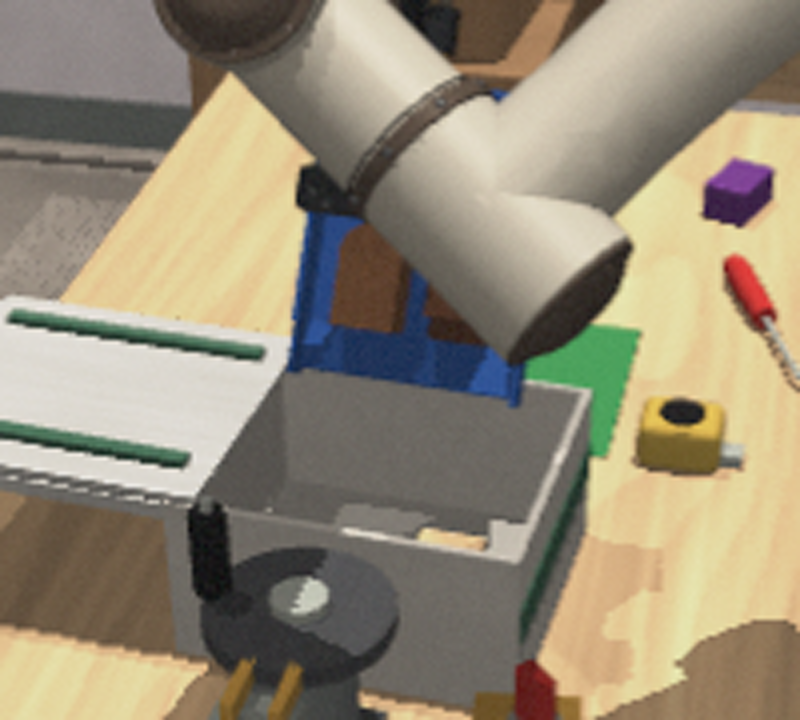

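```bash
python3 - <<'E'
from t3 import *
qq=np.array(sense()['joints'])
for t in (64,70,76):
    qq,e=ik(*tp(t,.17),qq,p,M); print(t,np.round(qq),round(e,4),np.round(tp(t,.17)[0],3))
plan([tp(70,.172)],40,5.2)
E
```

```text
64 [  42.   28.   -7.   40. -107. -144.] 0.0 [0.554 0.084 0.368]
70 [  44.   31.   -6.   42. -111. -146.] 0.0 [0.556 0.105 0.37 ]
76 [  45.   34.   -6.   43. -115. -147.] 0.0 [0.558 0.126 0.369]
0,4.1,-13,0.065,0.001,-0.002,0,3.2,-13.2,0.065,0.001,-0.002,0,2.4,-13.4,0.065,0.001,-0.002
```

carry_out:
  commands: [0,4,-13,0.065,0,0,0,3.2,-13.2,0.065,0,0,0,0,0,0,0,0,0,0,0,0,0,0]

```text
time_s: 51.1
tcp_pos: [0.5546, 0.0895, 0.3707]
ee_rot: [[-0.996, 0.045, -0.078], [0.089, 0.404, -0.91], [-0.009, -0.914, -0.406]]
wrist_force: [0.7, 0.0, -2.7]
gripper_width: 0.158
```

```bash
python3 - <<'E'
from t3 import *
s=st();R=np.array(s['ee_rot']);print('tilt',np.degrees(np.arcsin(-R[2,1])))
i,c=shot('side','sd43.png');crop(i,200,120,400,300,4,'sd43a.png')
plan([tp(70,.17)],40,5.2)
E
```

```text
t 51.1 tcp [0.5546 0.0895 0.3707] F [ 0.7  0.  -2.7] w 0.158
[[-0.996  0.045 -0.078]
 [ 0.089  0.404 -0.91 ]
 [-0.009 -0.914 -0.406]]
[  42.7   28.7   -6.8   40.4 -108.2 -145.3]
tilt 66.0182541192473
0,7.3,-13.8,0.069,0,-0.01
```

View pics/sd43a.png

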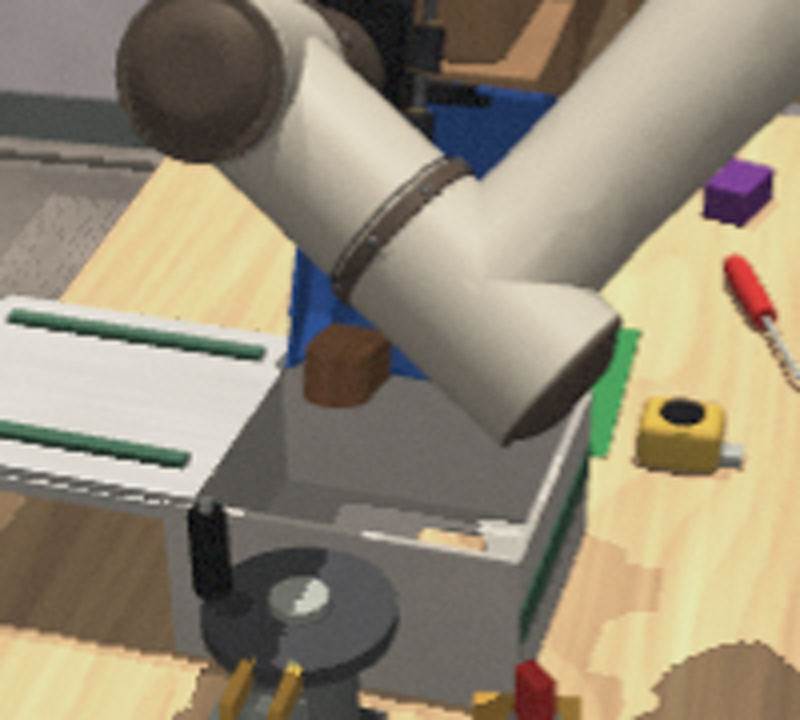

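carry_out:
  commands: [0,0,0,0,0,0,0,0,0,0,0,0,0,0,0,0,0,0]

```text
time_s: 51.52
tcp_pos: [0.5544, 0.0882, 0.3728]
ee_rot: [[-0.996, 0.048, -0.078], [0.091, 0.406, -0.909], [-0.012, -0.913, -0.408]]
wrist_force: [-0.0, 0.1, -2.1]
gripper_width: 0.158
```

```bash
python3 - <<'E'
from t3 import *
s=st()
i,c=shot('side','sd44.png');crop(i,200,120,400,300,4,'sd44a.png');i,c=shot('scene','sc44.png');crop(i,270,100,470,280,4,'sc44a.png')
plan([tp(72,.172)],40,5.2)
E
```

```text
t 51.52 tcp [0.5544 0.0882 0.3728] F [-0.   0.1 -2.1] w 0.158
[[-0.996  0.048 -0.078]
 [ 0.091  0.406 -0.909]
 [-0.012 -0.913 -0.408]]
[  42.6   28.5   -6.8   40.5 -108.3 -145.3]
0,5.2,-10.7,0.053,0,-0.006,-0.1,4.6,-10.9,0.053,0,-0.006
```

View pics/sd44a.png

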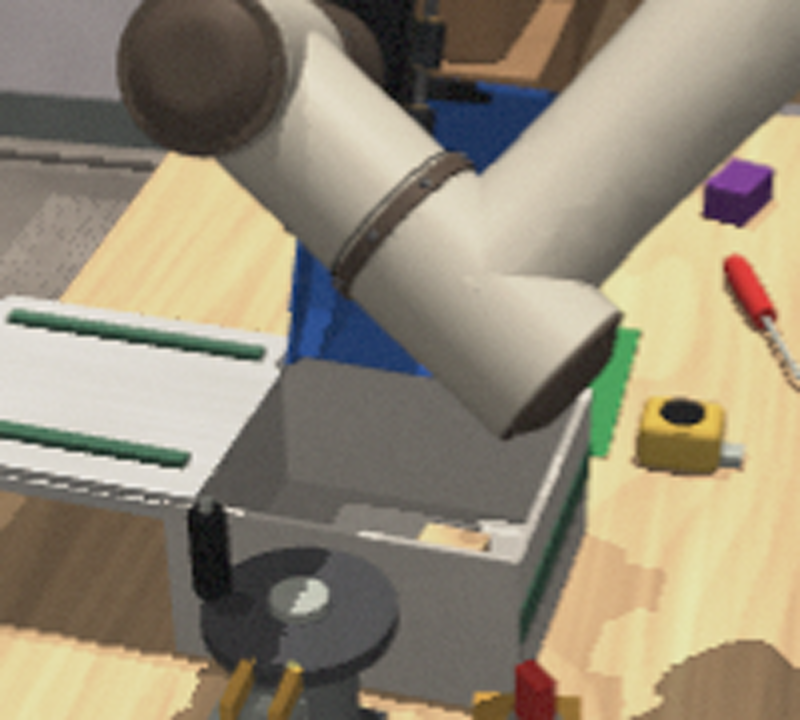

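View pics/sc44a.png

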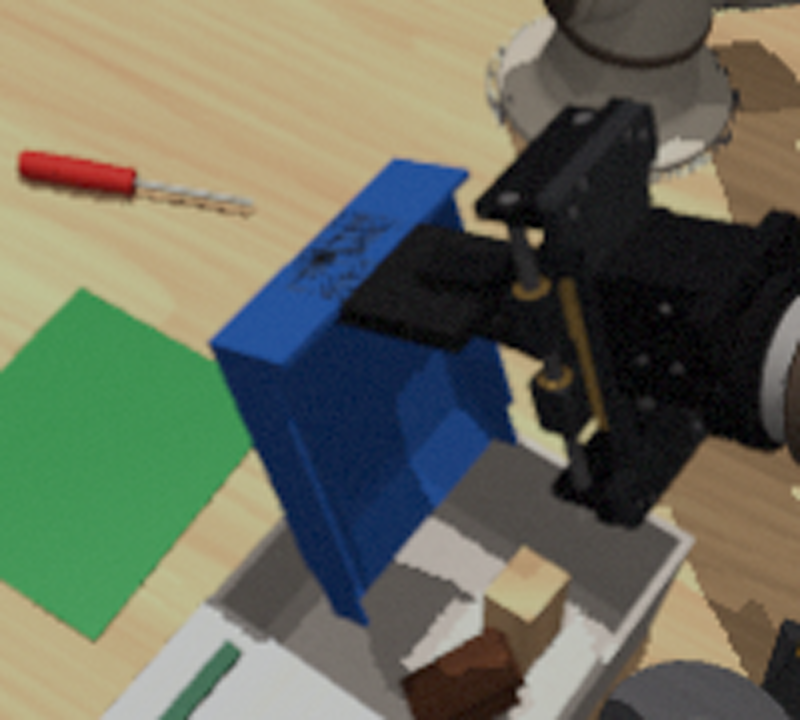

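```bash
python3 - <<'E'
from t3 import *
plan([tp(50,.18),tp(32,.185),tp(14,.19),tp(0,.19)],60,9)
E
```

```text
-0.2,-7.7,24.7,-0.139,0.001,-0.006,-0.2,-11.1,23.4,-0.139,0.001,-0.006,0,-4.9,19.5,-0.105,0,0,0,-6.9,18.8,-0.105,0,0,0,-8.8,18,-0.105,0,0
0,-6.7,28.7,-0.157,0,0,0,-11.1,27.3,-0.157,0,0,0,-5.1,23.8,-0.122,0,0,0,-7.9,23,-0.122,0,0
```

carry_out:
  commands: [0,-7.7,24,-0.139,0,-0.006,0,-11,23,-0.139,0,-0.006,0,-5,19.5,-0.105,0,0,0,-7,18.8,-0.105,0,0,0,-8.8,18,-0.105,0,0]

```text
time_s: 52.25
tcp_pos: [0.5446, -0.0165, 0.338]
ee_rot: [[-0.997, 0.067, -0.045], [0.081, 0.852, -0.517], [0.003, -0.519, -0.855]]
wrist_force: [0.5, -0.8, -3.0]
gripper_width: 0.159
```

carry_out:
  commands: [0,-6.7,28.7,-0.157,0,0,0,-11,27.3,-0.157,0,0,0,-5,23.8,-0.122,0,0,0,-8,23,-0.122,0,0,0,0,0,0,0,0]

```text
time_s: 52.88
tcp_pos: [0.5335, -0.0832, 0.2506]
ee_rot: [[-0.996, 0.083, -0.011], [0.083, 0.996, 0.024], [0.012, 0.023, -1.0]]
wrist_force: [-1.4, -1.0, -3.0]
gripper_width: 0.162
```

```bash
python3 - <<'E'
from t3 import *
s=st()
i,c=shot('side','sd45.png');crop(i,200,120,400,300,4,'sd45a.png');i,c=shot('scene','sc45.png');crop(i,270,120,470,300,4,'sc45a.png')
plan([((.56,-.10,.25),Rdown(85+180-180)),((.638,-.162,.25),Rdown(178.5))],40,9.5)
E
```

```text
t 52.88 tcp [ 0.5335 -0.0832  0.2506] F [-1.4 -1.  -3. ] w 0.162
[[-0.996  0.083 -0.011]
 [ 0.083  0.996  0.024]
 [ 0.012  0.023 -1.   ]]
[   7.5   13.1   -7.8   -1.5  -69.6 -101.7]
-26.4,-16.4,1.4,0.022,-0.009,0.008,-8.3,-5.5,0,0,0,-0.163,-7.3,-6.8,0,0,0,-0.163,-6.1,-7.9,0,0,0,-0.163,-4.7,-8.8,0,0,0,-0.163
-3.3,-9.4,0,0,0,-0.163,-1.7,-9.8,0,0,0,-0.163,-0.1,-10,0,0,0,-0.163,1.5,-9.8,0,0,0,-0.163,3.1,-9.5,0,0,0,-0.163
4.6,-8.8,0,0,0,-0.163
```

View pics/sd45a.png

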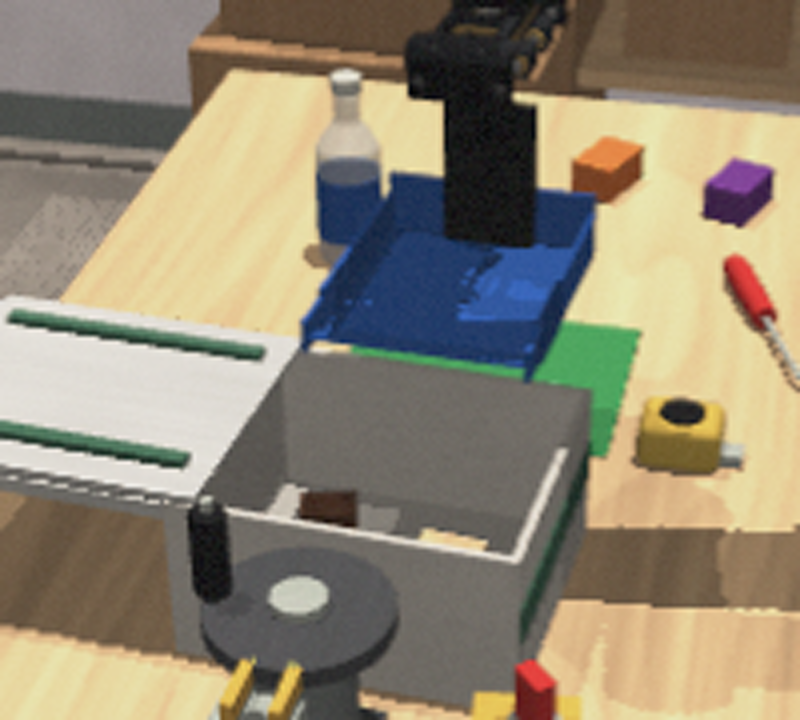

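View pics/sc45a.png

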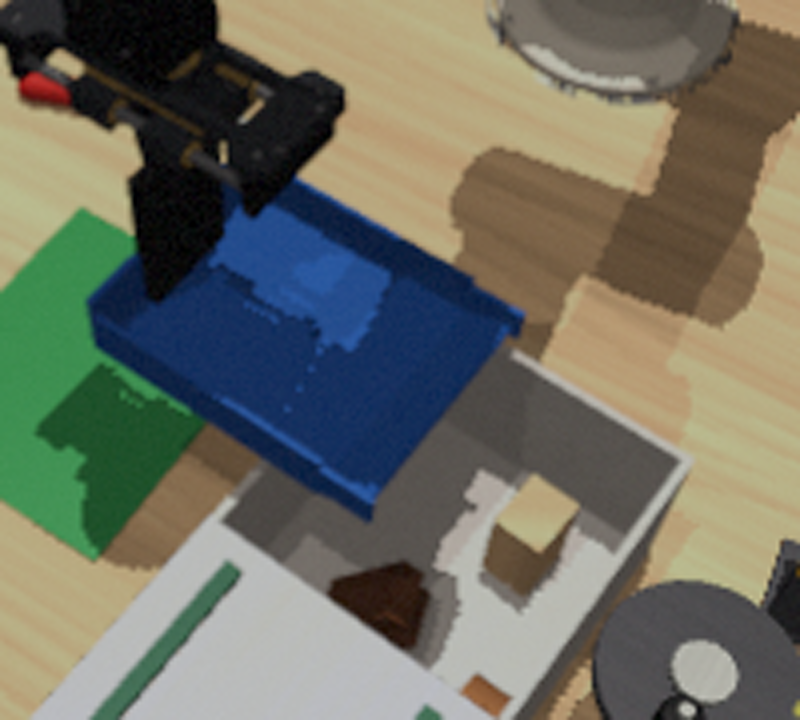

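carry_out:
  commands: [-26,-16.4,0,0.022,-0.009,0.008,-8.3,-5.5,0,0,0,-0.163,-7.3,-6.8,0,0,0,-0.163,-6,-7.9,0,0,0,-0.163,-4.7,-8.8,0,0,0,-0.163]

```text
time_s: 53.6
tcp_pos: [0.5931, -0.1199, 0.2551]
ee_rot: [[-0.826, -0.564, -0.001], [-0.564, 0.826, -0.01], [0.006, -0.008, -1.0]]
wrist_force: [-0.8, -0.2, -2.6]
gripper_width: 0.156
```

carry_out:
  commands: [-3.3,-9.4,0,0,0,-0.163,-1.7,-9.8,0,0,0,-0.163,0,-10,0,0,0,-0.163,1.5,-9.8,0,0,0,-0.163,3,-9.5,0,0,0,-0.163]

```text
time_s: 54.22
tcp_pos: [0.6369, -0.142, 0.2585]
ee_rot: [[-0.115, -0.993, -0.001], [-0.993, 0.115, -0.019], [0.019, -0.001, -1.0]]
wrist_force: [-0.2, -0.1, -3.7]
gripper_width: 0.157
```

carry_out:
  commands: [4.6,-8.8,0,0,0,-0.163,0,0,0,0,0,0]

```text
time_s: 54.48
tcp_pos: [0.6465, -0.1449, 0.2593]
ee_rot: [[0.056, -0.998, -0.002], [-0.998, -0.056, -0.021], [0.021, 0.003, -1.0]]
wrist_force: [0.4, -0.0, -3.8]
gripper_width: 0.158
```

```bash
python3 - <<'E'
from t3 import *
s=st()
plan([((.641,-.163,.16),Rdown(179.5)),((.641,-.163,.10),Rdown(179.5))],28,9.5)
E
```

```text
t 54.48 tcp [ 0.6465 -0.1449  0.2593] F [ 0.4 -0.  -3.8] w 0.158
[[ 0.056 -0.998 -0.002]
 [-0.998 -0.056 -0.021]
 [ 0.021  0.003 -1.   ]]
[  1.9  24.5   9.1   1.3 -74.7   1. ]
3.9,1.5,24.9,0.001,-0.005,0.016,4.1,1.5,24.9,0.001,-0.005,0.016,4.2,1.4,24.9,0.001,-0.005,0.016,4.4,1.4,24.8,0.001,-0.005,0.016,0,0,20,0,0,0
0,0,20,0,0,0,0,0,20,0,0,0
```

carry_out:
  commands: [4,1.5,25,0,-0.005,0.016,4,1.5,25,0,-0.005,0.016,4.2,1.4,25,0,-0.005,0.016,4.4,1.4,25,0,-0.005,0.012,0,0,15,0,0,0]

```text
time_s: 55.1
tcp_pos: [0.6422, -0.1575, 0.1457]
ee_rot: [[-0.012, -1.0, 0.002], [-1.0, 0.012, -0.004], [0.004, -0.002, -1.0]]
wrist_force: [0.4, -0.2, -2.8]
gripper_width: 0.162
```

```bash
python3 - <<'E'
from t3 import *
s=st()
i,c=shot('scene','sc46.png');crop(i,170,95,370,275,4,'sc46a.png');i,c=shot('side','sd46.png');crop(i,230,120,400,270,4.5,'sd46a.png')
plan([((.641,-.163,.10),Rdown(179.5))],15,9.5)
E
```

```text
t 55.1 tcp [ 0.6422 -0.1575  0.1457] F [ 0.4 -0.2 -2.8] w 0.162
[[-0.012 -1.     0.002]
 [-1.     0.012 -0.004]
 [ 0.004 -0.002 -1.   ]]
[  0.3  28.7  -0.3   0.3 -60.8  -1.1]
1.4,0.2,11.2,0,-0.001,0,1.4,0.2,11.2,0,-0.001,0,1.4,0.2,11.2,0,-0.001,0,1.4,0.2,11.2,0,-0.001,0
```

View pics/sc46a.png

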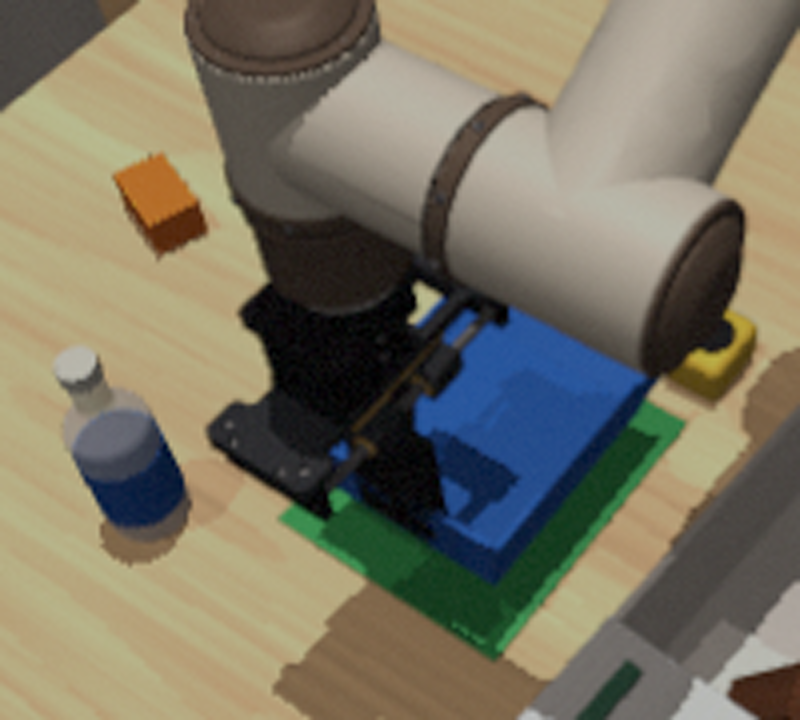

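View pics/sd46a.png

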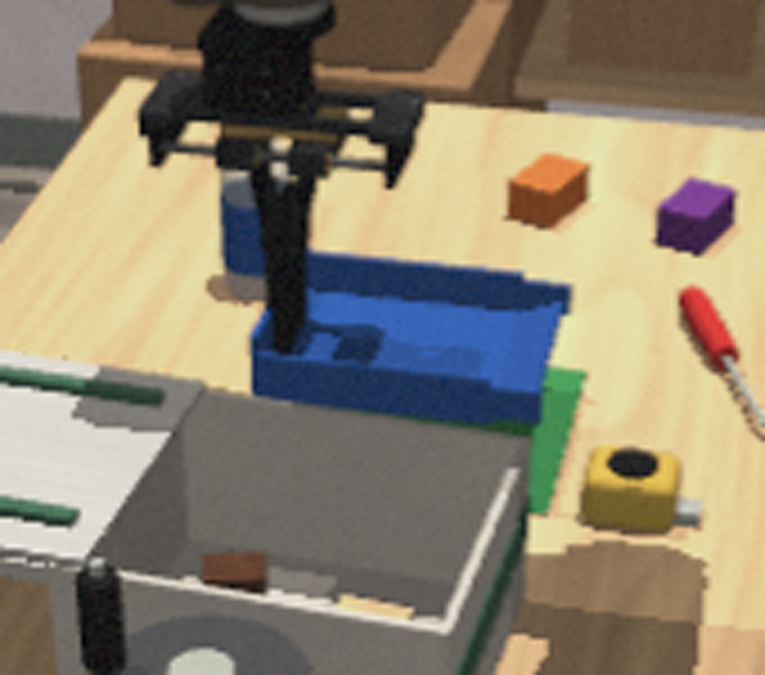

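carry_out:
  commands: [1.4,0,12,0,0,0,1.4,0,12,0,0,0,1.4,0,12,0,0,0,1,0,8,0,0,0,0,0,0,0,0,0]

```text
time_s: 55.82
tcp_pos: [0.6436, -0.1625, 0.1005]
ee_rot: [[-0.01, -1.0, 0.004], [-1.0, 0.01, -0.005], [0.005, -0.004, -1.0]]
wrist_force: [0.6, 0.9, -2.7]
gripper_width: 0.16
```

carry_out:
  commands: [0,0,6,0,0,0,0,0,5,0,0,0,0,0,0,0,0,0]

```text
time_s: 56.2
tcp_pos: [0.6442, -0.1628, 0.0894]
ee_rot: [[-0.01, -1.0, 0.006], [-1.0, 0.01, -0.005], [0.005, -0.006, -1.0]]
wrist_force: [-0.8, 0.7, -2.8]
gripper_width: 0.157
```

carry_out:
  commands: [0,0,3,-0.004,-0.003,0,0,0,3,-0.002,0,0,0,0,0,0,0,0]

```text
time_s: 56.58
tcp_pos: [0.6447, -0.1628, 0.0845]
ee_rot: [[-0.01, -1.0, 0.001], [-1.0, 0.01, -0.003], [0.003, -0.001, -1.0]]
wrist_force: [-0.5, 0.2, -2.7]
gripper_width: 0.159
```

carry_out:
  commands: [0,0,2,0,0,0,0,0,0,0,0,0]

```text
time_s: 56.82
tcp_pos: [0.6448, -0.1628, 0.0847]
ee_rot: [[-0.009, -1.0, 0.001], [-1.0, 0.009, -0.003], [0.003, -0.001, -1.0]]
wrist_force: [-0.1, 0.9, -2.2]
gripper_width: 0.158
```

carry_out:
  commands: [0,0,3,0,0,0]

```text
time_s: 56.95
tcp_pos: [0.6452, -0.1629, 0.0843]
ee_rot: [[-0.008, -1.0, 0.002], [-1.0, 0.008, -0.004], [0.004, -0.002, -1.0]]
wrist_force: [-5.9, 3.6, 17.9]
gripper_width: 0.156
```

On the mat (17.9 N when pushed). Release.

carry_out:
  commands: [0,0,-1,0,0,0,0,0,0,0,0,0,0,0,0,0,0,0,0,0,0,0,0,0]
  grip: 45

```text
time_s: 57.45
tcp_pos: [0.6465, -0.1633, 0.0858]
ee_rot: [[-0.008, -1.0, 0.006], [-1.0, 0.008, -0.005], [0.005, -0.006, -1.0]]
wrist_force: [-1.0, -0.2, 0.3]
gripper_width: 0.486
```

carry_out:
  commands: [0,0,-20,0,0,0,0,0,-40,0,0,0,0,0,-45,0,0,0,0,0,-45,0,0,0,0,0,-45,0,0,0]

```text
time_s: 58.08
tcp_pos: [0.6434, -0.1623, 0.279]
ee_rot: [[-0.009, -1.0, -0.008], [-1.0, 0.009, -0.004], [0.004, 0.008, -1.0]]
wrist_force: [-0.1, -0.3, 0.5]
gripper_width: 0.517
```

```bash
python3 - <<'E'
from t3 import *
s=st()
i,c=shot('wrist','w47.png')
plan([((.6345,.300,.26),Rdown(221.3))],50,9.5)
E
```

```text
t 58.08 tcp [ 0.6434 -0.1623  0.279 ] F [-0.1 -0.3  0.5] w 0.517
[[-0.009 -1.    -0.008]
 [-1.     0.009 -0.004]
 [ 0.004  0.008 -1.   ]]
[ -0.1  24.5  12.2   0.2 -78.2  -0.4]
-46.4,1.5,2.4,0,-0.001,-0.073,-46.3,-1.8,2.4,0,-0.001,-0.073,-46.1,-5.2,2.4,0,-0.001,-0.073,-45.6,-8.5,2.5,0,-0.001,-0.073,-44.8,-11.8,2.5,0,-0.001,-0.073
-43.9,-15.1,2.6,0,-0.001,-0.073,-42.6,-18.2,2.6,0,-0.001,-0.073,-41.2,-21.3,2.6,0,-0.001,-0.073,-39.5,-24.2,2.7,0,-0.001,-0.073,-37.7,-27,2.7,0,-0.001,-0.073
```

View pics/w47.png

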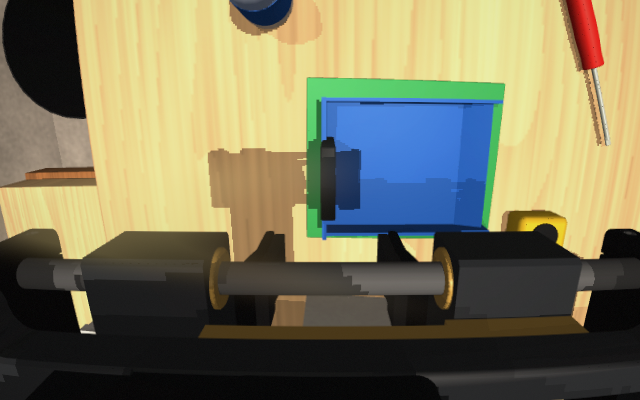

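carry_out:
  commands: [-46,1.5,0,0,0,-0.073,-46,-1.8,0,0,0,-0.073,-46,-5,0,0,0,-0.073,-45.6,-8.5,2,0,0,-0.073,-45,-12,2,0,0,-0.073]
  grip: 60

```text
time_s: 58.75
tcp_pos: [0.6406, 0.0704, 0.2824]
ee_rot: [[0.354, -0.935, 0.01], [-0.935, -0.354, -0.007], [0.011, -0.007, -1.0]]
wrist_force: [0.8, -0.3, -0.2]
gripper_width: 0.69
```

carry_out:
  commands: [-44,-15,2,0,0,-0.073,-42.6,-18,2,0,0,-0.073,-41,-21,2,0,0,-0.073,-39.5,-24,2,0,0,-0.073,-37.7,-27,2,0,0,-0.073]

```text
time_s: 59.38
tcp_pos: [0.6306, 0.3091, 0.2681]
ee_rot: [[0.674, -0.739, 0.01], [-0.739, -0.674, -0.008], [0.012, -0.002, -1.0]]
wrist_force: [0.4, -0.2, 0.3]
gripper_width: 0.69
```

carry_out:
  commands: [0,0,0,0,0,0]

```text
time_s: 59.5
tcp_pos: [0.6298, 0.3123, 0.2661]
ee_rot: [[0.677, -0.736, 0.008], [-0.736, -0.677, -0.009], [0.012, 0.0, -1.0]]
wrist_force: [-0.3, -0.1, -0.9]
gripper_width: 0.688
```

```bash
python3 - <<'E'
from t3 import *
s=st()
i,c=shot('wrist','w48.png');print(proj(c,[(.636,.3015,.182)]))
plan([((.6358,.3015,.20),Rdown(221.3))],25,9.5)
E
```

```text
t 59.5 tcp [0.6298 0.3123 0.2661] F [-0.3 -0.1 -0.9] w 0.688
[[ 0.677 -0.736  0.008]
 [-0.736 -0.677 -0.009]
 [ 0.012  0.    -1.   ]]
[ 39.8  28.6  16.8   0.7 -78.2   2.6]
[[334.17897741 191.06711398]]
3.3,0.7,22.2,0,-0.004,0.007,3.4,0.6,22.2,0,-0.004,0.007,3.5,0.6,22.2,0,-0.004,0.007
```

View pics/w48.png

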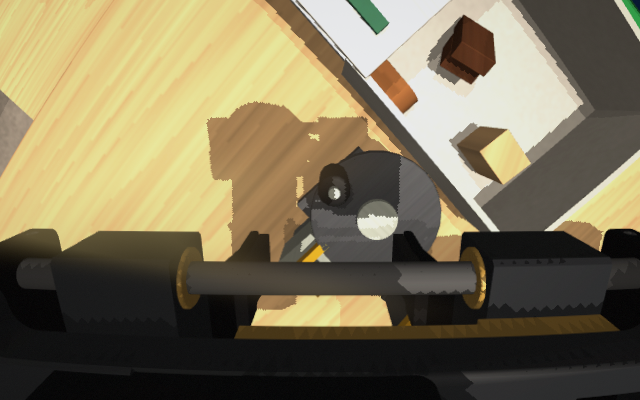

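carry_out:
  commands: [3.3,0.7,22,0,-0.004,0.007,3.4,0.6,22,0,-0.004,0.007,3.5,0.6,22,0,-0.004,0,0,0,0,0,0,0]

```text
time_s: 60.05
tcp_pos: [0.637, 0.2968, 0.1998]
ee_rot: [[0.66, -0.751, 0.001], [-0.751, -0.66, -0.0], [0.001, -0.001, -1.0]]
wrist_force: [-0.1, 0.3, -0.4]
gripper_width: 0.692
```

```bash
python3 - <<'E'
from t3 import *
s=st()
i,c=shot('wrist','w49.png');print((proj(c,[(.636,.3015,.182)])-[200,130])*3.4);crop(i,200,130,430,300,3.4,'w49a.png')
plan([((.6358,.3015,.153),Rdown(221.3))],18,9.5)
E
```

```text
t 60.05 tcp [0.637  0.2968 0.1998] F [-0.1  0.3 -0.4] w 0.692
[[ 0.66  -0.751  0.001]
 [-0.751 -0.66  -0.   ]
 [ 0.001 -0.001 -1.   ]]
[ 38.1  30.5  10.9   0.  -70.4   3.2]
[[427.4919773  399.34532162]]
-1.5,-0.4,16.2,-0.001,-0.001,0,-1.5,-0.4,16.2,-0.001,-0.001,0,-1.5,-0.4,16.2,-0.001,-0.001,0
```

View pics/w49a.png

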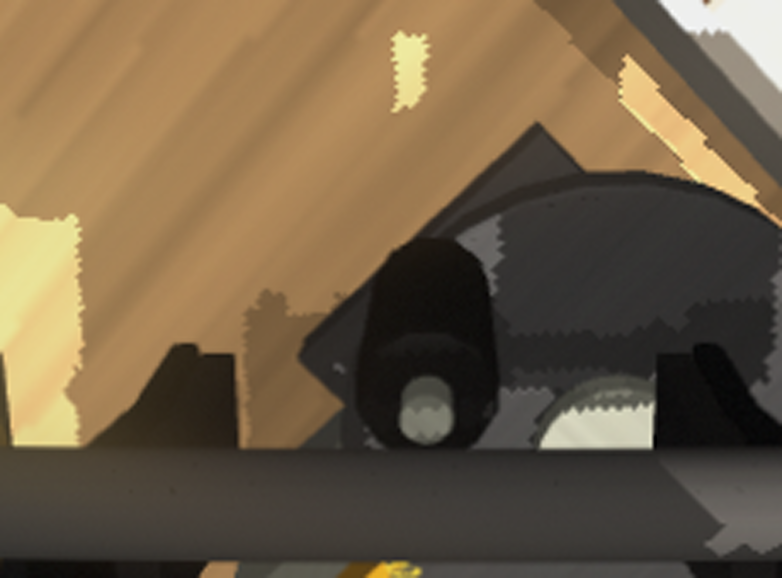

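carry_out:
  commands: [-1.5,-0.4,16,0,0,0,-1.5,-0.4,16,0,0,0,-1.5,-0.4,15,0,0,0,0,0,0,0,0,0]

```text
time_s: 60.6
tcp_pos: [0.6364, 0.3018, 0.1536]
ee_rot: [[0.66, -0.751, 0.007], [-0.751, -0.66, 0.003], [0.002, -0.007, -1.0]]
wrist_force: [-0.4, -0.0, 0.2]
gripper_width: 0.692
```

carry_out:
  commands: [0,0,0,0,0,0,0,0,0,0,0,0,0,0,0,0,0,0,0,0,0,0,0,0,0,0,0,0,0,0]
  grip: 0

```text
time_s: 61.22
tcp_pos: [0.6367, 0.302, 0.1553]
ee_rot: [[0.661, -0.751, 0.008], [-0.751, -0.661, 0.003], [0.003, -0.008, -1.0]]
wrist_force: [-1.3, -1.6, 0.9]
gripper_width: 0.26
```

```bash
python3 circ.py .5815 .302 -1 15 5
```

```text
t 61.23 tcp [0.6367 0.302  0.1553] F [-1.3 -1.6  0.9] w 0.26
[[ 0.661 -0.751  0.008]
 [-0.751 -0.661  0.003]
 [ 0.003 -0.008 -1.   ]]
[ 38.5  32.2   7.3   0.2 -64.6   2.7]
ang -0.025937204042062324 rad 0.0552145005432345
rot [-0.008 -0.003  0.001]
9.3,11,2.2,0,0,0,6.3,12.9,-0.1,0,0,0,2.8,14.1,-0.1,0,0,0,-1,14.3,-0.1,0,0,0,-4.6,13.6,-0.1,0,0,0
```

carry_out:
  commands: [9.3,11,1,-0.004,0,0,6.3,12.9,0,-0.004,0,0,2.8,14,0,0,0,0,-1,14.3,0,0,0,0,-4.6,13.6,0,0,0,0]

```text
time_s: 61.85
tcp_pos: [0.5955, 0.2505, 0.1553]
ee_rot: [[0.661, -0.75, 0.01], [-0.75, -0.661, 0.009], [-0.0, -0.014, -1.0]]
wrist_force: [0.7, 8.0, -0.9]
gripper_width: 0.267
```

```bash
python3 circ.py .5815 .302 -1 15 5
```

```text
t 61.85 tcp [0.5955 0.2505 0.1553] F [ 0.7  8.  -0.9] w 0.267
[[ 0.661 -0.75   0.01 ]
 [-0.75  -0.661  0.009]
 [-0.    -0.014 -1.   ]]
[ 37.1  26.6  -2.3  -0.1 -60.3   4.3]
ang -74.73828625128634 rad 0.05333324518274558
rot [-0.014  0.     0.001]
-6.5,12.7,2.1,0,0,0,-10.8,9.5,-0.1,0,0,0,-12.9,6.4,-0.1,0,0,0,-14.1,2.8,-0,0,0,0,-14.3,-0.9,0,0,0,0
```

carry_out:
  commands: [-6.5,12.7,1,-0.006,0,0,-10.8,9.5,0,-0.006,0,0,-12.9,6.4,0,0,0,0,-14,2.8,0,0,0,0,-14.3,-0.9,0,0,0,0]

```text
time_s: 62.48
tcp_pos: [0.5349, 0.2749, 0.1553]
ee_rot: [[0.66, -0.751, 0.013], [-0.751, -0.66, 0.007], [0.003, -0.015, -1.0]]
wrist_force: [5.1, 0.8, -2.9]
gripper_width: 0.265
```

```bash
python3 circ.py .5825 .302 -1 15 5
```

```text
t 62.48 tcp [0.5349 0.2749 0.1553] F [ 5.1  0.8 -2.9] w 0.265
[[ 0.66  -0.751  0.013]
 [-0.751 -0.66   0.007]
 [ 0.003 -0.015 -1.   ]]
[ 42.7  22.4  -9.2   0.2 -57.5  -1.6]
ang -150.33540790657992 rad 0.05475229678595001
rot [-0.015 -0.003 -0.   ]
-13.6,-4.4,2.3,0,0,0,-11.9,-8.1,0.1,0,0,0,-9.4,-10.9,0.1,0,0,0,-6.3,-12.9,0.2,0,0,0,-2.7,-14.1,0.2,0,0,0
```

carry_out:
  commands: [-13.6,-4.4,1,-0.007,0,0,-11.9,-8,0,-0.007,0,0,-9.4,-11,0,0,0,0,-6.3,-12.9,0,0,0,0,-2.7,-14,0,0,0,0]

```text
time_s: 63.1
tcp_pos: [0.5428, 0.3433, 0.1552]
ee_rot: [[0.661, -0.75, -0.0], [-0.75, -0.661, -0.009], [0.007, 0.006, -1.0]]
wrist_force: [2.1, -4.9, 2.9]
gripper_width: 0.268
```

```bash
python3 circ.py .5825 .302 -1 15 5
```

```text
t 63.1 tcp [0.5428 0.3433 0.1552] F [ 2.1 -4.9  2.9] w 0.268
[[ 0.661 -0.75  -0.   ]
 [-0.75  -0.661 -0.009]
 [ 0.007  0.006 -1.   ]]
[ 46.9  26.7  -2.3   0.4 -61.4  -5.7]
ang 133.8483312131861 rad 0.057329445020764834
rot [ 0.006 -0.007  0.001]
3.6,-14.4,2.1,0,0,0,4.9,-13.5,-0,0,0,0,8.2,-11.8,-0,0,0,0,11,-9.2,0,0,0,0,13,-6.1,0,0,0,0
```

carry_out:
  commands: [3,-14,1,0.003,-0.004,0,4.9,-13.5,0,0.003,-0.003,0,8.2,-11.8,0,0,0,0,11,-9.2,0,0,0,0,13,-6,0,0,0,0]

```text
time_s: 63.72
tcp_pos: [0.6099, 0.3516, 0.1551]
ee_rot: [[0.663, -0.749, -0.009], [-0.749, -0.663, -0.005], [-0.002, 0.01, -1.0]]
wrist_force: [-3.3, -3.0, 5.6]
gripper_width: 0.262
```

```bash
python3 circ.py .5825 .302 -1 13.5 5
```

```text
t 63.73 tcp [0.6099 0.3516 0.1551] F [-3.3 -3.   5.6] w 0.262
[[ 0.663 -0.749 -0.009]
 [-0.749 -0.663 -0.005]
 [-0.002  0.01  -1.   ]]
[ 43.   32.7   8.3  -0.1 -66.2  -1.5]
ang 61.11191827208335 rad 0.056687160282549255
rot [0.01  0.002 0.004]
13.2,-1.3,2.1,0,0,0,12.9,0.1,-0,0,0,0,12.5,3.2,0,0,0,0,11.5,6,0,0,0,0,9.7,8.5,0.1,0,0,0
```

carry_out:
  commands: [13,-1.3,1,0.005,0,0,12.9,0,0,0.005,0,0,12.5,3,0,0,0,0,11.5,6,0,0,0,0,7,6,0,0,0,0]

```text
time_s: 64.35
tcp_pos: [0.6368, 0.3028, 0.1552]
ee_rot: [[0.663, -0.748, -0.007], [-0.748, -0.663, 0.007], [-0.01, 0.001, -1.0]]
wrist_force: [-2.7, 1.8, 4.1]
gripper_width: 0.265
```

```bash
python3 circ.py .5825 .302 -1 3 3; python3 -c "
from h import *
i,c=shot('scene','sc50.png');crop(i,310,170,510,350,4,'sc50a.png')"
```

```text
t 64.35 tcp [0.6368 0.3028 0.1552] F [-2.7  1.8  4.1] w 0.265
[[ 0.663 -0.748 -0.007]
 [-0.748 -0.663  0.007]
 [-0.01   0.001 -1.   ]]
[ 38.3  32.6   8.3  -0.6 -65.8   3.5]
ang 0.8422029658417894 rad 0.0543111766327442
rot [0.001 0.01  0.004]
2.6,1.4,2.2,0,0,0,2,2,-0,0,0,0,1.9,2.1,-0,0,0,0
```

View pics/sc50a.png

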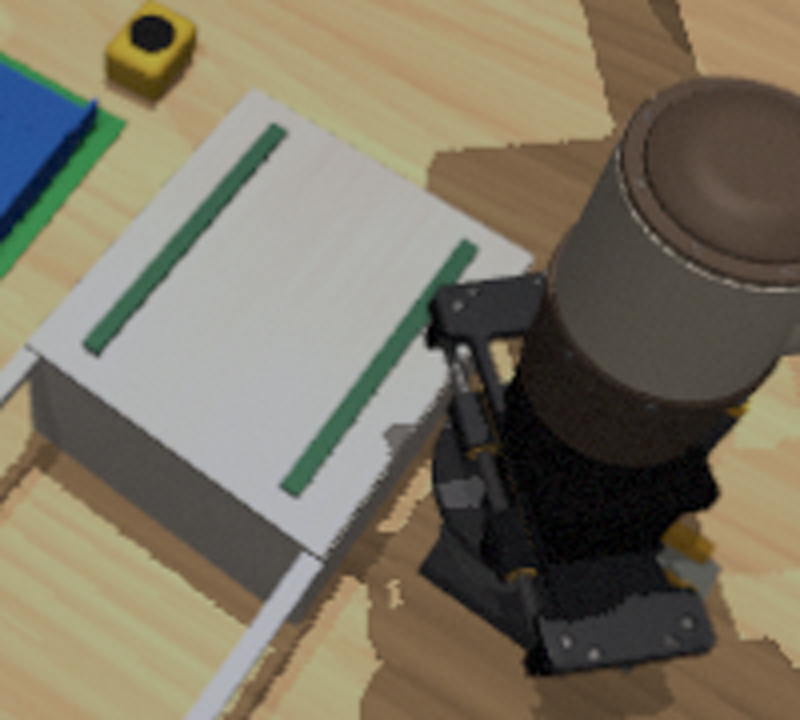

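carry_out:
  commands: [2.2,2,0,0,0.005,0,2,2,0,0,0.003,0]

```text
time_s: 64.65
tcp_pos: [0.6367, 0.299, 0.1552]
ee_rot: [[0.663, -0.748, 0.0], [-0.748, -0.663, 0.006], [-0.004, -0.004, -1.0]]
wrist_force: [-4.0, 7.8, 2.8]
gripper_width: 0.263
```

carry_out:
  commands: [2,2,0,0,0,0]

```text
time_s: 64.78
tcp_pos: [0.6366, 0.2991, 0.1552]
ee_rot: [[0.664, -0.748, 0.002], [-0.748, -0.664, 0.01], [-0.006, -0.008, -1.0]]
wrist_force: [-2.4, 6.4, 3.8]
gripper_width: 0.271
```

carry_out:
  commands: [2.5,3,0,0,0,0]

```text
time_s: 64.9
tcp_pos: [0.6366, 0.299, 0.1553]
ee_rot: [[0.665, -0.746, 0.006], [-0.746, -0.665, 0.016], [-0.008, -0.015, -1.0]]
wrist_force: [-1.3, 9.6, 1.5]
gripper_width: 0.266
```

carry_out:
  commands: [0,0,0,0,0,0,0,0,0,0,0,0,0,0,0,0,0,0,0,0,0,0,0,0]
  grip: 60

```text
time_s: 65.4
tcp_pos: [0.6365, 0.2984, 0.1523]
ee_rot: [[0.666, -0.746, 0.003], [-0.746, -0.665, 0.013], [-0.007, -0.011, -1.0]]
wrist_force: [-0.7, -0.0, 0.1]
gripper_width: 0.627
```

carry_out:
  commands: [0,0,-20,0,0,0,0,0,-40,0,0,0,0,0,-40,0,0,0,-20,0,-40,0,0,0,-40,0,-40,0,0,0]

```text
time_s: 66.03
tcp_pos: [0.5962, 0.3373, 0.331]
ee_rot: [[0.66, -0.751, -0.007], [-0.751, -0.66, 0.004], [-0.008, 0.003, -1.0]]
wrist_force: [0.3, 0.3, -1.3]
gripper_width: 0.692
```

carry_out:
  commands: [-40,0,-20,0,0,0,-40,0,0,0,0,0,-40,0,0,0,0,0,0,0,0,0,0,0]

```text
time_s: 66.53
tcp_pos: [0.515, 0.4308, 0.3579]
ee_rot: [[0.66, -0.751, 0.0], [-0.751, -0.66, 0.01], [-0.008, -0.007, -1.0]]
wrist_force: [0.2, -0.0, -0.4]
gripper_width: 0.691
```

```bash
python3 - <<'E'
from h import *
st();i,c=shot('scene','sc51.png');crop(i,310,170,510,350,4,'sc51a.png');shot('side','sd51.png')
S=lambda x,y:onz(c,310+x/4,170+y/4,.138)
E
```

```text
t 66.53 tcp [0.515  0.4308 0.3579] F [ 0.2 -0.  -0.4] w 0.691
[[ 0.66  -0.751  0.   ]
 [-0.751 -0.66   0.01 ]
 [-0.008 -0.007 -1.   ]]
[ 53.5  23.8  22.2  -0.3 -87.9 -12.2]
```

View pics/sc51.png

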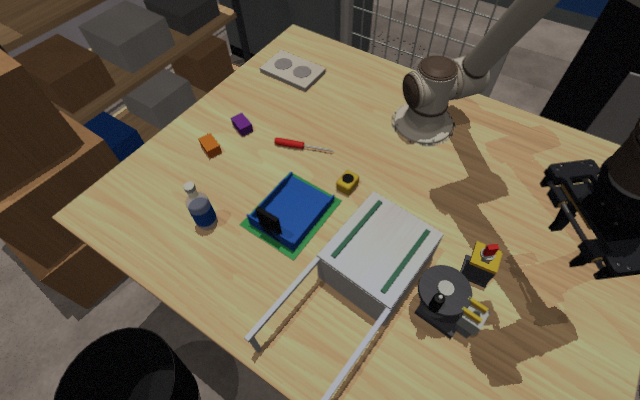

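View pics/sd51.png

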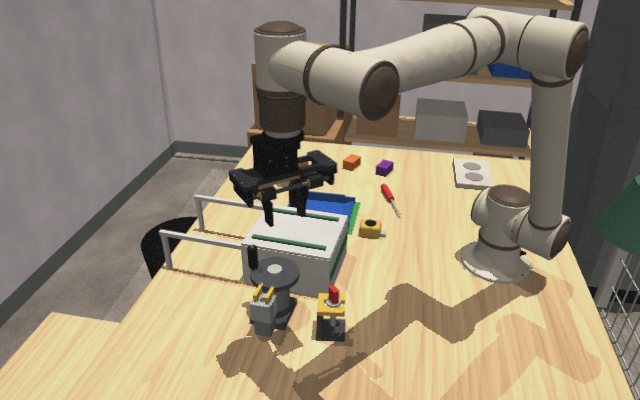

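View pics/sc51a.png

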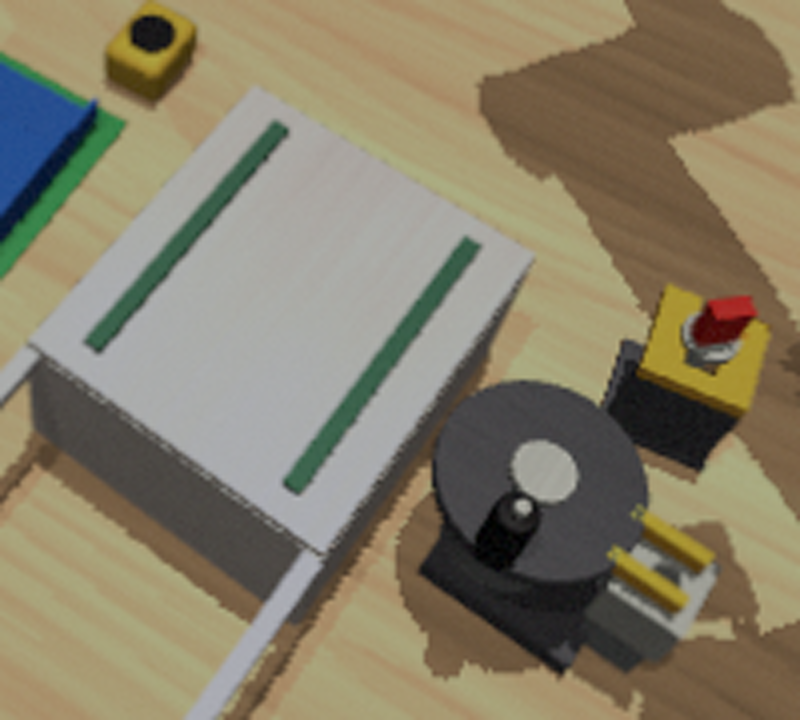

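```bash
python3 -c "
from station import finish_job
print(finish_job())"
```

```text
the job is handed in; nothing more can be done
None
```

I carried out the whole job in the order asked and handed it in at about 66.5 s of the 210 s allowed. `finish_job` gives no verdict, so whether it passed is unknown.

**What I did**
- **Pin and cover:** I drew the pin, hung it in the bracket notch and let go. I then wound the wheel one full turn to its stop, which opened the cover about 215 mm as measured in the picture.
- **Offcuts:** Three were on the bench: the rounded brown one, the dark stepped one and a pale block. The pale block measured about 70 x 44 mm, so I took it for the plywood offcut4. I saw no fourth offcut; the orange and purple blocks were left alone. All three went into the tray together and then into the hopper.
- **Tray and wheel:** I set the empty tray back upright on its mat and wound the wheel back to its stop.

**What the last checks showed**
- The cover and knob look the same as in the first picture, and the knob did not move further under about 10 N.
- The pin hangs upright in the notch, and the tray is empty and upright on the mat.
- All three offcuts were seen inside the hopper before the cover was shut.
- The bottle, tape measure and screwdriver look where they were, and the gripper is clear of everything.

**What disagreed or went unexpectedly**
- Positions from the fixed cameras differed from the wrist camera by up to about 1 cm, so I used the wrist camera's.
- The arm tended to drift a few millimetres and 1 to 2 degrees in holds and descents. One early pause above the pin showed no contact force, and I corrected it before gripping.
- Two offcuts stayed in the tray at the stated 40 to 65 degree tilt and left only at about 66 degrees.

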